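Cap the housing halves on the index table

TASK

First slide the drip pan by its handle along the bench, without lifting it, from its parking ring to the ring under the index table's spout. Then close the housing halves one by one: set a loose cap gently, mouth down and rim squarely on rim, on the half at the front of the table, then push the table by a post clockwise (seen from above) into its next detent, and go on until every cap is used and the table has been pushed on once after the last one, leaving an open half at the front. Finish with all caps squarely on, the pan still on the spout's ring, and the white bottle left where it was.

Things in the scene. Friction and masses are not known exactly. Their poses are not given: they have to be found in the camera images.
- indexer: the fixed green round base of the index table. Origin: on the bench, on the dial's vertical axis. Its -x axis points horizontally to the front (loading) side, which roughly faces the robot and has a small yellow plate on the bench; its z axis is up. A steel spout at bench height 44 to 50 mm leaves the base towards the drain mark and ends 245 mm from the axis.
- dial (a joint): turn of the dial in rad, clockwise seen from above positive (the front of the dial moves to the robot's left), about 0 at the start, range -0.4 to 6.6. A sprung detent holds it wherever a station is exactly at the front (multiples of 1.2566). It takes 3 to 8 N at a post to leave or enter one; the last 3 degrees or so snap home; between detents it stays where it is left.
- hub (a point): centre of the steel dial's top face, 80 mm above the bench. The dial is 350 mm across and carries five stations, 72 degrees apart, 100 mm from the axis, and five upright push posts, 14 mm thick, standing from 80 to 170 mm above the bench, 158 mm from the axis, midway between stations.
- load (a point): the loading point, fixed: centre of the upper rim of the half that is at the front, 100 mm from the dial's axis, 130 mm above the bench.
- seat0 (a point): centre of the upper rim, 130 mm above the bench, of the housing half bolted mouth up on station 0 of the dial: an open aluminium cup 56 mm in outer diameter, 50 mm tall, wall 6 mm. It turns with the dial; station 0 is at the front at the start.
- seat1 (a point): centre of the upper rim, 130 mm above the bench, of the housing half bolted mouth up on station 1 of the dial: an open aluminium cup 56 mm in outer diameter, 50 mm tall, wall 6 mm. It turns with the dial; it comes to the front at 1.2566 rad.
- seat2 (a point): centre of the upper rim, 130 mm above the bench, of the housing half bolted mouth up on station 2 of the dial: an open aluminium cup 56 mm in outer diameter, 50 mm tall, wall 6 mm. It turns with the dial; it comes to the front at 2.5133 rad.
- seat3 (a point): centre of the upper rim, 130 mm above the bench, of the housing half bolted mouth up on station 3 of the dial: an open aluminium cup 56 mm in outer diameter, 50 mm tall, wall 6 mm. It turns with the dial; it comes to the front at 3.7699 rad.
- seat4 (a point): centre of the upper rim, 130 mm above the bench, of the housing half bolted mouth up on station 4 of the dial: an open aluminium cup 56 mm in outer diameter, 50 mm tall, wall 6 mm. It turns with the dial; it comes to the front at 5.0265 rad.
- cap0: a cap: a loose open aluminium cup, 56 mm in outer diameter, 50 mm tall, wall 6 mm, 0.2 kg or so, standing mouth down on the bench to the robot's left. Origin: centre of its rim, the lower face as it stands; z axis up. Three or four of the four caps are present.
- cap1: a cap: a loose open aluminium cup, 56 mm in outer diameter, 50 mm tall, wall 6 mm, 0.2 kg or so, standing mouth down on the bench to the robot's left. Origin: centre of its rim, the lower face as it stands; z axis up. Three or four of the four caps are present.
- cap2: a cap: a loose open aluminium cup, 56 mm in outer diameter, 50 mm tall, wall 6 mm, 0.2 kg or so, standing mouth down on the bench to the robot's left. Origin: centre of its rim, the lower face as it stands; z axis up. Three or four of the four caps are present.
- cap3: a cap: a loose open aluminium cup, 56 mm in outer diameter, 50 mm tall, wall 6 mm, 0.2 kg or so, standing mouth down on the bench to the robot's left. Origin: centre of its rim, the lower face as it stands; z axis up. Three or four of the four caps are present.
- pan: the drip pan: a dark round steel pan 120 mm across, 35 mm tall, about 0.55 kg, with one straight handle. Origin: centre of its underside; z up. The handle runs along its -x axis from 55 to 173 mm from the centre, is 16 mm wide and lies 24 to 38 mm above the bench.
- drain_mark (a point): centre of the white ring (136 mm across) painted on the bench under the end of the spout, in front and to the right of the base; the pan belongs centred on it, its rim passing under the spout.
- parking: the other white ring on the bench, 136 mm across, where the pan is parked at the start. Origin: its centre.
- bottle: bystander: white plastic bottle, 60 mm across, 150 mm tall, standing. Origin: centre of its underside.
There are look-alikes about, which are no part of the job. What is shaped like the cap2 but purple is not meant. Leave any red look-alike of the cap1 alone.

How it is judged:
On the way, in this order (a step that is already met when the one before it is completed fails the run):
1. the pan stands on the drain mark, while the table is still in its first position (horizontal distance between pan and drain_mark below 0.018 m and contact force between the fingers and pan below 0.3 N and linear speed of pan below 0.02 m/s and value of joint dial between -0.04 and 0.04 rad), for 0.2 s.
2. the first cap stands released, mouth down, rim on rim on the half at the front (((distance between cap0 and load below 0.006 m and angle between cap0's own z axis and vertical below 0.06 rad and contact force between the fingers and cap0 below 0.3 N) or (distance between cap1 and load below 0.006 m and angle between cap1's own z axis and vertical below 0.06 rad and contact force between the fingers and cap1 below 0.3 N) or (distance between cap2 and load below 0.006 m and angle between cap2's own z axis and vertical below 0.06 rad and contact force between the fingers and cap2 below 0.3 N) or (distance between cap3 and load below 0.006 m and angle between cap3's own z axis and vertical below 0.06 rad and contact force between the fingers and cap3 below 0.3 N)) and value of joint dial between -0.04 and 0.04 rad), for 0.3 s.
3. the table is in the next detent clockwise (72 degrees), at rest (value of joint dial between 1.21664 and 1.29664 rad and velocity of joint dial between -0.05 and 0.05 rad/s), for 0.3 s.
4. the second cap stands released, mouth down, rim on rim on the half at the front (((distance between cap0 and load below 0.006 m and angle between cap0's own z axis and vertical below 0.06 rad and contact force between the fingers and cap0 below 0.3 N) or (distance between cap1 and load below 0.006 m and angle between cap1's own z axis and vertical below 0.06 rad and contact force between the fingers and cap1 below 0.3 N) or (distance between cap2 and load below 0.006 m and angle between cap2's own z axis and vertical below 0.06 rad and contact force between the fingers and cap2 below 0.3 N) or (distance between cap3 and load below 0.006 m and angle between cap3's own z axis and vertical below 0.06 rad and contact force between the fingers and cap3 below 0.3 N)) and value of joint dial between 1.21664 and 1.29664 rad), for 0.3 s.
5. the table is in the next detent clockwise (144 degrees), at rest (value of joint dial between 2.47327 and 2.55327 rad and velocity of joint dial between -0.05 and 0.05 rad/s), for 0.3 s.
6. the third cap stands released, mouth down, rim on rim on the half at the front (((distance between cap0 and load below 0.006 m and angle between cap0's own z axis and vertical below 0.06 rad and contact force between the fingers and cap0 below 0.3 N) or (distance between cap1 and load below 0.006 m and angle between cap1's own z axis and vertical below 0.06 rad and contact force between the fingers and cap1 below 0.3 N) or (distance between cap2 and load below 0.006 m and angle between cap2's own z axis and vertical below 0.06 rad and contact force between the fingers and cap2 below 0.3 N) or (distance between cap3 and load below 0.006 m and angle between cap3's own z axis and vertical below 0.06 rad and contact force between the fingers and cap3 below 0.3 N)) and value of joint dial between 2.47327 and 2.55327 rad), for 0.3 s.
7. the table is in the next detent clockwise (216 degrees), at rest (value of joint dial between 3.72991 and 3.80991 rad and velocity of joint dial between -0.05 and 0.05 rad/s), for 0.3 s.
At the end, for the whole second after the job is handed in: Every cap present stands released and upright (within 0.06 rad) on one of the housing halves that came round to the front, rim on rim within 6 mm, none of them at the front; the table rests within 0.04 rad of its third or fourth detent; the pan stands at rest within 18 mm of the drain mark's centre (((distance between cap0 and seat0 below 0.006 m and angle between cap0's own z axis and vertical below 0.06 rad and contact force between the fingers and cap0 below 0.3 N) or (distance between cap0 and seat1 below 0.006 m and angle between cap0's own z axis and vertical below 0.06 rad and contact force between the fingers and cap0 below 0.3 N) or (distance between cap0 and seat2 below 0.006 m and angle between cap0's own z axis and vertical below 0.06 rad and contact force between the fingers and cap0 below 0.3 N) or (distance between cap0 and seat3 below 0.006 m and angle between cap0's own z axis and vertical below 0.06 rad and contact force between the fingers and cap0 below 0.3 N)) and ((distance between cap1 and seat0 below 0.006 m and angle between cap1's own z axis and vertical below 0.06 rad and contact force between the fingers and cap1 below 0.3 N) or (distance between cap1 and seat1 below 0.006 m and angle between cap1's own z axis and vertical below 0.06 rad and contact force between the fingers and cap1 below 0.3 N) or (distance between cap1 and seat2 below 0.006 m and angle between cap1's own z axis and vertical below 0.06 rad and contact force between the fingers and cap1 below 0.3 N) or (distance between cap1 and seat3 below 0.006 m and angle between cap1's own z axis and vertical below 0.06 rad and contact force between the fingers and cap1 below 0.3 N)) and ((distance between cap2 and seat0 below 0.006 m and angle between cap2's own z axis and vertical below 0.06 rad and contact force between the fingers and cap2 below 0.3 N) or (distance between cap2 and seat1 below 0.006 m and angle between cap2's own z axis and vertical below 0.06 rad and contact force between the fingers and cap2 below 0.3 N) or (distance between cap2 and seat2 below 0.006 m and angle between cap2's own z axis and vertical below 0.06 rad and contact force between the fingers and cap2 below 0.3 N) or (distance between cap2 and seat3 below 0.006 m and angle between cap2's own z axis and vertical below 0.06 rad and contact force between the fingers and cap2 below 0.3 N)) and ((distance between cap3 and seat0 below 0.006 m and angle between cap3's own z axis and vertical below 0.06 rad and contact force between the fingers and cap3 below 0.3 N) or (distance between cap3 and seat1 below 0.006 m and angle between cap3's own z axis and vertical below 0.06 rad and contact force between the fingers and cap3 below 0.3 N) or (distance between cap3 and seat2 below 0.006 m and angle between cap3's own z axis and vertical below 0.06 rad and contact force between the fingers and cap3 below 0.3 N) or (distance between cap3 and seat3 below 0.006 m and angle between cap3's own z axis and vertical below 0.06 rad and contact force between the fingers and cap3 below 0.3 N)) and horizontal distance between each of cap0, cap1, cap2, cap3 and load above 0.05 m and (value of joint dial between 3.72991 and 3.80991 rad or value of joint dial between 4.98655 and 5.06655 rad) and velocity of joint dial between -0.05 and 0.05 rad/s and horizontal distance between pan and drain_mark below 0.018 m and linear speed of pan below 0.02 m/s); the robot touches nothing.
It fails at once if the pan is lifted off the bench or tipped (height (world z) of pan above 0.015 m or angle between pan's own z axis and vertical above 0.2 rad).
It fails at once if the white bottle is knocked over or pushed more than 40 mm (distance of bottle from where it was at the start of the episode above 0.04 m).
Of cap0, cap1, cap2, cap3 only 3 to 4 are there at a start; the rules pass over those that are not, and their reading is None.
At some moment in a run one of pan may be knocked a few centimetres aside while the robot is not near it.
It also fails if it takes over 210 s, if anything falls off the work surface, if the arm or the gripper's body presses on something with over 40 N, if the wrist force passes 120 N, or if a joint passes its speed limit or range.

ROBOT

A 7-joint arm with a two-finger parallel gripper is mounted at the origin on the work surface. World frame = base frame: x ahead of the robot, y to its left, z up, the work surface at z = 0. Lengths are in m, angles in rad, forces in N, time in s.
With the tool pointing down it reaches from about 0.425 to 0.825 m from the base axis. Payload 3.6 kg.
Tool frame: the origin (TCP) lies on the front face of the gripper's body, between the roots of the fingers; the fingertips stand r.tcp_to_tips ahead of it and the grasp point (between the pads) lies 65 mm ahead of it (r.tcp_to_tips is the distance from the TCP to the fingertips, in m); z points along the fingers, x is the direction in which the jaws open and shut, and the axes are right-handed (so a half turn about z gives the same grasp; the last joint's range is limited). The gripper opens to 93 mm and grips with 3 to 60 N. Pads are 15 mm wide; open, the fingers measure 128 mm over their backs; the gripper's body (75 mm by 188 mm) begins 65 mm behind the grasp point.
Start: joints at [1.312, 0.615, -0.013, 1.423, 0.008, 1.103, -0.04], TCP at [0.15, -0.632, 0.303] pointing down, gripper open.
Joint ranges: [-3.12, 3.12], [-0.3, 2.06], [-1.34, 1.32], [0.26, 2.42], [-1.36, 4.5], [0.01, 1.98], [-2.84, 2.84]. Speed limits (rad/s): [2.79, 2.79, 3.14, 3.14, 3.14, 3.14, 3.14].

INTERFACE

Orientations are given as a unit quaternion [x, y, z, w].
In Python, from plant import r, optics, spotter gives the robot as it stands.
- The arm moves only by the tool drive_tool, never from a script. Its argument "deltas" is a list that holds one entry, the list of rows, each a list of 5 numbers: the shift along the world's x, y, z in cm, then the turn about the world's z in degrees, then the gripper's target within -1 to 1 (shut at 1, half-way at 0, fully open at -1). A call has 1 to 5 rows; each row is the pose to reach, as a shift and turn from the pose commanded when the call began; what a row does not reach only later rows make up. A row lasts 1/12 s, in which the tool goes at most 41.7 mm and 7.16 degrees, less where a joint would pass 70% of its speed; a pose out of reach is approached as far as the arm can. A call with a gripper value outside its range is refused whole. The fingers move at their own pace and stop on an object; "grip_force" is the grip in N (left out, the last holds). Time passes only in rows, so rows that repeat a pose let the fingers close. It gives the time, the measured TCP pose, the force and the opening at its end, in the units of the state.
- r.get_obs(): the state, without advancing time (a new reading comes with each control period).
- optics.camera(name): name is "side" or "top"; returns a dict with "image" (400x640x3 uint8, blue, green, red), "depth" (400x640 float32, m along the optical axis (not along the pixel's ray), 0 where there is no reading), "mtx" (3x3 intrinsics, pixels), "R" (3x3) and "t" (3): a world point X has camera coordinates R X + t. Camera axes: x right, y down, z forward; pixel columns grow to the right and rows downward; lengths in m; the calibration is good to about 2 mm. A picture is of the moment at which its call begins.
- r.hand_in(): hands the job in, once; it reports no verdict.
Trained networks look in a picture, given as the dict that the camera call returned (one of the last four; its "shot" number tells which), for a name from the list of things; names that differ only in an ending like _2 or _b are one class to them, and where a whole thing is asked for, a point or a joint stands for the part that bears it (a point fixed in the world has none). Each returns a list of dicts, best first, with "score" (0 to 1); they miss things now and then, are a little off and sometimes report something else, mostly with a low value. They report only what shows in the picture. A call takes as long as a camera call. They do not tell look-alikes from the thing itself.
- spotter.boxes_of(picture, label): "box" ([left, top, right, bottom] in pixels, round what is visible of it).
The state is a dict: "time": time; "joint_pos": joint angles; "joint_velocities": joint speeds; "effort": joint torques, N m; "ee_pos": TCP position; "ee_rot": TCP orientation; "contact_force": force on the tool from outside, world axes, zero at the start; "wrist_torque": the same for the moment, N m; "gripper_width": finger opening in m.
Only numpy, scipy, OpenCV 4.12 (cv2) and the standard library are available. Lean on these libraries where they do the work, as an engineer would, in place of code of your own. Each camera call takes 0.05 s, during which the arm holds its last target.

## Working session

There is one attempt and no reset: what is moved stays moved. The work goes in short steps, Python scripts to look and compute and a tool call to move; the robot and the scene stay as the last step left them, time stands still between calls to the robot, and variables do not carry over. Pictures are saved under pics/ and viewed, and the job is handed in when it is done.

Besides the shell and the picture viewer there is one more tool, called after "Request:" as a command line: name --argument value ..., lists and objects as JSON in quotes. drive_tool: Moves the arm, as the interface text tells. Its arguments: {"type":"object","properties":{"deltas":{"type":"array","items":{"type":"array","items":{"type":"array","items":{"type":"number"}}}},"grip_force":{"type":"number"}},"required":["deltas"]}

```bash
ls; mkdir -p pics; cat > h.py <<'E'
import numpy as np, cv2
from plant import r, optics, spotter
def shot(name, fn=None):
    c=optics.camera(name)
    if fn: cv2.imwrite('pics/'+fn,c['image'])
    return c
def pt(c,u,v,d=None):
    K=c['mtx']; d=c['depth'][int(round(v)),int(round(u))] if d is None else d
    x=np.array([(u-K[0,2])/K[0,0]*d,(v-K[1,2])/K[1,1]*d,d])
    return c['R'].T@(x-c['t'])
def onz(c,u,v,z):
    K=c['mtx']; ray=c['R'].T@np.array([(u-K[0,2])/K[0,0],(v-K[1,2])/K[1,1],1.])
    o=-c['R'].T@c['t']; return o+ray*(z-o[2])/ray[2]
def proj(c,X):
    p=c['R']@np.asarray(X,float)+c['t']; q=c['mtx']@p; return q[:2]/q[2]
def cloud(c):
    K=c['mtx']; d=c['depth']; v,u=np.mgrid[:400,:640]
    P=np.stack([(u-K[0,2])/K[0,0]*d,(v-K[1,2])/K[1,1]*d,d],-1)
    return (P-c['t'])@c['R']
E
python3 - <<'E'
from h import *
for n in ['side','top']:
    c=shot(n,n+'0.png'); print(n,c['mtx'].round(1).tolist(),(-c['R'].T@c['t']).round(3),c['R'].round(2).tolist())
    for l in ['cap0','pan','bottle','indexer','dial','seat0','parking']:
        print(l,[(np.round(b['box']).astype(int).tolist(),round(b['score'],2)) for b in spotter.boxes_of(c,l)])
o=r.get_obs(); print({k:np.round(v,3).tolist() for k,v in o.items()}, r.tcp_to_tips)
E
```

```text
pics
side [[373.7, 0.0, 319.9], [0.0, 373.7, 199.3], [0.0, 0.0, 1.0]] [ 0.431 -0.832  0.841] [[0.99, -0.11, 0.0], [-0.07, -0.65, -0.76], [0.08, 0.75, -0.65]]
cap0 [([243, 173, 260, 192], 0.85), ([276, 147, 290, 166], 0.76), ([243, 157, 260, 176], 0.72), ([297, 162, 310, 180], 0.6), ([321, 143, 332, 156], 0.58), ([269, 172, 285, 190], 0.56)]
pan [([318, 312, 410, 358], 0.79)]
bottle [([351, 124, 369, 163], 0.89)]
indexer [([304, 161, 433, 329], 0.86)]
dial [([304, 156, 419, 262], 0.63)]
seat0 [([304, 163, 417, 260], 0.68)]
parking [([358, 330, 413, 365], 0.84), ([300, 159, 422, 263], 0.44)]
top [[374.0, 0.0, 320.1], [0.0, 374.0, 198.7], [0.0, 0.0, 1.0]] [0.383 0.029 1.051] [[-0.01, -1.0, 0.02], [-0.99, 0.01, -0.14], [0.14, -0.02, -0.99]]
cap0 [([225, 236, 248, 256], 0.97), ([160, 169, 184, 188], 0.97), ([201, 203, 232, 226], 0.92), ([186, 268, 216, 293], 0.65), ([219, 274, 247, 296], 0.62), ([167, 230, 192, 250], 0.57)]
pan [([267, 78, 447, 219], 0.68), ([438, 140, 482, 218], 0.59)]
bottle [([174, 110, 204, 144], 0.78)]
indexer [([265, 78, 447, 218], 0.77)]
dial [([265, 81, 397, 221], 0.83)]
seat0 [([266, 80, 396, 217], 0.58)]
parking [([433, 138, 463, 186], 0.89), ([267, 80, 395, 218], 0.49)]
{'time': 0.8, 'joint_pos': [1.312, 0.615, -0.013, 1.423, 0.008, 1.103, -0.04], 'joint_velocities': [0.001, -0.0, -0.001, -0.001, -0.001, -0.0, -0.002], 'effort': [0.0, -45.876, 0.209, -16.602, -0.061, 0.013, 0.0], 'ee_pos': [0.15, -0.632, 0.303], 'ee_rot': [0.784, -0.62, 0.0, -0.0], 'contact_force': [-0.53, -0.188, 0.103], 'wrist_torque': [0.015, 0.025, 0.046], 'gripper_width': 0.093} 0.0841
```

View pics/side0.png

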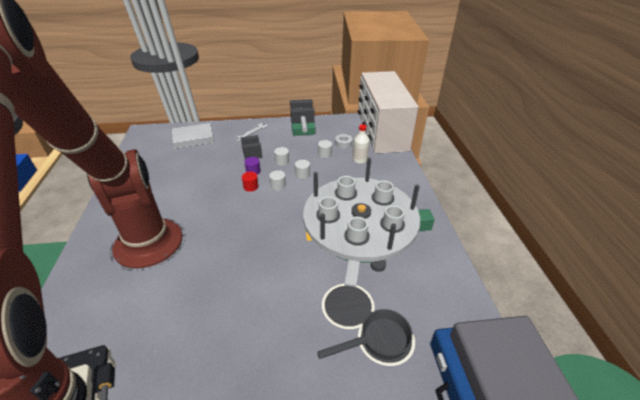

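View pics/top0.png

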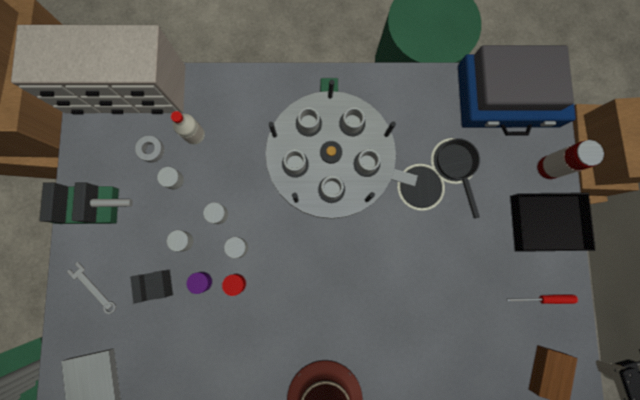

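The top view shows four grey caps, at (235,248), (213,213), (178,240) and (168,177). Nearby look-alikes are purple (199,283), red (233,285) and a flat ring at (148,148). The pan is at (456,160) with its handle towards (475,215), the drain ring is at (420,187), and the bottle is at (187,125). Next I measure these.

```bash
python3 - <<'E'
from h import *
T=shot('top');S=shot('side')
PT=cloud(T);PS=cloud(S)
im=T['image']
# bench plane
for nm,c,P in(('top',T,PT),('side',S,PS)):
    b=(abs(P[...,2])<.02)&(c['depth']>0)&(P[...,0]>.2)&(P[...,0]<.9)&(abs(P[...,1])<.6); print(nm,'bench z med',np.median(P[b][:,2]),b.sum())
# caps: top surfaces
for nm,c,P in(('top',T,PT),('side',S,PS)):
    m=(c['depth']>0)&(P[...,2]>.035)&(P[...,2]<.065)&(P[...,0]>.1)&(P[...,0]<.9)&(P[...,1]>.15)&(P[...,1]<.6)
    n,l,st,ce=cv2.connectedComponentsWithStats(m.astype(np.uint8))
    for i in range(1,n):
        if st[i,4]<30: continue
        q=P[l==i]; qt=q[q[:,2]>np.median(q[:,2])-.006]
        (cx,cy),R=cv2.minEnclosingCircle(qt[:,:2].astype(np.float32))
        print(nm,'comp',st[i,:5],'mean',qt.mean(0).round(4),'circ',round(cx,4),round(cy,4),round(R,4),'bgr',c['image'][l==i].mean(0).round())
# depth samples
for u,v in((331,151),(420,187),(410,195),(455,160),(470,200),(404,177),(148,148),(187,125),(295,197),(369,196),(388,130),(272,129),(331,90)): print((u,v),pt(T,u,v).round(3))
cv2.imwrite('pics/t1.png',cv2.resize(im[60:230,250:500],None,fx=3.2,fy=3.2,interpolation=cv2.INTER_CUBIC))
cv2.imwrite('pics/t2.png',cv2.resize(im[100:310,120:290],None,fx=2.8,fy=2.8,interpolation=cv2.INTER_CUBIC))
E
```

```text
top bench z med -0.0005575652256877454 77713
side bench z med -0.0028962810055757657 48541
top comp [102  68  80  46 579] mean [0.8017 0.4745 0.0533] circ 0.8423 0.4982 0.1163 bgr [71. 77. 79.]
top comp [182 123  20  18 102] mean [0.7088 0.3471 0.0547] circ 0.7201 0.3582 0.0293 bgr [85. 94. 98.]
top comp [158 167  22  21 360] mean [0.5929 0.4153 0.0488] circ 0.5941 0.4164 0.0286 bgr [138. 142. 137.]
top comp [100 186  14  13 164] mean [0.5534 0.583  0.0391] circ 0.5534 0.5825 0.0229 bgr [66. 87. 51.]
top comp [204 202  22  22 358] mean [0.4942 0.2889 0.049 ] circ 0.4944 0.2893 0.0278 bgr [142. 145. 139.]
top comp [ 98 206  15  17 205] mean [0.4935 0.5827 0.0399] circ 0.4931 0.5766 0.0307 bgr [63. 84. 48.]
top comp [167 230  23  21 380] mean [0.4213 0.3825 0.049 ] circ 0.4213 0.3837 0.0284 bgr [140. 143. 137.]
top comp [225 237  22  21 361] mean [0.4009 0.2314 0.049 ] circ 0.4011 0.2318 0.0277 bgr [144. 146. 141.]
top comp [153 270  16  29 343] mean [0.3086 0.4214 0.0591] circ 0.3091 0.4199 0.0359 bgr [49. 49. 47.]
top comp [187 272  23  22 392] mean [0.3107 0.3273 0.0492] circ 0.3107
[... 1040 characters left out ...]
 0.0455] circ 0.488 0.2882 0.0303 bgr [193. 195. 192.]
side comp [269 171  16  12 152] mean [0.3967 0.2277 0.0454] circ 0.3967 0.2304 0.0297 bgr [194. 196. 193.]
side comp [241 172  16  12 156] mean [0.2997 0.232  0.0458] circ 0.3007 0.2342 0.0289 bgr [ 37.  37. 192.]
(331, 151) [ 0.646 -0.024  0.1  ]
(420, 187) [ 0.566 -0.284 -0.   ]
(410, 195) [ 0.543 -0.254 -0.001]
(455, 160) [ 0.644 -0.388  0.005]
(470, 200) [ 0.522 -0.409  0.039]
(404, 177) [ 0.586 -0.227  0.048]
(148, 148) [ 0.687  0.496 -0.002]
(187, 125) [0.715 0.349 0.111]
(295, 197) [0.515 0.067 0.169]
(369, 196) [ 0.518 -0.112  0.157]
(388, 130) [ 0.693 -0.171  0.128]
(272, 129) [0.691 0.125 0.147]
(331, 90) [ 0.8   -0.025  0.133]
```

```bash
sleep 1; ls pics
```

```text
side0.png
t1.png
t2.png
top0.png
```

```bash
cat > meas.py <<'E'
from h import *
from scipy.optimize import least_squares
def seats(T,zl=.121,zh=.139,x0=.44):
    P=cloud(T); m=(T['depth']>0)&(P[...,2]>zl)&(P[...,2]<zh)&(P[...,0]>x0)&(P[...,0]<.85)&(abs(P[...,1])<.18)
    n,l,st,ce=cv2.connectedComponentsWithStats(m.astype(np.uint8),connectivity=8); out=[]
    for i in range(1,n):
        if st[i,4]<40: continue
        q=P[l==i]; q=q[abs(q[:,2]-np.median(q[:,2]))<.005]
        (cx,cy),R=cv2.minEnclosingCircle(q[:,:2].astype(np.float32))
        s=least_squares(lambda p:np.hypot(q[:,0]-p[0],q[:,1]-p[1])-.025,[cx,cy],loss='soft_l1',f_scale=.002).x
        out.append((cx,cy,R,s[0],s[1],np.median(q[:,2]),len(q)))
    return out
def ringfit(q): 
    A=np.c_[2*q,np.ones(len(q))]; b=(q**2).sum(1); x=np.linalg.lstsq(A,b,rcond=None)[0]; return x[:2],np.sqrt(x[2]+x[:2]@x[:2])
E
python3 - <<'E'
from meas import *
for n in ('top','side'):
    c=shot(n); print(n)
    for s in seats(c): print(np.round(s,4))
    P=cloud(c)
    # posts tops
    m=(c['depth']>0)&(P[...,2]>.145)&(P[...,2]<.185)&(P[...,0]>.44)&(P[...,0]<.85)&(abs(P[...,1])<.2)
    k,l,st,ce=cv2.connectedComponentsWithStats(m.astype(np.uint8))
    for i in range(1,k):
        if st[i,4]>3:q=P[l==i]; print(' post',q.mean(0).round(3),q[:,2].max().round(3),st[i,4])
    # pan
    m=(c['depth']>0)&(P[...,2]>.028)&(P[...,2]<.043)&(P[...,0]>.4)&(P[...,0]<.8)&(P[...,1]<-.26)&(P[...,1]>-.5)
    k,l,st,ce=cv2.connectedComponentsWithStats(m.astype(np.uint8))
    for i in range(1,k):
        if st[i,4]>15:
            q=P[l==i]; print(' pan comp',st[i],q.min(0).round(3),q.max(0).round(3))
            cv2.imwrite(f'pics/m{n}{i}.png',((l==i)*255).astype(np.uint8))
    # white rings by brightness
    g=c['image'].min(2); m=(g>(135 if n=='top' else 170))&(c['depth']>0)&(abs(P[...,2])<.012)&(P[...,0]>.4)&(P[...,0]<.8)&(P[...,1]<-.18)&(P[...,1]>-.5)
    k,l,st,ce=cv2.connectedComponentsWithStats(m.astype(np.uint8),connectivity=8)
    for i in range(1,k):
        if st[i,4]>15:
            v,u=np.nonzero(l==i); q=np.array([onz(c,a,b,0)[:2] for a,b in zip(u,v)]); print(' ring',st[i],ringfit(q))
E
```

```text
top
[7.291e-01 3.360e-02 2.810e-02 7.282e-01 3.340e-02 1.288e-01 1.580e+02]
[ 7.286e-01 -8.460e-02  2.840e-02  7.280e-01 -8.380e-02  1.288e-01
  1.520e+02]
[6.175e-01 7.000e-02 2.790e-02 6.171e-01 6.990e-02 1.289e-01 1.560e+02]
[ 6.171e-01 -1.205e-01  2.840e-02  6.164e-01 -1.197e-01  1.288e-01
  1.550e+02]
[ 5.482e-01 -2.470e-02  2.800e-02  5.478e-01 -2.470e-02  1.291e-01
  1.520e+02]
 post [ 0.803 -0.025  0.163] 0.173 45
 post [0.695 0.124 0.164] 0.173 42
 post [ 0.695 -0.174  0.163] 0.172 44
 post [0.519 0.068 0.167] 0.172 31
 post [ 0.519 -0.116  0.165] 0.171 36
 pan comp [463 104  23  22  77] [ 0.739 -0.47   0.028] [ 0.798 -0.411  0.043]
 pan comp [438 138  43  80 515] [ 0.474 -0.449  0.028] [ 0.701 -0.33   0.042]
 ring [404 138  48  34 134] (array([ 0.68566367, -0.29013151]), np.float64(0.063565510321343))
 ring [398 176  63  35 186] (array([ 0.57610699, -0.29372718]), np.float64(0.07268965444288877))
side
[6.142e-01 6.790e-02 2.840e-02 6.131e-01 6.840e-02 1.248e-01 8.900e+01]
[7.255e-01 3.260e-02 2.910e-02 7.248e-01 3.170e-02 1.249e-01 9.100e+01]
[ 5.434e-01 -2.550e-02  2.980e-
[... 217 characters left out ...]
.693 0.122 0.158] 0.168 30
 post [0.517 0.065 0.158] 0.167 36
 post [ 0.801 -0.029  0.158] 0.169 37
 post [ 0.517 -0.121  0.159] 0.167 43
 post [ 0.692 -0.179  0.159] 0.168 45
 pan comp [317 309  95  50 669] [ 0.47  -0.448  0.028] [ 0.699 -0.329  0.039]
 pan comp [432 335   7  19  43] [ 0.736 -0.458  0.029] [ 0.739 -0.416  0.043]
 pan comp [436 357   9  17  23] [ 0.729 -0.498  0.029] [ 0.738 -0.467  0.043]
 ring [321 283  41  54 274] (array([ 0.56903814, -0.28935989]), np.float64(0.06885704786727932))
 ring [356 282  19  29  93] (array([ 0.57111764, -0.28386979]), np.float64(0.05963604158640522))
 ring [360 335  56  31 259] (array([ 0.64151988, -0.38879531]), np.float64(0.06518544703612879))
```

View pics/t1.png

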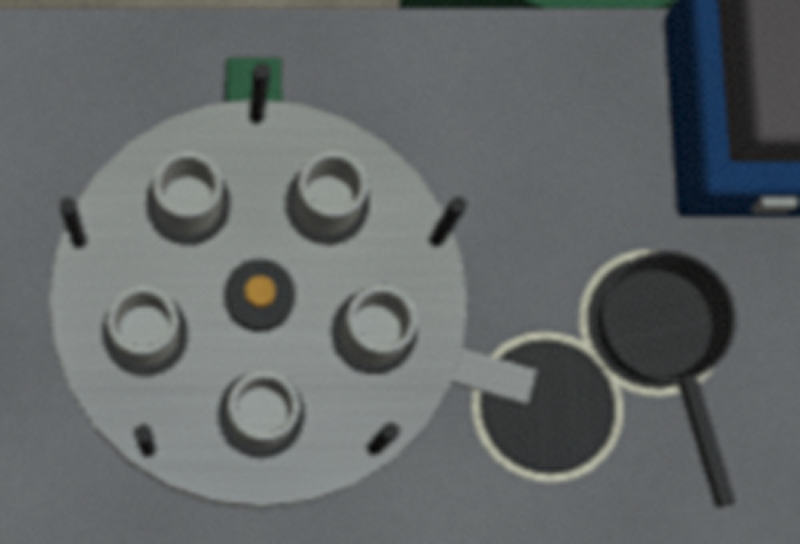

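View pics/t2.png

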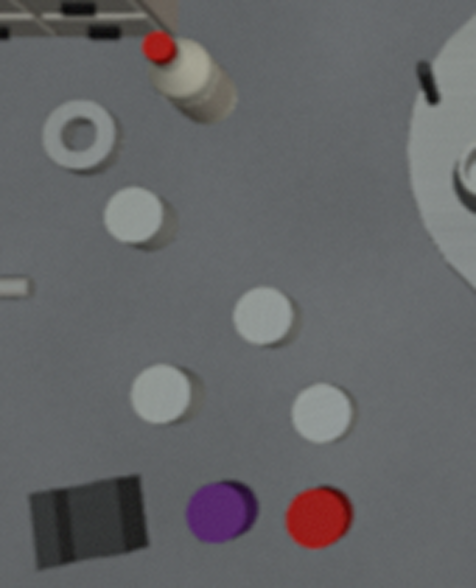

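```bash
cat >> meas.py <<'E'
def pan(c,plot=None):
    P=cloud(c); m=(c['depth']>0)&(P[...,2]>.026)&(P[...,2]<.0425)&(P[...,0]>.38)&(P[...,0]<.73)&(P[...,1]<-.19)&(P[...,1]>-.5)
    k,l,st,ce=cv2.connectedComponentsWithStats(m.astype(np.uint8),connectivity=8)
    i=1+np.argmax(st[1:,4]); q=P[l==i][:,:2]
    def f(p):
        cx,cy,th=p; d=q-[cx,cy]; u=-np.array([np.cos(th),np.sin(th)])
        a=d@u; b=d@[-u[1],u[0]]
        eb=np.maximum(np.hypot(*d.T)-.060,0)+np.maximum(.053-np.hypot(*d.T),0)
        eh=np.maximum(abs(b)-.008,0)+np.maximum(a-.173,0)+np.maximum(.055-a,0)
        return np.where(a>.063,eh*1.0,np.minimum(eb,eh))+0
    best=None
    far=q[np.argmin(q[:,0])]
    for c0 in [q.mean(0)+d for d in ([.04,0],[.06,.02],[.04,.04],[.06,0])]:
        th=np.arctan2(*(c0-far)[::-1])
        s=least_squares(f,[*c0,th],loss='soft_l1',f_scale=.002)
        if best is None or s.cost<best.cost: best=s
    return best.x,best.cost,len(q)
def ringz(c,guess,thr,R=.068):
    # white ring radial search on bench
    P=cloud(c); g=c['image'].min(2); v,u=np.nonzero((g>thr)&(c['depth']>0)&(abs(P[...,2])<.012))
    q=np.array([onz(c,a,b,0)[:2] for a,b in zip(u,v)]); d=np.hypot(*(q-guess).T); q=q[abs(d-.066)<.015]
    s=least_squares(lambda p:np.hypot(*(q-p[:2]).T)-p[2],[*guess,.067],loss='soft_l1',f_scale=.0015)
    return s.x,len(q)
E
python3 - <<'E'
from meas import *
for n,t in(('top',125),('side',160)):
    c=shot(n); print(n,pan(c)); print(ringz(c,np.array([.57,-.287]),t)); print(ringz(c,np.array([.643,-.389]),t))
E
```

```text
top (array([ 0.64191822, -0.3883007 ,  0.22820604]), np.float64(3.268591240818621e-06), 553)
(array([ 0.56794299, -0.28659424,  0.06583765]), 316)
(array([ 0.64398685, -0.38690382,  0.06597641]), 181)
side (array([ 0.63876807, -0.38908071,  0.2351088 ]), np.float64(1.1732587169126774e-06), 748)
(array([ 0.56490646, -0.28766897,  0.06607391]), 402)
(array([ 0.64133515, -0.38635828,  0.06705547]), 351)
```

Request:
drive_tool --deltas '[[[3.4, 2, 0, 0, -1], [6.8, 4, 0, 0, -1], [10.2, 6, 0, 0, -1], [13.6, 8, 0, 0, -1], [17, 10, 0, 0, -1]]]'

```text
time: 1.52
ee_pos: [0.3214, -0.5314, 0.303]
ee_rot: [0.784, -0.62, 0.0, -0.0]
contact_force: [0.3, 0.6, 0.2]
gripper_width: 0.093
```

Request:
drive_tool --deltas '[[[3.4, 2, 0, 0, -1], [6.8, 4, 0, 0, -1], [10.2, 6, -2, 0, -1], [13.6, 8, -4, 0, -1], [17, 10, -6, 0, -1]]]'

```text
time: 1.93
ee_pos: [0.4857, -0.435, 0.2462]
ee_rot: [0.784, -0.62, 0.001, 0.0]
contact_force: [-0.3, -0.2, -0.1]
gripper_width: 0.0929
```

Request:
drive_tool --deltas '[[[1.7, 0.8, -2, 0, -1], [3.3, 1.6, -4, 0, -1], [3.3, 1.6, -6, 0, -1], [3.3, 1.6, -6, 0, -1], [3.3, 1.6, -6, 0, -1]]]'

```text
time: 2.35
ee_pos: [0.5163, -0.4199, 0.1853]
ee_rot: [0.784, -0.62, -0.001, 0.0]
contact_force: [-0.1, 0.5, -0.3]
gripper_width: 0.0928
```

```bash
python3 - <<'E'
from meas import *
o=r.get_obs(); print(o['ee_pos'].round(4) if hasattr(o['ee_pos'],'round') else o['ee_pos'])
for n in('top','side'):
    c=shot(n,n+'1.png')
    p=np.array(r.get_obs()['ee_pos']); print(p,proj(c,p),proj(c,p-[0,0,.084]))
    print(n,pan(c))
    im=c['image']; u,v=proj(c,p-[0,0,.06]).astype(int)
    cr=im[max(0,v-80):v+80,max(0,u-100):u+100]; cv2.imwrite('pics/c1%s.png'%n,cv2.resize(cr,None,fx=3.5,fy=3.5,interpolation=cv2.INTER_CUBIC)); print(u,v)
E
```

```text
[ 0.5163 -0.4199  0.1853]
[ 0.51657064 -0.42095283  0.1867977 ] [501.2783683 193.2722254] [484.98687196 198.40403857]
top (array([ 0.64113248, -0.38870976,  0.21499551]), np.float64(2.651604412150945e-07), 327)
489 197
[ 0.51671207 -0.4214475   0.18769031] [339.54441991 310.80193591] [338.16467409 332.91092546]
side (array([ 0.63800214, -0.3889074 , -0.83485384]), np.float64(1.6744894875110726e-07), 303)
338 326
```

View pics/c1top.png

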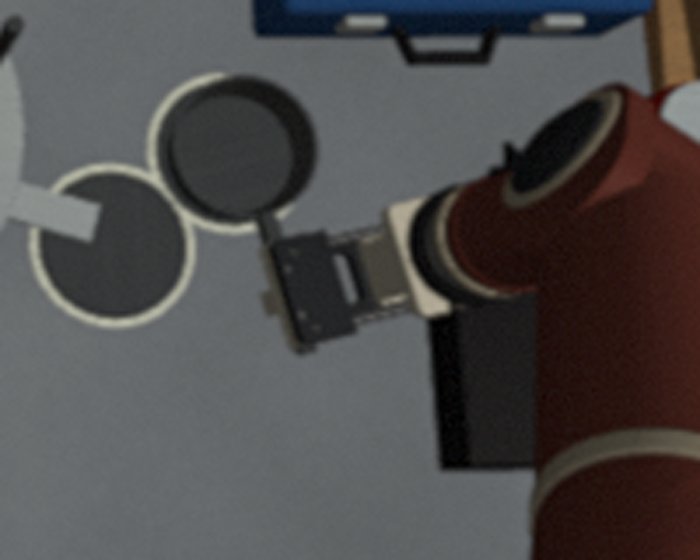

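View pics/c1side.png

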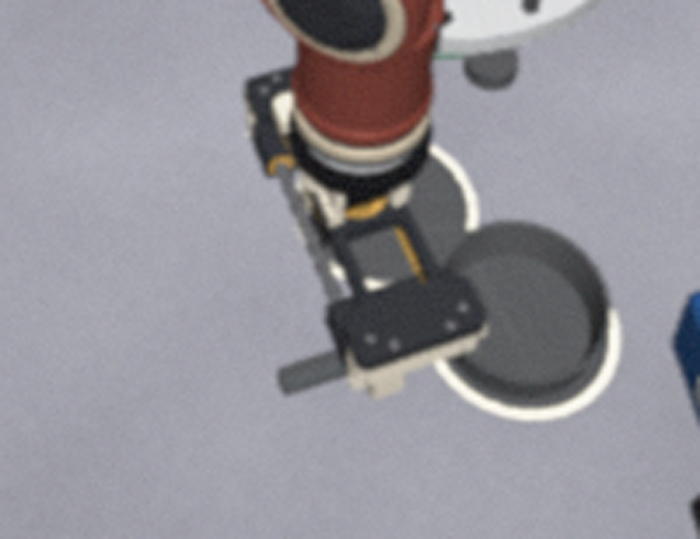

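Request:
drive_tool --deltas '[[[0, 0, 0, 0, -1], [0, 0, 0, 0, -1], [0, 0, 0, 0, -1]]]'

```text
time: 2.7
ee_pos: [0.5169, -0.4207, 0.1875]
ee_rot: [0.784, -0.621, 0.001, 0.0]
contact_force: [0.8, -0.0, -0.3]
gripper_width: 0.093
```

Request:
drive_tool --deltas '[[[0, 0.3, -2, 0, -1], [0, 0.3, -4, 0, -1], [0, 0.3, -6, 0, -1], [0, 0.3, -8, 0, -1], [0, 0.3, -9, 0, -1]]]'

```text
time: 3.12
ee_pos: [0.5161, -0.4164, 0.0943]
ee_rot: [0.784, -0.62, -0.002, -0.0]
contact_force: [-0.7, 0.4, -0.1]
gripper_width: 0.0929
```

Request:
drive_tool --deltas '[[[0, 0, 0, 0, -1], [0, 0, 0, 0, 0.3], [0, 0, 0, 0, 0.8], [0, 0, 0, 0, 1], [0, 0, 0, 0, 1]]]' --grip_force 25

```text
time: 3.53
ee_pos: [0.5177, -0.4174, 0.0976]
ee_rot: [0.784, -0.62, 0.001, -0.0]
contact_force: [-0.5, 0.4, -0.5]
gripper_width: 0.0708
```

Request:
drive_tool --deltas '[[[0, 0, 0, 0, 1], [0, 0, 0, 0, 1], [0, 0, 0, 0, 1], [0, 0, 0, 0, 1], [0, 0, 0, 0, 1]]]'

```text
time: 3.95
ee_pos: [0.517, -0.4169, 0.0962]
ee_rot: [0.784, -0.62, -0.0, -0.0]
contact_force: [0.0, -0.4, -0.5]
gripper_width: 0.0375
```

```bash
python3 - <<'E'
from meas import *
o=r.get_obs();print(o['ee_pos'],o['gripper_width'],o['contact_force'])
for n in('top','side'):
    c=shot(n,n+'2.png');print(n,pan(c))
E
```

```text
[ 0.51704459 -0.41692515  0.09622916] 0.03752345432541061 [ 0.04904217 -0.43997732 -0.45502902]
top (array([ 0.64236688, -0.38840213,  0.21363254]), np.float64(3.1335415450380335e-06), 339)
side (array([ 0.63869239, -0.3888874 ,  0.24069579]), np.float64(1.881879798206757e-06), 381)
```

View pics/side2.png

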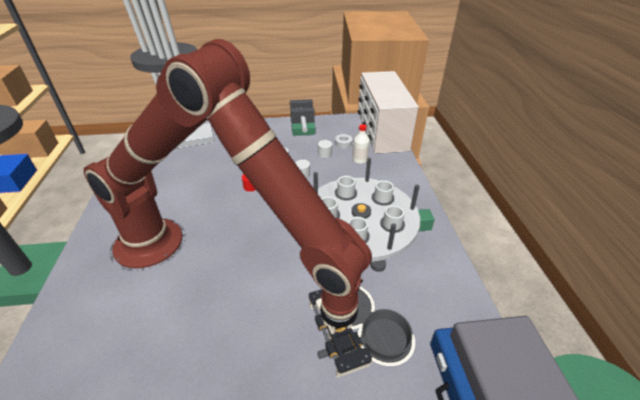

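Request:
drive_tool --deltas '[[[0, 0, 0, 0, 1], [0, 0, 0, 0, 1], [0, 0, 0, 0, 1], [0, 0, 0, 0, 1], [0, 0, 0, 0, 1]]]'

```text
time: 4.47
ee_pos: [0.517, -0.4168, 0.0961]
ee_rot: [0.785, -0.62, -0.0, -0.0]
contact_force: [-0.5, 0.5, -0.0]
gripper_width: 0.016
```

```bash
python3 - <<'E'
from meas import *
o=r.get_obs();print(o['ee_pos'],o['gripper_width'],o['contact_force'])
for n in('top','side'):
    c=shot(n,n+'3.png');print(n,pan(c))
E
```

```text
[ 0.51700416 -0.41676146  0.09614756] 0.01595414401930288 [-0.5065541   0.46489972 -0.03425543]
top (array([ 0.64188145, -0.38870451,  0.2260533 ]), np.float64(1.45915559215795e-06), 342)
side (array([ 0.63813626, -0.38878421,  0.25193364]), np.float64(4.4106556693518946e-07), 397)
```

Request:
drive_tool --deltas '[[[-0.74, 1.02, 0, 0, 1], [-1.48, 2.04, 0, 0, 1], [-2.22, 3.06, 0, 0, 1], [-2.96, 4.08, 0, 0, 1], [-3.7, 5.1, 0, 0, 1]]]'

```text
time: 4.98
ee_pos: [0.4804, -0.367, 0.0964]
ee_rot: [0.783, -0.621, 0.002, 0.0]
contact_force: [1.4, -2.6, -1.9]
gripper_width: 0.0159
```

Request:
drive_tool --deltas '[[[-0.74, 1.02, 0, 0, 1], [-1.48, 2.04, 0, 0, 1], [-2.22, 3.06, 0, 0, 1], [-2.96, 4.08, 0, 0, 1], [-3.7, 5.1, 0, 0, 1]]]'

```text
time: 5.4
ee_pos: [0.4436, -0.316, 0.0965]
ee_rot: [0.783, -0.622, 0.002, 0.0]
contact_force: [2.3, -2.5, -1.5]
gripper_width: 0.0161
```

Request:
drive_tool --deltas '[[[0, 0, 0, 0, 1], [0, 0, 0, 0, 1], [0, 0, 0, 0, 1]]]'

```text
time: 5.65
ee_pos: [0.4421, -0.3148, 0.096]
ee_rot: [0.785, -0.62, -0.002, 0.0]
contact_force: [-4.3, 1.0, 1.5]
gripper_width: 0.0158
```

```bash
python3 - <<'E'
from meas import *
o=r.get_obs();print(o['ee_pos'],o['gripper_width'],o['contact_force'])
for n in('top','side'):
    c=shot(n,n+'4.png');print(n,pan(c))
E
```

```text
[ 0.44207562 -0.31483401  0.09604087] 0.015782525656090115 [-4.30562075  0.96650281  1.49666382]
top (array([ 0.56756055, -0.28587897,  0.23950338]), np.float64(3.3789601736488526e-07), 335)
side (array([ 0.5633181 , -0.28742925,  0.23189812]), np.float64(2.5642017777163507e-07), 310)
```

View pics/top4.png

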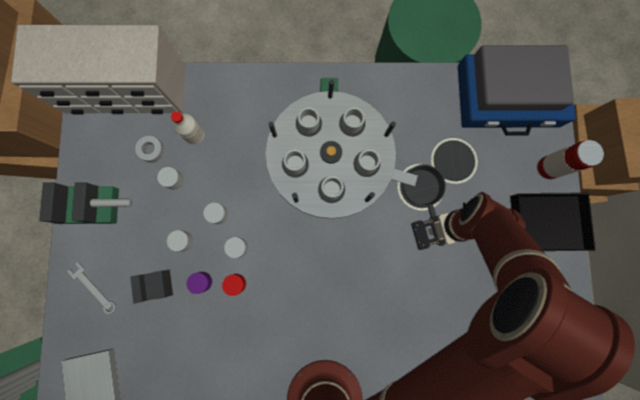

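The pan is inside the drain ring at (420,187), about 1 mm off centre in both cameras. I release it and rise.

Request:
drive_tool --deltas '[[[0, 0, 0, 0, 0.5], [0, 0, 0, 0, 0], [0, 0, 0, 0, 0], [0, 0, 0, 0, -0.2], [0, 0, 0, 0, -0.2]]]'

```text
time: 6.17
ee_pos: [0.4437, -0.3151, 0.0963]
ee_rot: [0.784, -0.62, 0.001, -0.0]
contact_force: [-0.1, 0.6, -0.7]
gripper_width: 0.0447
```

Request:
drive_tool --deltas '[[[0, 0, 1, 0, -1], [0, 0, 2, 0, -1], [0, 0, 5, 0, -1], [0, 0, 9, 0, -1], [0, 0, 13, 0, -1]]]'

```text
time: 6.58
ee_pos: [0.4427, -0.3146, 0.2282]
ee_rot: [0.784, -0.62, -0.0, -0.0]
contact_force: [1.3, -0.8, 0.4]
gripper_width: 0.078
```

Request:
drive_tool --deltas '[[[0, 2, 4, 0, -1], [0, 4, 6, 0, -1], [0, 8, 6, 0, -1], [0, 12, 6, 0, -1], [0, 16, 6, 0, -1]]]'

```text
time: 7.0
ee_pos: [0.4429, -0.1536, 0.2882]
ee_rot: [0.784, -0.621, 0.002, -0.001]
contact_force: [0.8, 0.6, 0.2]
gripper_width: 0.0929
```

```bash
python3 - <<'E'
from meas import *
o=r.get_obs();print(o['ee_pos'],o['gripper_width'],o['contact_force'])
for n in('top','side'):
    c=shot(n,n+'5.png');print(n,pan(c))
E
```

```text
[ 0.44287937 -0.15363971  0.28821214] 0.09290534954126611 [0.77652413 0.59195519 0.15711104]
top (array([ 0.66699205, -0.24221262,  0.88956078]), np.float64(2.6459771532711832e-05), 127)
side (array([ 0.56378423, -0.28778428,  0.23646501]), np.float64(1.5733457998805651e-06), 589)
```

Request:
drive_tool --deltas '[[[0, 3.9, 0, 0, -1], [0, 7.8, 0, 0, -1], [0, 11.7, 0, 0, -1], [0, 15.6, 0, 0, -1], [0, 19.5, 0, 0, -1]]]'

```text
time: 7.52
ee_pos: [0.443, 0.0411, 0.2874]
ee_rot: [0.784, -0.621, 0.001, -0.001]
contact_force: [0.7, 0.5, 0.3]
gripper_width: 0.093
```

Request:
drive_tool --deltas '[[[0, 3.5, 0, 0, -1], [0, 7, 0, 0, -1], [-1, 10.5, 0, 0, -1], [-2, 14, 0, 0, -1], [-3, 17, 0, 0, -1]]]'

```text
time: 7.93
ee_pos: [0.4128, 0.2121, 0.2873]
ee_rot: [0.785, -0.62, 0.0, -0.001]
contact_force: [0.0, -0.3, 0.3]
gripper_width: 0.0927
```

Request:
drive_tool --deltas '[[[-1.2, 2, 0, 0, -1], [-1.2, 2, -3, 0, -1], [-1.2, 2, -6, 0, -1], [-1.2, 2, -9, 0, -1], [-1.2, 2, -9, 0, -1]]]'

```text
time: 8.35
ee_pos: [0.3992, 0.2283, 0.1929]
ee_rot: [0.784, -0.62, -0.001, 0.004]
contact_force: [-0.4, -0.8, 0.7]
gripper_width: 0.0931
```

```bash
python3 - <<'E'
from meas import *
o=r.get_obs();print(o['ee_pos'],o['ee_rot'],o['gripper_width'],o['contact_force'])
for n in('top','side'):
    c=shot(n,n+'6.png');print(n,pan(c))
    im=c['image']; u,v=proj(c,np.array(r.get_obs()['ee_pos'])-[0,0,.1]).astype(int)
    cr=im[max(0,v-70):v+70,max(0,u-90):u+90]; cv2.imwrite('pics/c6%s.png'%n,cv2.resize(cr,None,fx=3.5,fy=3.5,interpolation=cv2.INTER_CUBIC)); print(u,v)
E
```

```text
[0.39920412 0.22829203 0.19291175] [ 0.78440404 -0.62023369 -0.00128808  0.00433665] 0.09306785980542252 [-0.43548118 -0.83310966  0.65157105]
top (array([ 0.56715074, -0.28717733,  0.22863579]), np.float64(1.0752199746443436e-06), 518)
232 247
side (array([ 0.56375924, -0.28773463,  0.23713735]), np.float64(1.4412437777155958e-06), 586)
276 163
```

View pics/c6side.png

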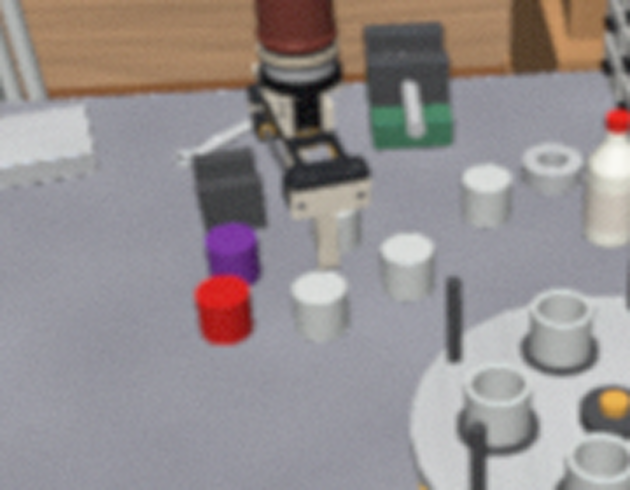

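Request:
drive_tool --deltas '[[[0.1, 0.3, -2, 0, -1], [0.1, 0.3, -4.5, 0, -1], [0.1, 0.3, -7, 0, -1], [0.1, 0.3, -9, 0, -1], [0.1, 0.3, -9.6, 0, -1]]]'

```text
time: 8.87
ee_pos: [0.4029, 0.2331, 0.1001]
ee_rot: [0.784, -0.62, 0.0, -0.0]
contact_force: [-0.4, 0.1, -0.9]
gripper_width: 0.093
```

Request:
drive_tool --deltas '[[[0, 0, 0, 0, -1], [0, 0, 0, 0, -1], [0, 0, 0, 0, -1]]]'

```text
time: 9.12
ee_pos: [0.4033, 0.2336, 0.102]
ee_rot: [0.784, -0.62, 0.001, -0.002]
contact_force: [-0.1, 0.1, 0.2]
gripper_width: 0.0927
```

```bash
python3 - <<'E'
from meas import *
o=r.get_obs();print(o['ee_pos'],o['ee_rot'],o['gripper_width'],o['contact_force'])
for n in('top','side'):
    c=shot(n,n+'7.png')
    im=c['image']; u,v=proj(c,np.array(r.get_obs()['ee_pos'])-[0,0,.06]).astype(int)
    cr=im[max(0,v-50):v+50,max(0,u-60):u+60]; cv2.imwrite('pics/c7%s.png'%n,cv2.resize(cr,None,fx=5,fy=5,interpolation=cv2.INTER_CUBIC)); print(u,v)
E
```

```text
[0.40325456 0.23364102 0.10198542] [ 7.84343346e-01 -6.20323821e-01  6.68594963e-04 -1.85098976e-03] 0.09272487756657727 [-0.10283144  0.08419736  0.17635865]
234 246
278 175
```

View pics/c7side.png

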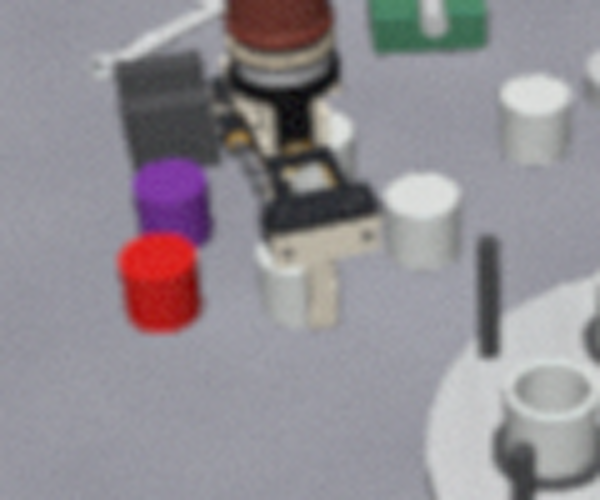

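View pics/c7top.png

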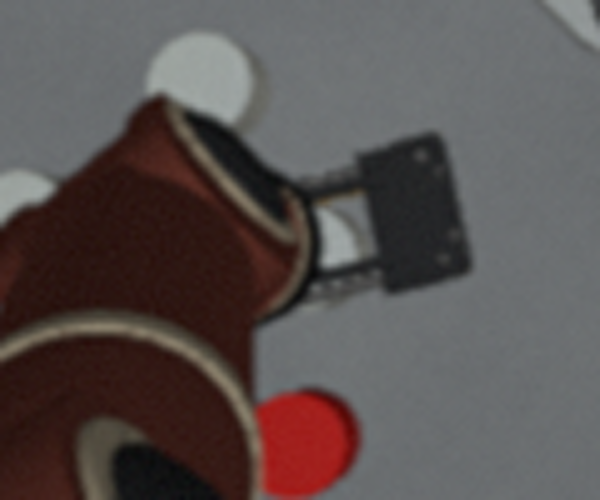

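Request:
drive_tool --deltas '[[[-0.2, -0.2, -0.4, 0, -1], [-0.2, -0.2, -0.4, 0, 0], [-0.2, -0.2, -0.4, 0, 0.5], [-0.2, -0.2, -0.4, 0, 0.6], [-0.2, -0.2, -0.4, 0, 0.7]]]' --grip_force 20

```text
time: 9.63
ee_pos: [0.4001, 0.2311, 0.0962]
ee_rot: [0.784, -0.62, -0.0, -0.0]
contact_force: [0.4, 0.3, 0.1]
gripper_width: 0.071
```

Request:
drive_tool --deltas '[[[0, 0, 0, 0, 0.8], [0, 0, 0, 0, 0.9], [0, 0, 0, 0, 1], [0, 0, 0, 0, 1], [0, 0, 0, 0, 1]]]'

```text
time: 10.05
ee_pos: [0.4001, 0.2314, 0.0962]
ee_rot: [0.785, -0.62, -0.0, -0.0]
contact_force: [0.3, 1.1, -0.8]
gripper_width: 0.0562
```

```bash
python3 - <<'E'
from meas import *
o=r.get_obs();print(o['ee_pos'],o['ee_rot'],o['gripper_width'],o['contact_force'])
E
```

```text
[0.40006497 0.23143691 0.09621932] [ 7.84577188e-01 -6.20031083e-01 -1.04752344e-04 -2.86027857e-04] 0.05616059364971521 [ 0.29642017  1.14845474 -0.78755125]
```

Request:
drive_tool --deltas '[[[0, 0, 2, 0, 1], [0, 0, 5, 0, 1], [0, 0, 9, 0, 1], [0, 0, 13, 0, 1], [0, 0, 17, 0, 1]]]'

```text
time: 10.47
ee_pos: [0.3993, 0.2301, 0.2675]
ee_rot: [0.784, -0.62, -0.0, 0.001]
contact_force: [1.2, 0.6, -2.0]
gripper_width: 0.0566
```

Request:
drive_tool --deltas '[[[1, -2, 3, 0, 1], [3, -5, 4, 0, 1], [5, -8, 4, 0, 1], [6.8, -11.4, 4, 0, 1], [8.6, -14.8, 4, 0, 1]]]'

```text
time: 10.88
ee_pos: [0.486, 0.0812, 0.3062]
ee_rot: [0.785, -0.62, -0.0, 0.0]
contact_force: [0.1, 0.1, -2.1]
gripper_width: 0.0565
```

Request:
drive_tool --deltas '[[[1.5, -2.6, 0, 0, 1], [3, -5.2, 0, 0, 1], [4.5, -7.8, 0, 0, 1], [6.1, -10.8, 0, 0, 1], [6.1, -10.8, 0, 0, 1]]]'

```text
time: 11.3
ee_pos: [0.5486, -0.0341, 0.3052]
ee_rot: [0.781, -0.625, 0.002, 0.003]
contact_force: [-0.5, -1.1, -1.7]
gripper_width: 0.0562
```

Request:
drive_tool --deltas '[[[0, 0, 0, 0, 1], [0, 0, 0, 0, 1], [0, 0, 0, 0, 1]]]'

```text
time: 11.55
ee_pos: [0.5462, -0.0235, 0.3058]
ee_rot: [0.785, -0.619, -0.001, 0.0]
contact_force: [-0.4, -0.1, -1.8]
gripper_width: 0.0564
```

```bash
python3 - <<'E'
from meas import *
o=r.get_obs();print(o['ee_pos'],o['ee_rot'],o['gripper_width'],o['contact_force'])
for n in('top','side'):
    c=shot(n,n+'8.png')
    im=c['image']; u,v=proj(c,np.array(r.get_obs()['ee_pos'])-[0,0,.08]).astype(int)
    cr=im[max(0,v-50):v+50,max(0,u-60):u+60]; cv2.imwrite('pics/c8%s.png'%n,cv2.resize(cr,None,fx=5,fy=5,interpolation=cv2.INTER_CUBIC)); print(u,v)
    for s in seats(c): print(np.round(s,4))
E
```

```text
[ 0.54622518 -0.02349672  0.305757  ] [ 7.85119347e-01 -6.19343647e-01 -1.01330149e-03  1.74947426e-04] 0.05643366981939 [-0.44393079 -0.05570972 -1.80933932]
334 179
[7.290e-01 3.320e-02 2.820e-02 7.284e-01 3.360e-02 1.291e-01 1.240e+02]
[6.180e-01 7.020e-02 2.780e-02 6.167e-01 6.980e-02 1.289e-01 1.110e+02]
328 174
[6.145e-01 6.870e-02 2.900e-02 6.135e-01 6.830e-02 1.248e-01 8.900e+01]
[7.241e-01 3.170e-02 2.810e-02 7.242e-01 3.160e-02 1.253e-01 9.500e+01]
[ 5.442e-01 -2.590e-02  2.920e-02  5.444e-01 -2.680e-02  1.257e-01
  1.100e+02]
[ 7.251e-01 -8.510e-02  2.810e-02  7.246e-01 -8.550e-02  1.252e-01
  1.190e+02]
[ 6.136e-01 -1.217e-01  2.830e-02  6.130e-01 -1.219e-01  1.254e-01
  1.350e+02]
```

View pics/c8side.png

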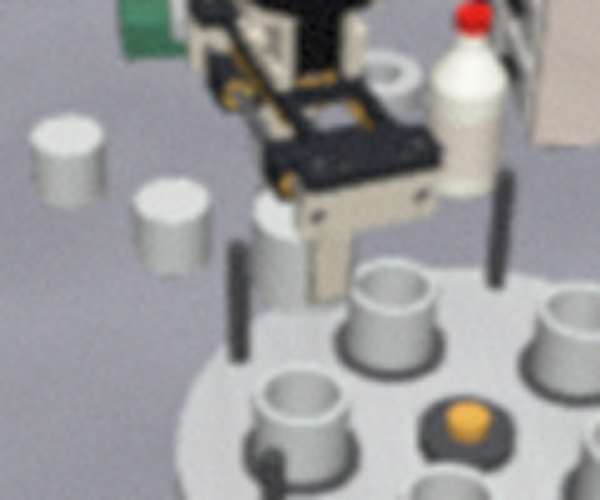

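Request:
drive_tool --deltas '[[[0.1, -0.1, -2, 0, 1], [0.1, -0.1, -4, 0, 1], [0.1, -0.1, -6, 0, 1], [0.1, -0.1, -7.3, 0, 1], [0.1, -0.1, -7.3, 0, 1]]]'

```text
time: 12.07
ee_pos: [0.5461, -0.0248, 0.2306]
ee_rot: [0.785, -0.619, -0.003, 0.002]
contact_force: [-0.8, -0.5, -1.0]
gripper_width: 0.0566
```

Request:
drive_tool --deltas '[[[0, 0, 0, 0, 1], [0, 0, 0, 0, 1], [0, 0, 0, 0, 1], [0, 0, 0, 0, 1]]]'

```text
time: 12.4
ee_pos: [0.5486, -0.0258, 0.2344]
ee_rot: [0.785, -0.62, 0.001, -0.001]
contact_force: [-1.3, -0.6, -2.6]
gripper_width: 0.0564
```

```bash
python3 - <<'E'
from meas import *
o=r.get_obs();print(o['ee_pos'],o['ee_rot'],o['gripper_width'],o['contact_force'])
for n in('top','side'):
    c=shot(n,n+'9.png')
    im=c['image']; u,v=proj(c,np.array([.548,-.025,.14])).astype(int)
    cr=im[max(0,v-40):v+40,max(0,u-50):u+50]; cv2.imwrite('pics/c9%s.png'%n,cv2.resize(cr,None,fx=6,fy=6,interpolation=cv2.INTER_CUBIC)); print(u,v)
E
```

```text
[ 0.54862403 -0.02576943  0.23439755] [ 7.84527753e-01 -6.20092516e-01  9.36590537e-04 -7.74314578e-04] 0.056423485423676915 [-1.26890921 -0.5519449  -2.61269103]
332 185
328 198
```

View pics/c9side.png

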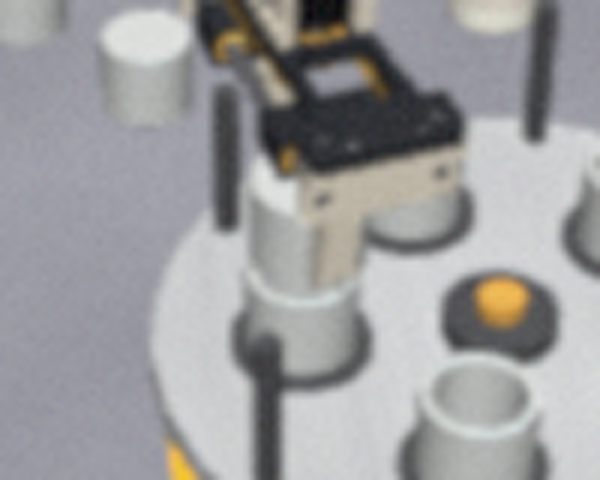

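Request:
drive_tool --deltas '[[[-0.1, 0.1, -0.2, 0, 1], [-0.1, 0.1, -0.4, 0, 1], [-0.1, 0.1, -0.5, 0, 1], [-0.1, 0.1, -0.5, 0, 1], [-0.1, 0.1, -0.5, 0, 1]]]'

```text
time: 12.92
ee_pos: [0.547, -0.0249, 0.2281]
ee_rot: [0.784, -0.62, -0.0, 0.0]
contact_force: [-0.2, -0.4, -2.0]
gripper_width: 0.0563
```

Request:
drive_tool --deltas '[[[0, 0, 0, 0, 1], [0, 0, 0, 0, 1]]]'

```text
time: 13.08
ee_pos: [0.5471, -0.0249, 0.2282]
ee_rot: [0.784, -0.62, 0.0, -0.0]
contact_force: [0.1, -0.1, -1.2]
gripper_width: 0.0559
```

Request:
drive_tool --deltas '[[[0, 0, -0.1, 0, 1], [0, 0, -0.2, 0, 1], [0, 0, -0.25, 0, 1], [0, 0, -0.25, 0, 1]]]'

```text
time: 13.42
ee_pos: [0.5471, -0.0249, 0.2262]
ee_rot: [0.784, -0.62, 0.0, -0.0]
contact_force: [-1.1, 0.7, 1.7]
gripper_width: 0.0561
```

Contact: the vertical force went from -2 to +1.7 N. I release and rise.

Request:
drive_tool --deltas '[[[0, 0, 0, 0, 0.2], [0, 0, 0, 0, 0], [0, 0, 0, 0, -0.3], [0, 0, 0, 0, -0.6], [0, 0, 0, 0, -1]]]'

```text
time: 13.83
ee_pos: [0.5472, -0.0249, 0.2255]
ee_rot: [0.784, -0.62, 0.0, -0.0]
contact_force: [0.1, -0.4, -0.4]
gripper_width: 0.0693
```

Request:
drive_tool --deltas '[[[0, 0, 0, 0, -1], [0, 0, 2, 0, -1], [0, 0, 4.5, 0, -1], [0, 0, 7, 0, -1], [0, 0, 10, 0, -1]]]'

```text
time: 14.25
ee_pos: [0.5465, -0.0249, 0.3257]
ee_rot: [0.784, -0.62, -0.001, 0.001]
contact_force: [-0.3, 0.7, 0.7]
gripper_width: 0.0928
```

Request:
drive_tool --deltas '[[[-3, 0, 0, 0, -1], [-6, -3, 0, 0, -1], [-7, -7, 0, 0, 0], [-7, -11, 0, 0, 1], [-7, -15, 0, 0, 1]]]'

```text
time: 14.67
ee_pos: [0.4762, -0.1761, 0.3262]
ee_rot: [0.785, -0.62, 0.0, -0.0]
contact_force: [0.8, 0.3, 1.1]
gripper_width: 0.0774
```

```bash
cat >> meas.py <<'E'
def tops(c,z0=.165,z1=.19):
    P=cloud(c); m=(c['depth']>0)&(P[...,2]>z0)&(P[...,2]<z1)&(P[...,0]>.44)&(P[...,0]<.85)&(abs(P[...,1])<.2)
    n,l,st,ce=cv2.connectedComponentsWithStats(m.astype(np.uint8)); o=[]
    for i in range(1,n):
        if st[i,4]<60: continue
        q=P[l==i]; mz=np.median(q[:,2]); q=q[abs(q[:,2]-mz)<.005]
        (cx,cy),R=cv2.minEnclosingCircle(q[:,:2].astype(np.float32)); 
        pl=np.linalg.lstsq(np.c_[q[:,:2]-q[:,:2].mean(0),np.ones(len(q))],q[:,2],rcond=None)[0]
        o.append(np.round([cx,cy,R,*q[:,:2].mean(0),mz,*pl[:2],len(q)],4))
    return o
def look(tag,z=6):
    o=r.get_obs();print('ee',np.round(o['ee_pos'],4),np.round(o['ee_rot'],4),np.round(o['gripper_width'],4),np.round(o['contact_force'],1),'t',round(o['time'],2))
    for n in('top','side'):
        c=shot(n,n+tag+'.png'); print(n,'pan',np.round(pan(c)[0],4))
        for s in seats(c): print('  seat',np.round(s[:6],4))
        for s in tops(c): print('  captop',s.tolist())
        im=c['image']; u,v=proj(c,np.array([.6,-.025,.14])).astype(int)
        cr=im[max(0,v-60):v+60,max(0,u-75):u+75]; cv2.imwrite(f'pics/c{tag}{n}.png',cv2.resize(cr,None,fx=4.5,fy=4.5,interpolation=cv2.INTER_CUBIC))
E
python3 - <<'E'
from meas import *
look('10')
E
```

```text
ee [ 0.4762 -0.1761  0.3262] [ 7.849e-01 -6.197e-01  4.000e-04 -2.000e-04] 0.0774 [0.8 0.3 1.1] t 14.67
top pan [ 0.6778 -0.2751 -0.323 ]
  seat [0.7289 0.0329 0.0282 0.7283 0.0333 0.1285]
  seat [ 0.7286 -0.0839  0.0278  0.728  -0.0836  0.1292]
  seat [0.6174 0.0699 0.028  0.617  0.0699 0.1289]
  seat [ 0.6172 -0.1202  0.028   0.6165 -0.1197  0.1289]
  captop [0.5484, -0.0267, 0.0278, 0.5483, -0.0265, 0.1792, 0.0008, -0.0078, 423.0]
side pan [ 0.5632 -0.2876  0.2376]
  seat [0.6149 0.0694 0.0293 0.6134 0.0685 0.1252]
  seat [0.7249 0.0319 0.0286 0.7248 0.0317 0.1251]
  seat [ 0.7253 -0.0855  0.0288  0.7244 -0.0854  0.1255]
  seat [ 0.6119 -0.1201  0.0297  0.6131 -0.1218  0.1253]
```

View pics/c10side.png

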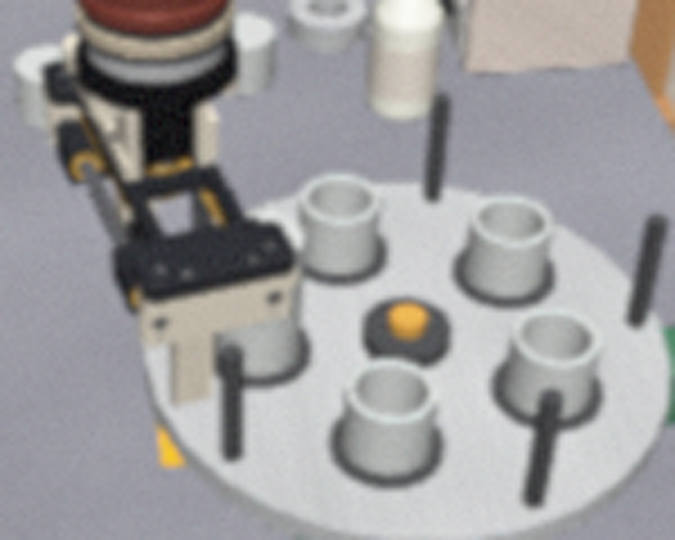

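The first cap sits at z 0.179 on its seat. I close the fingers, move to the right of the right-front post at (.520,-.118), and push.

Request:
drive_tool --deltas '[[[1.4, 0.5, 0, 7, 1], [2.8, 1, 0, 14, 1], [4.2, 1.6, 0, 21, 1], [5.6, 2.2, 0, 28, 1], [6.9, 2.8, 0, 35, 1]]]'

```text
time: 15.18
ee_pos: [0.5469, -0.1461, 0.3255]
ee_rot: [0.936, -0.353, -0.0, -0.0]
contact_force: [-0.2, 0.8, -0.7]
gripper_width: 0.0361
```

Request:
drive_tool --deltas '[[[0, 0, -2, 1.7, 1], [0, 0, -4, 1.7, 1], [0, 0, -4, 1.7, 1], [0, 0, -4, 1.7, 1], [0, 0, -4, 1.7, 1]]]'

```text
time: 15.6
ee_pos: [0.5465, -0.1468, 0.2865]
ee_rot: [0.94, -0.342, 0.001, -0.0]
contact_force: [0.1, -0.4, 0.1]
gripper_width: 0.0035
```

Request:
drive_tool --deltas '[[[0, 0, -2, 0, 1], [0, 0, -4, 0, 1], [0, 0, -6.5, 0, 1], [0, 0, -8.5, 0, 1], [0, 0, -8.5, 0, 1]]]'

```text
time: 16.02
ee_pos: [0.5446, -0.1467, 0.1984]
ee_rot: [0.94, -0.342, -0.003, 0.0]
contact_force: [-0.6, 0.0, -0.3]
gripper_width: 0.0004
```

```bash
cat >> meas.py <<'E'
def arc(a,R=.16,ax=(.6475,-.025)):
    a=np.radians(a); return np.array([ax[0]-R*np.cos(a),ax[1]-R*np.sin(a)])
E
python3 - <<'E'
from meas import *
look('11')
from scipy.spatial.transform import Rotation as Ro
o=r.get_obs(); m=Ro.from_quat(o['ee_rot']).as_matrix(); print('yaw',np.degrees(np.arctan2(m[1,0],m[0,0])))
for a in range(50,-32,-4): print(a,arc(a).round(4))
E
```

```text
ee [ 0.5446 -0.1467  0.1984] [ 9.398e-01 -3.417e-01 -2.700e-03  4.000e-04] 0.0004 [-0.6  0.  -0.3] t 16.02Traceback (most recent call last):
  File "<stdin>", line 2, in <module>
  File "meas.py", line 51, in look
    c=shot(n,n+tag+'.png'); print(n,'pan',np.round(pan(c)[0],4))
                                                   ~~~^^^
  File "meas.py", line 18, in pan
    i=1+np.argmax(st[1:,4]); q=P[l==i][:,:2]
        ~~~~~~~~~^^^^^^^^^^
    return _wrapfunc(a, 'argmax', axis=axis, out=out, **kwds)
    return bound(*args, **kwds)
ValueError: attempt to get argmax of an empty sequence
```

```bash
sed -i "s/print(n,'pan',np.round(pan(c)\[0\],4))/ppan(n,c)/" meas.py; cat >> meas.py <<'E'
def ppan(n,c):
    try: print(n,'pan',np.round(pan(c)[0],4))
    except Exception as e: print(n,'pan not seen')
def dial(c,a0):
    # dial angle from seats (clockwise +, deg), relative to a0 pattern
    pts=[s[3:5] for s in seats(c)]+[list(t[:2]) for t in tops(c)]
    an=[np.degrees(np.arctan2(p[1]+.025,-(p[0]-.6475))) for p in pts]
    an=[((x+36)%72)-36 for x in an]; return np.round(an,1)
E
python3 - <<'E'
from meas import *
look('11')
from scipy.spatial.transform import Rotation as Ro
o=r.get_obs(); m=Ro.from_quat(o['ee_rot']).as_matrix(); print('yaw',np.degrees(np.arctan2(m[1,0],m[0,0])))
for a in range(50,-32,-4): print(a,arc(a).round(4))
E
```

```text
ee [ 0.5457 -0.1469  0.2004] [ 9.398e-01 -3.418e-01 -1.000e-03  2.000e-04] 0.0005 [0.8 0.1 0.7] t 16.07
top pan not seen
  seat [0.7292 0.0334 0.0277 0.7284 0.0334 0.1296]
  seat [ 0.7281 -0.0837  0.0279  0.7282 -0.0838  0.1295]
  seat [0.6179 0.0697 0.0283 0.6169 0.0698 0.1287]
  seat [ 0.6173 -0.1201  0.0276  0.6166 -0.1197  0.1289]
  captop [0.5482, -0.0269, 0.028, 0.5481, -0.0265, 0.1793, 0.0115, -0.0069, 426.0]
side pan [ 0.5632 -0.2874  0.2395]
  seat [0.7248 0.0326 0.0284 0.7247 0.0319 0.1252]
  seat [ 0.7252 -0.0855  0.029   0.7245 -0.0859  0.1255]
  seat [ 0.5424 -0.1517  0.0163  0.551  -0.1357  0.1298]
yaw -39.96875953098733
50 [ 0.5447 -0.1476]
46 [ 0.5364 -0.1401]
42 [ 0.5286 -0.1321]
38 [ 0.5214 -0.1235]
34 [ 0.5149 -0.1145]
30 [ 0.5089 -0.105 ]
26 [ 0.5037 -0.0951]
22 [ 0.4992 -0.0849]
18 [ 0.4953 -0.0744]
14 [ 0.4923 -0.0637]
10 [ 0.4899 -0.0528]
6 [ 0.4884 -0.0417]
2 [ 0.4876 -0.0306]
-2 [ 0.4876 -0.0194]
-6 [ 0.4884 -0.0083]
-10 [0.4899 0.0028]
-14 [0.4923 0.0137]
-18 [0.4953 0.0244]
-22 [0.4992 0.0349]
-26 [0.5037 0.0451]
-30 [0.5089 0.055 ]
```

View pics/c11side.png

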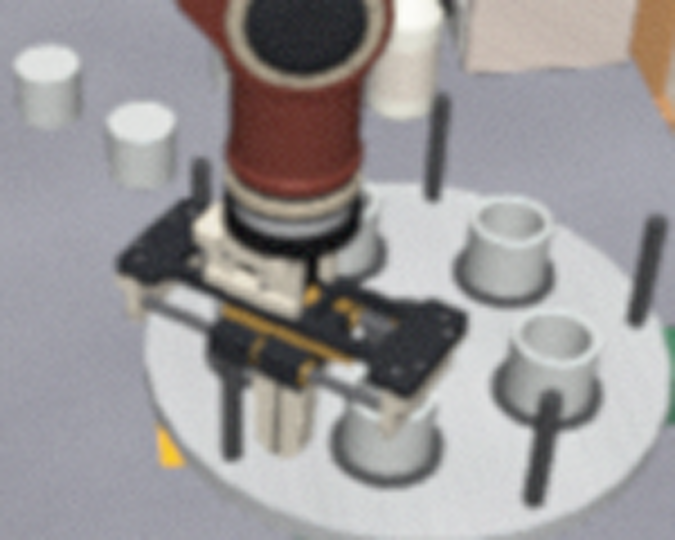

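Request:
drive_tool --deltas '[[[-0.85, 0.75, 0, -4, 1], [-1.65, 1.5, 0, -8, 1], [-2.35, 2.4, 0, -12, 1], [-3, 3.3, 0, -16, 1], [-3.6, 4.2, 0, -20, 1]]]'

```text
time: 16.58
ee_pos: [0.5113, -0.1066, 0.203]
ee_rot: [0.865, -0.502, 0.003, -0.0]
contact_force: [-0.8, -2.0, -0.4]
gripper_width: 0.0006
```

```bash
python3 - <<'E'
from meas import *
c=shot('top');print(dial(c,0));look('12')
E
```

```text
[13.1 13.1 13.  13.  12.1]
ee [ 0.51   -0.1034  0.2029] [ 0.8651 -0.5015  0.0013 -0.0009] 0.0005 [-1.1  1.6 -0.1] t 16.63
top pan [ 0.567  -0.2874  0.2452]
  seat [0.7417 0.0102 0.0283 0.7411 0.0098 0.1288]
  seat [ 0.7106 -0.1032  0.0282  0.7096 -0.1031  0.1291]
  seat [0.6438 0.0749 0.0282 0.6432 0.0745 0.1288]
  seat [ 0.5951 -0.1018  0.026   0.5929 -0.1085  0.1288]
  captop [0.5515, -0.0004, 0.028, 0.5511, -0.0001, 0.1794, 0.0031, -0.0025, 425.0]
side pan [ 0.5636 -0.2874  0.2386]
  seat [0.6426 0.0731 0.0287 0.6421 0.0729 0.1252]
  seat [0.7384 0.0063 0.0289 0.7385 0.0057 0.1252]
  seat [ 0.7039 -0.1051  0.0289  0.7041 -0.1066  0.1253]
  seat [ 0.501  -0.0981  0.0262  0.515  -0.0925  0.13  ]
  seat [ 0.5864 -0.1078  0.0287  0.5866 -0.1089  0.1258]
  captop [0.5567, -0.0008, 0.0276, 0.5625, -0.005, 0.176, -0.0645, 0.0337, 81.0]
```

View pics/c12side.png

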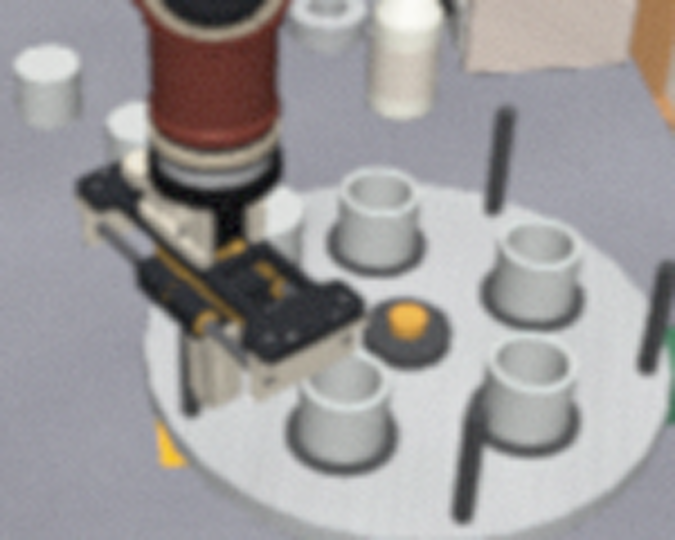

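Request:
drive_tool --deltas '[[[-0.6, 1, 0, -4, 1], [-1.05, 2, 0, -8, 1], [-1.45, 3, 0, -12, 1], [-1.75, 4.1, 0, -16, 1], [-2, 5.2, 0, -20, 1]]]'

```text
time: 17.15
ee_pos: [0.4908, -0.0544, 0.2019]
ee_rot: [0.765, -0.644, 0.001, -0.0]
contact_force: [-1.3, -3.0, 1.5]
gripper_width: 0.0007
```

Request:
drive_tool --deltas '[[[-0.15, 1.1, 0, -4, 1], [-0.25, 2.2, 0, -8, 1], [-0.25, 3.3, 0, -12, 1], [-0.15, 4.4, 0, -16, 1], [0, 5.5, 0, -20, 1]]]'

```text
time: 17.57
ee_pos: [0.4902, 0.0012, 0.2016]
ee_rot: [-0.642, 0.767, -0.0, -0.0]
contact_force: [-1.2, -1.1, 0.7]
gripper_width: 0.0005
```

```bash
python3 - <<'E'
from meas import *
c=shot('top');print(dial(c,0));look('13')
E
```

```text
[-18.4 -18.5 -18.6 -19.3]
ee [0.4911 0.0044 0.2016] [-6.427e-01  7.661e-01  1.000e-04  1.200e-03] 0.0004 [ 0.3  1.4 -0.3] t 17.62
top pan [ 0.5675 -0.2865  0.2325]
  seat [ 0.7422 -0.0592  0.0283  0.7414 -0.0587  0.1294]
  seat [0.7094 0.0542 0.0281 0.7086 0.0539 0.1286]
  seat [ 0.6449 -0.1247  0.028   0.6444 -0.1246  0.1287]
  captop [0.5905, 0.0567, 0.0279, 0.5938, 0.0616, 0.1792, 0.0031, 0.0046, 303.0]
side pan [ 0.5638 -0.2872  0.2393]
  seat [0.707  0.0514 0.0293 0.7069 0.0503 0.1252]
  seat [0.5873 0.0489 0.0261 0.5889 0.0548 0.1314]
  seat [ 0.737  -0.0626  0.029   0.737  -0.0631  0.1252]
  seat [ 0.5479 -0.051   0.0286  0.5477 -0.0521  0.1254]
  seat [ 0.6395 -0.1253  0.0293  0.6382 -0.1264  0.1257]
  captop [0.5888, 0.0569, 0.029, 0.5886, 0.0544, 0.1756, 0.0024, 0.0288, 178.0]
```

View pics/c13side.png

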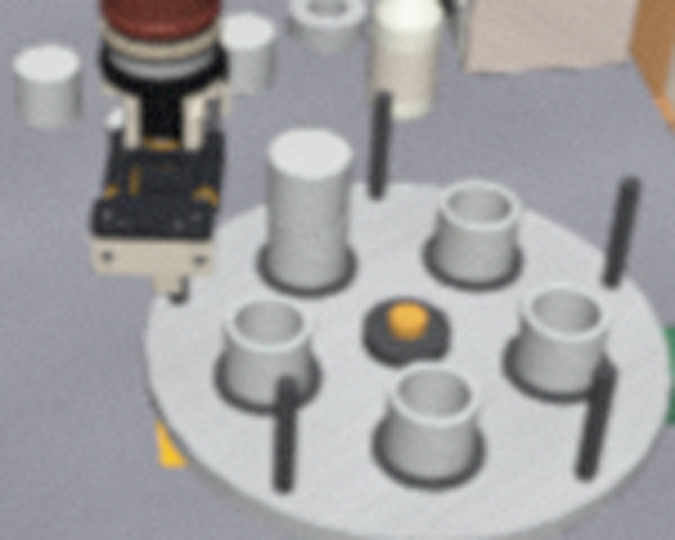

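Request:
drive_tool --deltas '[[[0.2, 1, 0, -4, 1], [0.5, 2.1, 0, -8, 1], [0.8, 2.8, 0, -11, 1], [1.05, 3.4, 0, -13, 1], [1.2, 3.8, 0, -14, 1]]]'

```text
time: 18.13
ee_pos: [0.4992, 0.0324, 0.2012]
ee_rot: [-0.543, 0.84, -0.002, -0.006]
contact_force: [-10.5, -18.2, 11.4]
gripper_width: 0.0003
```

Request:
drive_tool --deltas '[[[0.1, 0.2, 0, -1, 1], [0.2, 0.4, 0, -2, 1], [0.3, 0.6, 0, -3, 1], [0.3, 0.6, 0, -3, 1]]]'

```text
time: 18.47
ee_pos: [0.4988, 0.0332, 0.2013]
ee_rot: [-0.519, 0.855, -0.002, -0.011]
contact_force: [-15.3, -21.0, 16.2]
gripper_width: 0.0007
```

```bash
python3 - <<'E'
from meas import *
c=shot('top');print(dial(c,0));look('14')
E
```

```text
[-7.1 -7.  -7.  -7.  -3.4]
ee [0.4988 0.0332 0.2013] [-0.5191  0.8547 -0.002  -0.0105] 0.0004 [-15.3 -21.2  16. ] t 18.52
top pan [ 0.5664 -0.2874  0.2268]
  seat [ 0.7351 -0.073   0.0278  0.7346 -0.0733  0.129 ]
  seat [0.7206 0.043  0.028  0.7204 0.043  0.129 ]
  seat [ 0.6288 -0.123   0.0281  0.6286 -0.1228  0.1291]
  seat [ 0.5488 -0.0378  0.0276  0.5487 -0.0369  0.129 ]
  captop [0.6142, 0.0629, 0.0256, 0.6198, 0.0611, 0.1795, -0.0001, -0.0168, 124.0]
side pan [ 0.5632 -0.2874  0.2404]
  seat [0.6    0.0599 0.028  0.6003 0.0616 0.1304]
  seat [0.7161 0.0419 0.0285 0.7168 0.0416 0.1251]
  seat [0.4989 0.0345 0.0231 0.4851 0.0415 0.1294]
  seat [ 0.5444 -0.0374  0.0292  0.5451 -0.0398  0.1258]
  seat [ 0.73   -0.0732  0.0299  0.7312 -0.075   0.1254]
  seat [ 0.6255 -0.124   0.0291  0.6252 -0.125   0.1257]
  captop [0.6007, 0.0626, 0.0286, 0.5995, 0.0612, 0.1757, 0.0096, 0.0153, 178.0]
```

View pics/c14side.png

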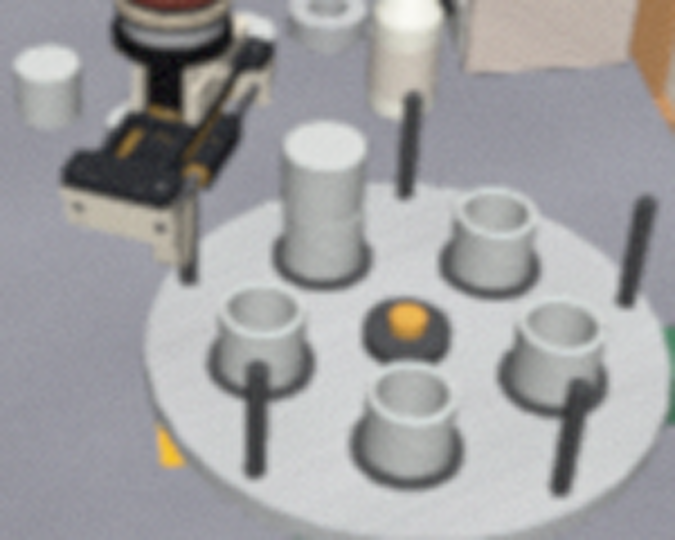

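View pics/c14top.png

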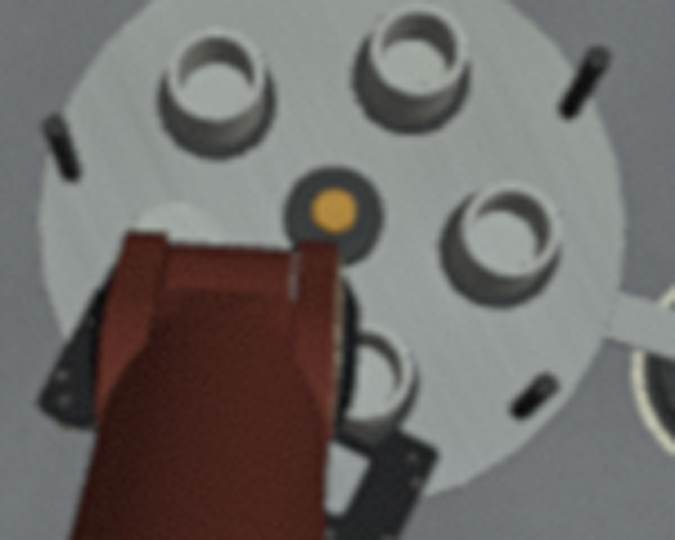

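```bash
python3 - <<'E'
from meas import *
o=r.get_obs(); print({k:np.round(v,3).tolist() for k,v in o.items()})
E
```

```text
{'time': 18.617, 'joint_pos': [-0.284, 0.538, 0.248, 1.966, -0.181, 0.676, -1.976], 'joint_velocities': [0.001, -0.001, -0.002, 0.001, 0.001, -0.001, -0.002], 'effort': [-9.824, -30.451, -7.054, -17.453, -3.568, -3.608, -0.066], 'ee_pos': [0.499, 0.033, 0.201], 'ee_rot': [-0.519, 0.855, -0.002, -0.01], 'contact_force': [-14.701, -20.292, 16.369], 'wrist_torque': [-3.624, 2.706, 0.144], 'gripper_width': 0.001}
```

```bash
python3 - <<'E'
from meas import *
c=shot('side')
im=c['image']; u,v=proj(c,[.53,.04,.15]).astype(int); print(u,v)
cv2.imwrite('pics/z15.png',cv2.resize(im[v-45:v+45,u-50:u+50],None,fx=7,fy=7,interpolation=cv2.INTER_CUBIC))
P=cloud(c)
for z in np.arange(.09,.24,.01):
    m=(c['depth']>0)&(abs(P[...,2]-z)<.005)&(P[...,0]>.42)&(P[...,0]<.56)&(P[...,1]>-.06)&(P[...,1]<.14)
    q=P[m]; print(round(z,3),m.sum(), [x.round(3).tolist() for x in q[:: max(1,len(q)//6)]][:6])
E
```

```text
320 182
0.09 36 [[0.512, 0.05, 0.094], [0.508, 0.045, 0.09], [0.544, -0.015, 0.091], [0.547, -0.016, 0.088], [0.52, -0.047, 0.091], [0.527, -0.057, 0.092]]
0.1 47 [[0.508, 0.045, 0.103], [0.535, -0.015, 0.104], [0.538, -0.014, 0.098], [0.558, -0.021, 0.103], [0.553, -0.017, 0.096], [0.518, -0.04, 0.097]]
0.11 44 [[0.512, 0.045, 0.114], [0.541, -0.015, 0.111], [0.535, -0.017, 0.11], [0.528, -0.023, 0.112], [0.518, -0.04, 0.113], [0.522, -0.053, 0.108]]
0.12 73 [[0.512, 0.05, 0.122], [0.497, 0.016, 0.124], [0.55, -0.014, 0.121], [0.556, -0.014, 0.117], [0.558, -0.02, 0.118], [0.522, -0.049, 0.124]]
0.13 59 [[0.512, 0.05, 0.134], [0.483, 0.021, 0.133], [0.5, 0.021, 0.128], [0.538, -0.016, 0.128], [0.526, -0.022, 0.126], [0.52, -0.043, 0.126]]
0.14 16 [[0.512, 0.05, 0.141], [0.508, 0.039, 0.143], [0.504, 0.029, 0.143], [0.504, 0.03, 0.139], [0.504, 0.029, 0.136], [0.501, 0.021, 0.139]]
0.15 12 [[0.512, 0.049, 0.154], [0.512, 0.048, 0.147], [0.508, 0.034, 0.15], [0.501, 0.021, 0.154], [0.501, 0.023, 0.148], [0.501, 0.02, 0.147]]
0.16 13 [[0.512, 0.048, 0.158], [0.508, 0.037, 0.16], [0.508, 0.036, 0.157], [0.505, 0.029, 0.158], [0.504, 0.027, 0.156], [0.501, 0.02, 0.158]]
0.17 2 [[0.505, 0.029, 0.166], [0.497, 0.015, 0.167]]
0.18 0 []
0.19 0 []
0.2 46 [[0.545, 0.094, 0.204], [0.559, 0.089, 0.198], [0.426, -0.027, 0.202], [0.442, -0.036, 0.205], [0.452, -0.042, 0.202], [0.478, -0.053, 0.205]]
0.21 146 [[0.551, 0.094, 0.214], [0.55, 0.068, 0.21], [0.519, -0.001, 0.213], [0.5, -0.027, 0.214], [0.444, -0.041, 0.212], [0.468, -0.052, 0.212]]
0.22 197 [[0.55, 0.091, 0.219], [0.52, 0.029, 0.222], [0.482, 0.015, 0.225], [0.481, 0.009, 0.222], [0.508, -0.003, 0.222], [0.497, -0.029, 0.215]]
0.23 120 [[0.552, 0.08, 0.233], [0.523, 0.033, 0.233], [0.468, 0.009, 0.234], [0.502, -0.008, 0.233], [0.435, -0.038, 0.228], [0.453, -0.051, 0.229]]
```

View pics/z15.png

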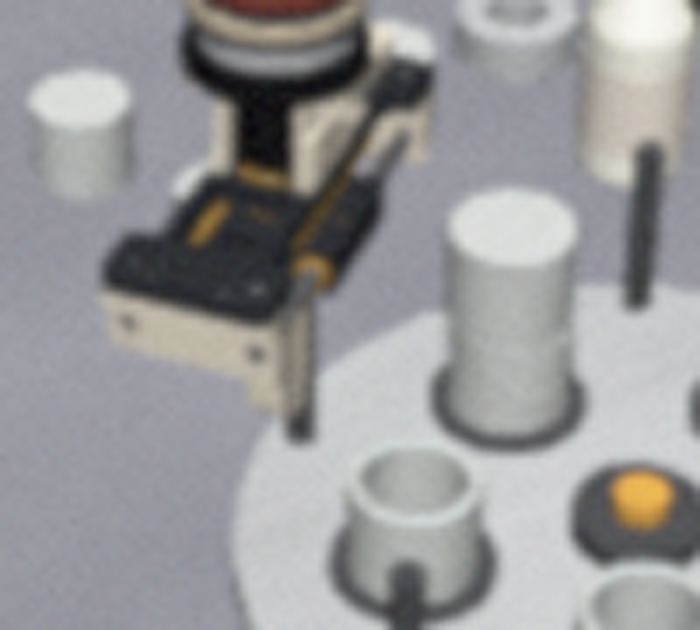

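Request:
drive_tool --deltas '[[[-0.6, -1, 0, 0, 1], [-1.2, -2, 0, 0, 1], [-1.8, -3, 0, 0, 1], [-1.8, -3, 0, 0, 1], [-1.8, -3, 0, 0, 1]]]'

```text
time: 19.08
ee_pos: [0.4874, 0.0159, 0.2009]
ee_rot: [-0.523, 0.852, 0.0, 0.001]
contact_force: [0.7, 0.2, 0.6]
gripper_width: 0.0008
```

```bash
python3 - <<'E'
from meas import *
c=shot('top');print(dial(c,0));look('16')
E
```

```text
[-7.6 -7.6 -7.6 -8.3]
ee [0.4876 0.0166 0.2008] [-5.233e-01  8.522e-01  1.000e-04  7.000e-04] 0.0005 [-0.5  0.2 -0.2] t 19.13
top pan [ 0.5675 -0.2865  0.2334]
  seat [ 0.736  -0.0726  0.0285  0.7351 -0.0723  0.1288]
  seat [0.7202 0.0438 0.0281 0.7196 0.0435 0.129 ]
  seat [ 0.63   -0.1235  0.0281  0.6295 -0.1229  0.1288]
  captop [0.6036, 0.0644, 0.0279, 0.6063, 0.0663, 0.1794, -0.0149, -0.0225, 343.0]
side pan [ 0.5637 -0.2876  0.2386]
  seat [0.718  0.0428 0.0296 0.7162 0.0418 0.1249]
  seat [0.5995 0.0571 0.0279 0.5986 0.0613 0.1322]
  seat [ 0.5459 -0.0389  0.0288  0.5457 -0.0401  0.1252]
  seat [ 0.7315 -0.0734  0.0289  0.7318 -0.0744  0.1254]
  seat [ 0.6275 -0.1242  0.0297  0.6259 -0.1249  0.1255]
  captop [0.5985, 0.0645, 0.0305, 0.5989, 0.0603, 0.176, -0.0003, 0.0247, 181.0]
```

View pics/side16.png

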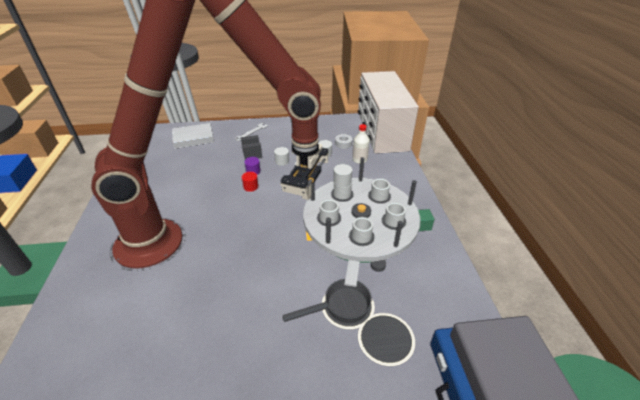

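Request:
drive_tool --deltas '[[[-1, -0.5, 1, 0, 1], [-1.5, -1, 4, 7, 1], [-1.5, -3, 8, 14, 1], [-1.5, -5, 11, 21, 1], [-1, -7, 11, 28, 1]]]'

```text
time: 19.65
ee_pos: [0.4799, -0.0542, 0.3169]
ee_rot: [0.717, -0.697, 0.005, -0.004]
contact_force: [1.1, 0.4, 0.0]
gripper_width: 0.0005
```

Request:
drive_tool --deltas '[[[1.2, -2.2, 0, 7, 1], [2.8, -4.4, 0, 14, 1], [4.5, -6.6, 0, 21, 1], [6, -8.8, 0, 28, 1], [7.5, -10.3, 0, 35, 1]]]'

```text
time: 20.07
ee_pos: [0.553, -0.1587, 0.3106]
ee_rot: [0.892, -0.451, 0.0, 0.0]
contact_force: [0.2, 0.6, -0.4]
gripper_width: 0.0005
```

Request:
drive_tool --deltas '[[[0, 0, 0, 7, 1], [0, 0, 0, 14, 1], [0, 0, 0, 17, 1], [0, 0, 0, 17, 1], [0, 0, 0, 17, 1]]]'

```text
time: 20.48
ee_pos: [0.5524, -0.1563, 0.3105]
ee_rot: [0.948, -0.317, -0.0, -0.0]
contact_force: [-0.9, 0.1, -0.1]
gripper_width: 0.0007
```

```bash
python3 - <<'E'
from meas import *
c=shot('top');print(dial(c,0));look('17')
E
```

```text
[-7.7 -7.5 -7.6 -7.6 -8.5]
ee [ 0.5523 -0.1564  0.3106] [ 9.484e-01 -3.171e-01 -0.000e+00 -2.000e-04] 0.0002 [ 0.3  0.1 -0.7] t 20.53
top pan [ 0.6016 -0.2187  0.3654]
  seat [ 0.7364 -0.0727  0.029   0.7352 -0.0724  0.1287]
  seat [0.7203 0.0439 0.0282 0.7198 0.0436 0.1287]
  seat [ 0.6301 -0.1232  0.0283  0.6295 -0.1231  0.1288]
  seat [ 0.5489 -0.0381  0.0277  0.5487 -0.0382  0.129 ]
  captop [0.603, 0.0643, 0.028, 0.6026, 0.0639, 0.1792, 0.0083, 0.008, 421.0]
side pan [ 0.5639 -0.2875  0.2358]
  seat [0.7181 0.0403 0.0296 0.7162 0.0417 0.125 ]
  seat [ 0.5441 -0.0393  0.0288  0.5454 -0.0402  0.1252]
  seat [ 0.7332 -0.0741  0.0288  0.732  -0.074   0.1251]
  seat [ 0.6271 -0.1244  0.0286  0.6262 -0.1252  0.1255]
```

View pics/c17side.png

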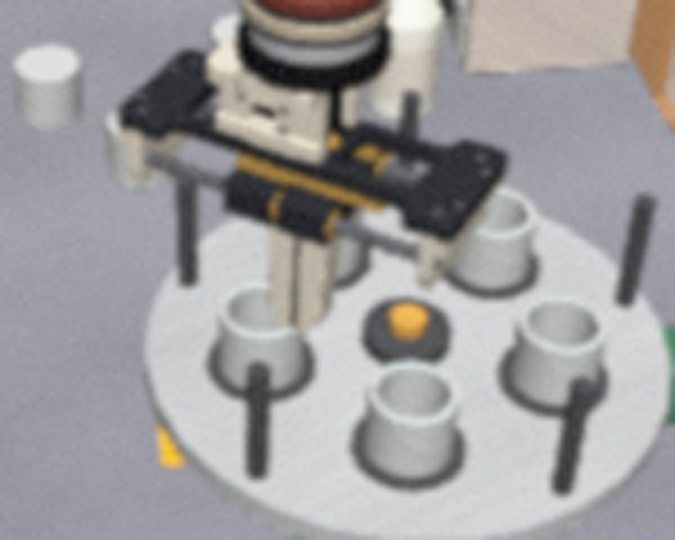

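Request:
drive_tool --deltas '[[[0.3, 0, -3, 0, 1], [0.3, 0, -6, 0, 1], [0.3, 0, -9, 0, 1], [0.3, 0, -10.8, 0, 1], [0.3, 0, -10.8, 0, 1]]]'

```text
time: 21.05
ee_pos: [0.5528, -0.156, 0.1987]
ee_rot: [0.948, -0.317, -0.004, 0.0]
contact_force: [-0.5, 0.1, -0.1]
gripper_width: 0.0003
```

Request:
drive_tool --deltas '[[[-0.35, 0.35, 0, -2, 1], [-0.7, 0.7, 0, -4, 1], [-1.05, 1.05, 0, -6, 1], [-1.4, 1.45, 0, -8, 1], [-1.4, 1.45, 0, -8, 1]]]'

```text
time: 21.47
ee_pos: [0.5465, -0.1493, 0.2049]
ee_rot: [0.923, -0.385, 0.011, 0.002]
contact_force: [11.6, -11.0, -11.8]
gripper_width: 0.0005
```

```bash
python3 - <<'E'
from meas import *
c=shot('top');print(dial(c,0));look('18')
E
```

```text
[-7.1 -7.1 -7.2 -7.3 -8.1]
ee [ 0.5465 -0.1493  0.2049] [ 0.9231 -0.3845  0.0102  0.0023] 0.0003 [ 10.3 -11.5 -11.2] t 21.52
top pan not seen
  seat [ 0.7355 -0.0734  0.0283  0.7349 -0.0731  0.1292]
  seat [0.7215 0.0426 0.0284 0.7203 0.0432 0.1292]
  seat [ 0.6294 -0.1233  0.0281  0.6289 -0.1229  0.1289]
  seat [ 0.5492 -0.0377  0.0279  0.5487 -0.0377  0.129 ]
  captop [0.6035, 0.0643, 0.0278, 0.6029, 0.0641, 0.1794, 0.0117, 0.0001, 417.0]
side pan [ 0.5635 -0.2875  0.2361]
  seat [0.716  0.0413 0.0289 0.7167 0.0415 0.1251]
  seat [ 0.7325 -0.0749  0.029   0.7312 -0.0749  0.1257]
  seat [ 0.6306 -0.1307  0.0249  0.6254 -0.125   0.1257]
  seat [ 0.5402 -0.1485  0.0225  0.5522 -0.1393  0.1318]
```

```bash
python3 - <<'E'
from meas import *
for n,w in(('top',(255,70,170,160)),('side',(295,130,150,160))):
    im=cv2.imread(f'pics/{n}18.png'); x,y,a,b=w
    cv2.imwrite(f'pics/z18{n}.png',cv2.resize(im[y:y+b,x:x+a],None,fx=3.7,fy=3.7,interpolation=cv2.INTER_CUBIC))
E
```

```text
(no output)
```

View pics/z18top.png

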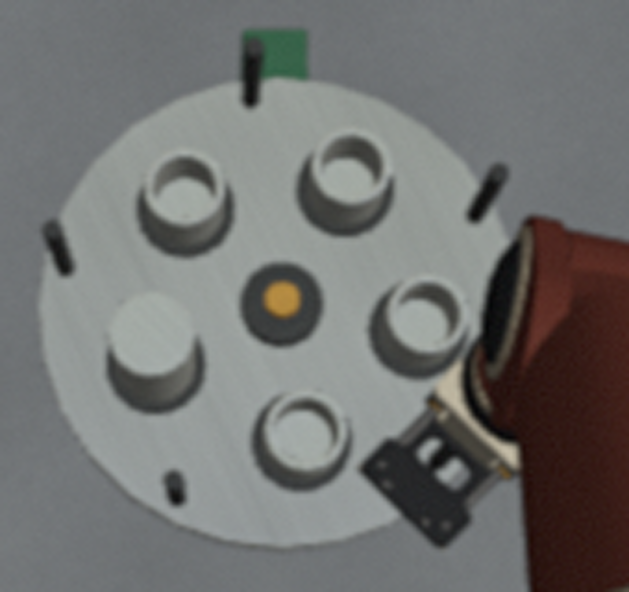

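View pics/z18side.png

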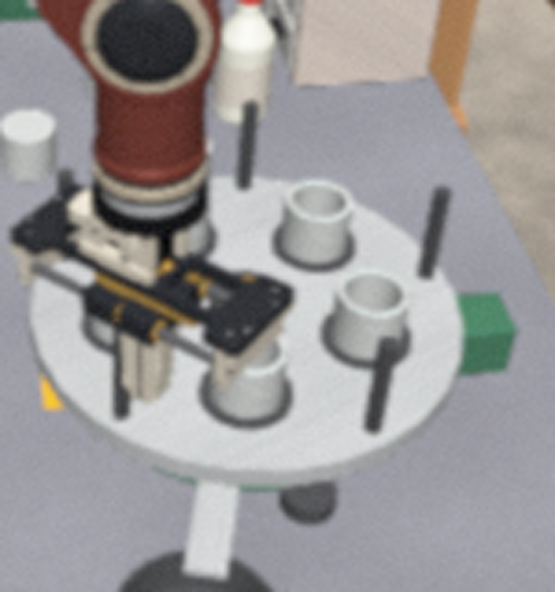

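```bash
python3 - <<'E'
from meas import *
for n in('top','side'):
    c=shot(n); P=cloud(c); im=c['image'].astype(int)
    g=(im[...,1]>im[...,2]+12)&(im[...,1]>im[...,0]+5)&(c['depth']>0)&(P[...,0]>.7)&(P[...,0]<1)&(abs(P[...,1])<.15)
    q=P[g]; print(n,g.sum(),q.min(0).round(3),q.max(0).round(3),np.percentile(q,[5,50,95],axis=0).round(3).tolist())
    print(np.histogram(q[:,2],bins=np.arange(-.01,.2,.01)))
    b=(c['depth']>0)&(abs(P[...,0]-.806)<.02)&(abs(P[...,1]+.01)<.03)
    q=P[b]; print('post region',[x.round(3).tolist() for x in q[q[:,2]>.085]][::4])
E
```

```text
top 189 [ 0.799 -0.05  -0.002] [ 0.893 -0.001  0.172] [[0.806, -0.048, 0.048], [0.853, -0.031, 0.051], [0.873, -0.007, 0.151]]
(array([  1,   0,   0,   0,   0,  42, 126,   0,   3,   2,   0,   0,   0,
         0,   2,   2,   3,   4,   4,   0]), array([-0.01,  0.  ,  0.01,  0.02,  0.03,  0.04,  0.05,  0.06,  0.07,
        0.08,  0.09,  0.1 ,  0.11,  0.12,  0.13,  0.14,  0.15,  0.16,
        0.17,  0.18,  0.19]))
post region [[0.809, -0.004, 0.172], [0.807, -0.004, 0.169], [0.805, 0.001, 0.168], [0.805, -0.009, 0.169], [0.803, -0.004, 0.168], [0.804, 0.001, 0.159], [0.799, -0.009, 0.17], [0.799, -0.004, 0.165], [0.802, 0.001, 0.152], [0.8, -0.009, 0.157], [0.799, -0.004, 0.154], [0.802, 0.001, 0.14], [0.799, -0.009, 0.146], [0.797, -0.007, 0.146], [0.799, -0.005, 0.134], [0.799, -0.002, 0.13], [0.802, 0.0, 0.117], [0.802, -0.01, 0.117], [0.799, -0.008, 0.118], [0.799, -0.005, 0.111], [0.801, -0.0, 0.099], [0.799, -0.011, 0.103], [0.799, -0.008, 0.098], [0.799, -0.006, 0.091]]
side 291 [ 0.813 -0.065 -0.006] [0.901 0.053 0.077] [[0.83, -0.052, 0.003], [0.85, -0.047, 0.045], [0.87, -0.004
[... 266 characters left out ...]
        0.17,  0.18,  0.19]))
post region [[0.801, 0.002, 0.166], [0.8, -0.007, 0.168], [0.799, -0.012, 0.169], [0.797, -0.012, 0.165], [0.795, -0.009, 0.159], [0.796, -0.003, 0.151], [0.804, -0.011, 0.157], [0.802, -0.011, 0.153], [0.8, -0.01, 0.148], [0.797, -0.01, 0.145], [0.797, -0.006, 0.138], [0.794, -0.006, 0.134], [0.804, -0.012, 0.138], [0.803, -0.009, 0.132], [0.8, -0.01, 0.13], [0.794, -0.011, 0.126], [0.794, -0.005, 0.117], [0.805, -0.01, 0.121], [0.801, -0.012, 0.119], [0.799, -0.011, 0.114], [0.797, -0.01, 0.11], [0.795, -0.009, 0.105], [0.794, -0.005, 0.098], [0.803, -0.014, 0.105], [0.802, -0.011, 0.098], [0.802, -0.012, 0.095], [0.801, -0.009, 0.089], [0.804, -0.011, 0.086]]
```

Request:
drive_tool --deltas '[[[-0.2, 0.2, 0, 0, 1], [-0.4, 0.4, 0, 0, 1], [-0.4, 0.4, 0, 0, 1]]]'

```text
time: 21.97
ee_pos: [0.5459, -0.1488, 0.2054]
ee_rot: [0.923, -0.385, 0.016, 0.003]
contact_force: [17.3, -16.6, -17.2]
gripper_width: 0.0002
```

```bash
python3 - <<'E'
from meas import *
c=shot('top');print(dial(c,0)); o=r.get_obs(); print({k:np.round(v,3).tolist() for k,v in o.items()})
c=shot('side',)
im=c['image']; u,v=proj(c,[.54,-.14,.15]).astype(int)
cv2.imwrite('pics/z19.png',cv2.resize(im[v-45:v+45,u-50:u+50],None,fx=7,fy=7,interpolation=cv2.INTER_CUBIC))
E
```

```text
[-7.1 -7.1 -7.2 -7.1 -8.2]
{'time': 22.017, 'joint_pos': [0.228, 0.589, -0.009, 1.806, 0.024, 0.717, -0.588], 'joint_velocities': [0.001, 0.002, 0.001, -0.002, -0.001, 0.005, 0.002], 'effort': [-6.879, -48.538, -6.279, -5.565, -2.43, 5.524, 0.059], 'ee_pos': [0.546, -0.149, 0.205], 'ee_rot': [0.923, -0.385, 0.016, 0.003], 'contact_force': [17.682, -17.974, -16.47], 'wrist_torque': [-3.454, -3.349, -0.066], 'gripper_width': 0.001}
```

View pics/z19.png

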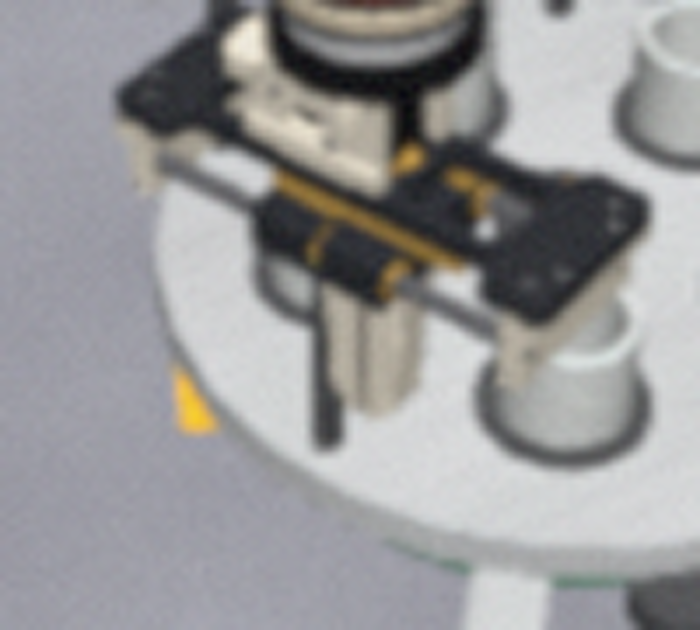

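```bash
python3 - <<'E'
from meas import *
c=shot('side'); P=cloud(c)
for v in range(252,276,3): print(v,[ (u,*P[v,u].round(3)) for u in range(366,392,5)])
cv2.imwrite('pics/z20.png',cv2.resize(c['image'][225:285,310:450],None,fx=5.6,fy=5.6,interpolation=cv2.INTER_CUBIC))
im=cv2.imread('pics/side0.png');cv2.imwrite('pics/z20b.png',cv2.resize(im[225:285,310:450],None,fx=5.6,fy=5.6,interpolation=cv2.INTER_CUBIC))
E
```

```text
252 [(366, np.float64(0.629), np.float64(-0.182), np.float64(0.077)), (371, np.float64(0.642), np.float64(-0.184), np.float64(0.078)), (376, np.float64(0.657), np.float64(-0.183), np.float64(0.074)), (381, np.float64(0.669), np.float64(-0.187), np.float64(0.078)), (386, np.float64(0.683), np.float64(-0.188), np.float64(0.077)), (391, np.float64(0.696), np.float64(-0.188), np.float64(0.076))]
255 [(366, np.float64(0.627), np.float64(-0.194), np.float64(0.079)), (371, np.float64(0.64), np.float64(-0.194), np.float64(0.077)), (376, np.float64(0.654), np.float64(-0.195), np.float64(0.077)), (381, np.float64(0.667), np.float64(-0.197), np.float64(0.078)), (386, np.float64(0.681), np.float64(-0.196), np.float64(0.075)), (391, np.float64(0.697), np.float64(-0.192), np.float64(0.068))]
258 [(366, np.float64(0.627), np.float64(-0.196), np.float64(0.07)), (371, np.float64(0.639), np.float64(-0.2), np.float64(0.072)), (376, np.float64(0.654), np.float64(-0.198), np.float64(0.068)), (381, np.float64(0.668), np.float64(-0.197), np.float64(0.065)), (386, np.float64(0.683), np.float64(-0.195), np.f
[... 1367 characters left out ...]
.float64(-0.18), np.float64(-0.005)), (376, np.float64(0.663), np.float64(-0.186), np.float64(0.001)), (381, np.float64(0.677), np.float64(-0.189), np.float64(0.003)), (386, np.float64(0.692), np.float64(-0.187), np.float64(-0.002)), (391, np.float64(0.707), np.float64(-0.187), np.float64(-0.004))]
273 [(366, np.float64(0.634), np.float64(-0.191), np.float64(-0.002)), (371, np.float64(0.648), np.float64(-0.191), np.float64(-0.004)), (376, np.float64(0.662), np.float64(-0.193), np.float64(-0.004)), (381, np.float64(0.677), np.float64(-0.193), np.float64(-0.005)), (386, np.float64(0.691), np.float64(-0.194), np.float64(-0.007)), (391, np.float64(0.704), np.float64(-0.197), np.float64(-0.004))]
```

View pics/z20.png

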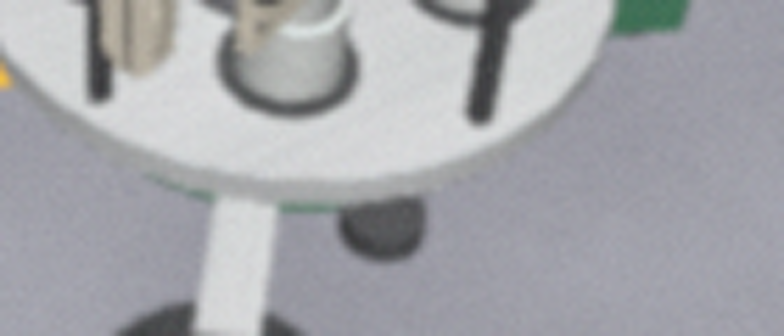

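View pics/z20b.png

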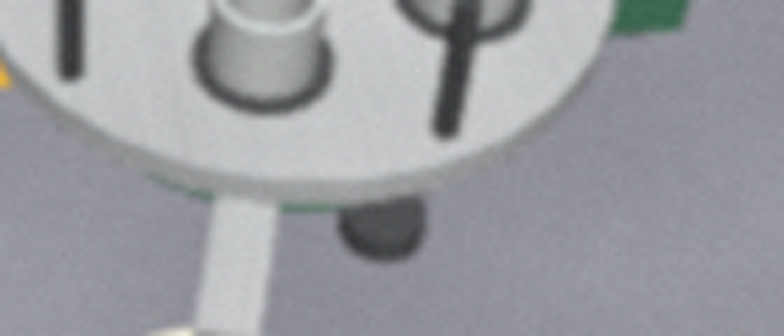

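Request:
drive_tool --deltas '[[[0.7, -0.7, 0, 0, 1], [1.4, -1.4, 0, 0, 1], [2.1, -2, 0, 0, 1], [2.8, -2.5, 0, 0, 1], [2.8, -2.5, 0, 0, 1]]]'

```text
time: 22.53
ee_pos: [0.5665, -0.1641, 0.2032]
ee_rot: [0.924, -0.383, 0.001, -0.0]
contact_force: [0.5, -0.4, -0.6]
gripper_width: 0.0003
```

```bash
python3 - <<'E'
from meas import *
c=shot('top');print(dial(c,0)); o=r.get_obs(); print({k:np.round(v,4).tolist() for k,v in o.items()})
for a in (58,56,54,52,50,48,46,44,42.5): print(a,((arc(a)-np.array(o['ee_pos'])[:2])*100).round(2))
E
```

```text
[-7.5 -7.5 -7.5 -7.6 -8.2]
{'time': 22.5833, 'joint_pos': [0.2571, 0.6306, -0.0206, 1.7228, 0.0165, 0.7879, -0.5558], 'joint_velocities': [-0.0067, -0.0082, -0.009, 0.0355, -0.0029, 0.0005, -0.0014], 'effort': [0.2576, -43.024, 0.2744, -13.6041, -0.0249, -0.0777, 0.0087], 'ee_pos': [0.5656, -0.1633, 0.2029], 'ee_rot': [0.924, -0.3823, 0.0001, -0.0003], 'contact_force': [0.2745, 0.6883, 0.6445], 'wrist_torque': [0.0103, -0.0522, -0.0257], 'gripper_width': 0.001}
58 [-0.29  0.26]
56 [-0.76  0.57]
54 [-1.21  0.89]
52 [-1.66  1.22]
50 [-2.09  1.57]
48 [-2.52  1.94]
46 [-2.92  2.32]
44 [-3.32  2.72]
42.5 [-3.61  3.02]
```

Request:
drive_tool --deltas '[[[-1.2, 0.9, 0, 0, 1], [-2.1, 1.6, 0, 0, 1], [-2.9, 2.3, 0, 0, 1], [-3.6, 3, 0, 0, 1]]]'

```text
time: 22.92
ee_pos: [0.5325, -0.1348, 0.2039]
ee_rot: [0.924, -0.383, 0.006, -0.001]
contact_force: [3.3, -1.7, 0.7]
gripper_width: 0.0006
```

```bash
python3 - <<'E'
from meas import *
c=shot('top');print(dial(c,0));look('21')
E
```

```text
[ 0.5  0.3  0.4  0.4 -0.2]
ee [ 0.5303 -0.1321  0.2037] [ 0.9243 -0.3817  0.0027 -0.001 ] 0.0005 [2.5 0.4 0.8] t 22.97
top pan [ 0.6479 -0.3543 -0.149 ]
  seat [0.731  0.0305 0.0283 0.7299 0.0311 0.1288]
  seat [ 0.7271 -0.0866  0.0283  0.7263 -0.0863  0.1287]
  seat [ 0.614  -0.1189  0.0279  0.6137 -0.1187  0.1292]
  seat [ 0.5482 -0.0219  0.0279  0.5479 -0.0218  0.1288]
  captop [0.6183, 0.0698, 0.028, 0.6179, 0.07, 0.179, -0.0024, 0.0072, 413.0]
side pan [ 0.5633 -0.2872  0.2414]
  seat [0.6202 0.0537 0.0217 0.6158 0.068  0.1302]
  seat [0.7267 0.029  0.03   0.7264 0.0291 0.1254]
  seat [ 0.7238 -0.0875  0.0286  0.723  -0.0882  0.1253]
  seat [ 0.6116 -0.1214  0.029   0.6099 -0.1206  0.1256]
  seat [ 0.5228 -0.1318  0.0205  0.5357 -0.1216  0.1313]
  captop [0.6146, 0.0695, 0.0295, 0.6192, 0.0656, 0.1761, -0.0011, 0.0394, 139.0]
```

Request:
drive_tool --deltas '[[[1, -0.8, 0, 0, 1], [2, -1.7, 0, 0, 1], [2, -1.7, 2, 0, 1], [2, -1.7, 5, 0, 1], [2, -1.7, 9, 0, 1]]]'

```text
time: 23.48
ee_pos: [0.5466, -0.1499, 0.2906]
ee_rot: [0.924, -0.382, -0.005, 0.001]
contact_force: [0.8, -1.1, -0.1]
gripper_width: 0.0001
```

```bash
python3 - <<'E'
from meas import *
c=shot('top');print(dial(c,0));look('22')
E
```

```text
[1.9 2.  1.9 1.8 1. ]
ee [ 0.551  -0.1508  0.3007] [ 9.240e-01 -3.823e-01  4.500e-03 -9.000e-04] 0.0004 [ 1.8 -0.4  4.9] t 23.53
top pan [ 0.6082 -0.2349  0.0707]
  seat [0.731  0.0308 0.0285 0.7302 0.0306 0.1288]
  seat [ 0.7265 -0.0867  0.0282  0.7261 -0.0862  0.1289]
  seat [ 0.6138 -0.1186  0.0277  0.6135 -0.1186  0.1283]
  seat [ 0.5486 -0.0216  0.028   0.5479 -0.0217  0.1287]
  captop [0.6189, 0.0701, 0.028, 0.618, 0.0701, 0.1793, 0.0047, 0.0065, 410.0]
side pan [ 0.5637 -0.2876  0.2368]
  seat [0.7266 0.0288 0.0294 0.727  0.0288 0.125 ]
  seat [ 0.5424 -0.0231  0.0282  0.5444 -0.0239  0.1255]
  seat [ 0.724  -0.0866  0.029   0.7228 -0.0882  0.1255]
  seat [ 0.6109 -0.1196  0.029   0.6102 -0.1211  0.1257]
```

Request:
drive_tool --deltas '[[[0, 0, 3, 0, 1], [0, 0, 3, 0, 1], [0, 0, 3, 0, 1]]]'

```text
time: 23.88
ee_pos: [0.5487, -0.1502, 0.3227]
ee_rot: [0.924, -0.382, -0.0, -0.0]
contact_force: [-0.3, -0.2, -0.1]
gripper_width: 0.0002
```

```bash
python3 - <<'E'
from meas import *
c=shot('top');print(dial(c,0))
P=cloud(c)
for n in('top','side'):
    c=shot(n);P=cloud(c); im=c['image'].astype(int)
    y=(im[...,2]>im[...,0]+50)&(im[...,1]>im[...,0]+25)&(c['depth']>0)
    k,l,st,ce=cv2.connectedComponentsWithStats(y.astype(np.uint8))
    for i in range(1,k):
        q=P[l==i]
        if st[i,4]>4 and .35<q[:,0].mean()<.8 and abs(q[:,1].mean())<.2: print(n,'yellow',st[i],q.min(0).round(3),q.max(0).round(3),q.mean(0).round(4))
    g=(im[...,1]>im[...,2]+12)&(im[...,1]>im[...,0]+5)&(c['depth']>0)&(P[...,0]>.82)&(P[...,0]<.9)&(abs(P[...,1])<.1)&(P[...,2]>.03)&(P[...,2]<.06)
    q=P[g]; print(n,'block',q.mean(0).round(4),q.min(0).round(3),q.max(0).round(3))
    ctr=cv2.minAreaRect(q[:,:2].astype(np.float32)); print(ctr)
E
```

```text
[2.  1.9 2.  1.9 1.2]
top yellow [326 146  10  10  78] [ 0.636 -0.035  0.091] [ 0.663 -0.012  0.106] [ 0.648  -0.0241  0.1003]
top block [ 0.855  -0.0205  0.0515] [ 0.833 -0.05   0.046] [ 0.875 -0.002  0.057]
((0.8539009690284729, -0.026157766580581665), (0.04164324700832367, 0.04820099472999573), 0.0954352542757988)
side yellow [341 161   4   4  10] [ 0.554 -0.159  0.348] [ 0.563 -0.14   0.363] [ 0.5581 -0.1501  0.3531]
side yellow [322 165  29  15  85] [ 0.512 -0.204  0.342] [ 0.567 -0.15   0.353] [ 0.5382 -0.175   0.3473]
side yellow [348 165   8   8  23] [ 0.571 -0.16   0.33 ] [ 0.589 -0.151  0.351] [ 0.579  -0.1569  0.3421]
side yellow [327 175   2   4   5] [ 0.521 -0.179  0.331] [ 0.523 -0.173  0.341] [ 0.5217 -0.1753  0.3362]
side yellow [338 179   5   5  10] [ 0.543 -0.195  0.329] [ 0.553 -0.186  0.34 ] [ 0.5471 -0.1921  0.3355]
side yellow [357 204   9   9  62] [ 0.633 -0.038  0.086] [0.66  0.002 0.101] [ 0.6455 -0.0248  0.0951]
side yellow [306 232   6   9  37] [ 0.477 -0.103 -0.005] [ 0.492 -0.014  0.067] [ 0.483  -0.0481  0.0124]
side block [ 0.8492 -0.0339  0.0454] [ 0.827 -0.053  0.03 ] [ 0.87  -0.     0.053]
((0.8487286567687988, -0.026681194081902504), (0.05317198112607002, 0.04260411858558655), 88.77513885498047)
```

Request:
drive_tool --deltas '[[[-1.3, 1.7, 0, -6, 1], [-2.6, 3.5, 0, -12, 1], [-3.9, 5.2, 0, -18, 1], [-5.2, 7, 0, -24, 1], [-5.2, 7, 0, -24, 1]]]'

```text
time: 24.45
ee_pos: [0.4943, -0.0761, 0.3213]
ee_rot: [0.825, -0.565, -0.003, 0.0]
contact_force: [0.0, 0.5, -0.9]
gripper_width: 0.0001
```

Request:
drive_tool --deltas '[[[0, 0, -3, 0, 1], [0, 0, -6, 0, 1], [0, 0, -9, 0, 1], [0, 0, -11.8, 0, 1], [0, 0, -11.8, 0, 1]]]'

```text
time: 24.87
ee_pos: [0.4937, -0.0804, 0.1993]
ee_rot: [0.825, -0.566, -0.006, 0.003]
contact_force: [-0.6, -0.5, -0.6]
gripper_width: 0.0012
```

Request:
drive_tool --deltas '[[[0, 0, 0, 0, 1], [0, 0, 0, 0, 1]]]'

```text
time: 25.03
ee_pos: [0.4978, -0.0809, 0.2054]
ee_rot: [0.824, -0.566, 0.001, -0.0]
contact_force: [0.2, -0.1, 0.2]
gripper_width: 0.0005
```

```bash
python3 - <<'E'
from meas import *
c=shot('top');print(dial(c,0)); o=r.get_obs(); e=np.array(o['ee_pos']);print(e,o['contact_force'])
for a in range(20,31): print(a,((arc(a)-e[:2])*100).round(2))
d=e[:2]-[.6475,-.025]; print('a',np.degrees(np.arctan2(-d[1],-d[0])),np.hypot(*d))
E
```

```text
[2.  1.9 2.  2.  1. ]
[ 0.49814371 -0.08086979  0.20606754] [-0.01517837 -0.41520952 -0.33533732]
20 [-0.1   0.11]
21 [-0.   -0.15]
22 [ 0.1  -0.41]
23 [ 0.21 -0.66]
24 [ 0.32 -0.92]
25 [ 0.43 -1.17]
26 [ 0.55 -1.43]
27 [ 0.68 -1.68]
28 [ 0.81 -1.92]
29 [ 0.94 -2.17]
30 [ 1.08 -2.41]
a 20.50934389618054 0.15946389425232668
```

Nudging the dial back in small steps, up to a=29.

Request:
drive_tool --deltas '[[[0.2, -0.7, 0, 1, 1], [0.4, -1.2, 0, 3, 1], [0.65, -1.6, 0, 5, 1], [0.75, -1.8, 0, 6, 1], [0.75, -1.8, 0, 6, 1]]]'

```text
time: 25.5
ee_pos: [0.5043, -0.0972, 0.2064]
ee_rot: [0.853, -0.522, -0.001, -0.001]
contact_force: [-3.4, 3.9, 4.1]
gripper_width: 0.0006
```

```bash
python3 - <<'E'
from meas import *
c=shot('top');print(dial(c,0)); o=r.get_obs(); e=np.array(o['ee_pos']);print(e,o['contact_force'])
d=e[:2]-[.6475,-.025]; print('a',np.degrees(np.arctan2(-d[1],-d[0])),np.hypot(*d))
E
```

```text
[ 0.1 -0.  -0.2  0.2 -0.7]
[ 0.50428691 -0.09715991  0.20635888] [-2.67019672  4.00515319  4.06062869]
a 26.741886047124687 0.1603653347360658
```

Request:
drive_tool --deltas '[[[-0.4, 0.9, 0, 0, 1], [-0.8, 1.8, 0, 0, 1], [-0.8, 1.8, 3, 0, 1], [-0.8, 1.8, 7, 0, 1], [-0.8, 1.8, 11, 0, 1]]]'

```text
time: 25.97
ee_pos: [0.4959, -0.0795, 0.3157]
ee_rot: [0.853, -0.522, -0.001, 0.0]
contact_force: [1.8, -0.1, 0.8]
gripper_width: 0.0008
```

Request:
drive_tool --deltas '[[[-1, 3.5, 0, -7, -1], [-2, 7, 0, -14, -1], [-3, 10.5, 0, -19, -1], [-3, 14, 0, -19, -1], [-2, 17.5, 0, -19, -1]]]'

```text
time: 26.38
ee_pos: [0.4743, 0.0966, 0.3154]
ee_rot: [0.755, -0.656, 0.0, -0.0]
contact_force: [0.8, 0.3, 0.5]
gripper_width: 0.0292
```

```bash
cat >> meas.py <<'E'
def caps(c):
    P=cloud(c); out=[]
    m=(c['depth']>0)&(P[...,2]>.035)&(P[...,2]<.06)&(P[...,0]>.25)&(P[...,0]<.7)&(P[...,1]>.17)&(P[...,1]<.5)
    n,l,st,ce=cv2.connectedComponentsWithStats(m.astype(np.uint8))
    for i in range(1,n):
        if st[i,4]<60: continue
        q=P[l==i]; q=q[q[:,2]>np.median(q[:,2])-.006]; (cx,cy),R=cv2.minEnclosingCircle(q[:,:2].astype(np.float32))
        print('  benchcap',np.round([cx,cy,R,*q.mean(0)],4),c['image'][l==i].mean(0).round().tolist())
def yaw():
    from scipy.spatial.transform import Rotation as Ro
    m=Ro.from_quat(r.get_obs()['ee_rot']).as_matrix(); return np.degrees(np.arctan2(m[1,0],m[0,0]))
E
python3 - <<'E'
from meas import *
c=shot('top');print(dial(c,0),yaw());caps(c);look('23')
E
```

```text
[ 0.1  0.   0.   0.1 -0.9] -81.21089009282235
  benchcap [0.5937 0.4157 0.0286 0.5929 0.4152 0.0492] [152.0, 156.0, 150.0]
  benchcap [0.4947 0.2891 0.0284 0.494  0.2887 0.049 ] [157.0, 160.0, 154.0]
  benchcap [0.422  0.3834 0.0287 0.4211 0.3823 0.049 ] [154.0, 157.0, 151.0]
  benchcap [0.309  0.4205 0.0361 0.3088 0.4216 0.0578] [53.0, 53.0, 52.0]
  benchcap [0.3106 0.3279 0.0278 0.3107 0.3275 0.0489] [112.0, 45.0, 92.0]
  benchcap [0.2987 0.479  0.0355 0.2991 0.4784 0.0576] [52.0, 53.0, 51.0]
  benchcap [0.3041 0.2357 0.0278 0.3036 0.2412 0.0491] [32.0, 34.0, 162.0]
ee [0.4769 0.106  0.3155] [ 0.7592 -0.6508 -0.0008 -0.0042] 0.0331 [2.2 5.  0.6] t 26.43
top pan [ 0.5673 -0.2872  0.2268]
  seat [0.7292 0.0342 0.0287 0.7284 0.0335 0.129 ]
  seat [ 0.729  -0.0834  0.0285  0.7282 -0.0837  0.1291]
  seat [ 0.6173 -0.1198  0.0283  0.6165 -0.1196  0.1285]
  seat [ 0.5481 -0.0248  0.0279  0.5479 -0.0247  0.1291]
  captop [0.6158, 0.0689, 0.0281, 0.6158, 0.0684, 0.1792, 0.0033, 0.0095, 394.0]
side pan [ 0.5636 -0.2869  0.244 ]
  seat [0.6111 0.0614 0.0264 0.612  0.0666 0.131 ]
  seat [0.7259 0.0321 0.029  0.7249 0.0315 0.1252]
  seat [ 0.5444 -0.0259  0.029   0.5446 -0.0267  0.1253]
  seat [ 0.7233 -0.0841  0.0298  0.7248 -0.0858  0.1256]
  seat [ 0.6116 -0.1211  0.0299  0.613  -0.1219  0.1257]
  captop [0.6115, 0.0696, 0.0298, 0.611, 0.066, 0.1757, 0.004, 0.0218, 179.0]
```

Request:
drive_tool --deltas '[[[0.4, 3.7, 0, 0, -1], [0.8, 7.4, 0, 0, -1], [1.2, 11.1, 0, 0, -1], [1.6, 14.8, 0, 0, -1], [1.7, 18.2, 0, 0, -1]]]'

```text
time: 26.95
ee_pos: [0.4941, 0.2773, 0.3149]
ee_rot: [0.754, -0.657, 0.001, -0.0]
contact_force: [0.6, 0.5, 0.5]
gripper_width: 0.0747
```

Request:
drive_tool --deltas '[[[0, 0, -2, 0, -1], [0, 0, -5, 0, -1], [0, 0, -8, 0, -1], [0, 0, -12, 0, -1], [0, 0, -12, 0, -1]]]'

```text
time: 27.37
ee_pos: [0.4901, 0.2732, 0.1882]
ee_rot: [0.754, -0.656, -0.002, 0.007]
contact_force: [-0.2, -0.0, 0.0]
gripper_width: 0.0934
```

Request:
drive_tool --deltas '[[[0, 0, 0, 0, -1], [0, 0, 0, 0, -1], [0, 0, 0, 0, -1]]]'

```text
time: 27.62
ee_pos: [0.4951, 0.2769, 0.1974]
ee_rot: [0.755, -0.656, 0.001, -0.003]
contact_force: [-0.1, -0.4, -0.6]
gripper_width: 0.0928
```

Request:
drive_tool --deltas '[[[-0.1, 1.2, 0, 0, -1], [-0.1, 1.2, -3, 0, -1], [-0.1, 1.2, -6, 0, -1], [-0.1, 1.2, -8, 0, -1], [-0.1, 1.2, -8, 0, -1]]]'

```text
time: 28.03
ee_pos: [0.4909, 0.289, 0.1124]
ee_rot: [0.755, -0.655, -0.001, 0.002]
contact_force: [-0.1, -0.4, 1.2]
gripper_width: 0.0929
```

Request:
drive_tool --deltas '[[[0, 0, 0, 0, -1], [0, 0, 0, 0, -1], [0, 0, 0, 0, -1], [0, 0, 0, 0, -1]]]'

```text
time: 28.37
ee_pos: [0.4935, 0.2892, 0.1165]
ee_rot: [0.755, -0.656, 0.001, -0.002]
contact_force: [0.3, -0.3, 0.3]
gripper_width: 0.0932
```

Request:
drive_tool --deltas '[[[0.1, 0, -1, 0, -1], [0.1, 0, -2, 0, -1], [0.1, 0, -2, 0, -1], [0.1, 0, -2, 0, 0], [0.1, 0, -2, 0, 0.5]]]'

```text
time: 28.78
ee_pos: [0.4934, 0.2885, 0.0943]
ee_rot: [0.755, -0.656, -0.0, 0.0]
contact_force: [0.2, -0.4, 0.6]
gripper_width: 0.084
```

Request:
drive_tool --deltas '[[[0, 0, 0, 0, 0.6], [0, 0, 0, 0, 0.7], [0, 0, 0, 0, 0.8], [0, 0, 0, 0, 0.9], [0, 0, 0, 0, 1]]]' --grip_force 20

```text
time: 29.2
ee_pos: [0.4936, 0.2891, 0.0949]
ee_rot: [0.755, -0.656, -0.0, -0.001]
contact_force: [0.3, 1.6, 0.6]
gripper_width: 0.0565
```

Request:
drive_tool --deltas '[[[0, 0, 0, 0, 1], [0, 0, 0, 0, 1], [0, 0, 0, 0, 1]]]'

```text
time: 29.45
ee_pos: [0.4936, 0.2891, 0.0949]
ee_rot: [0.755, -0.656, -0.0, -0.0]
contact_force: [-0.5, 2.0, 1.8]
gripper_width: 0.0567
```

Request:
drive_tool --deltas '[[[0, 0, 2, 0, 1], [0, 0, 5.5, 0, 1], [0, 0, 9, 0, 1], [0, 0, 13, 0, 1], [0, 0, 17, 0, 1]]]'

```text
time: 29.87
ee_pos: [0.4928, 0.2874, 0.2654]
ee_rot: [0.755, -0.656, -0.0, 0.002]
contact_force: [1.1, 0.3, -1.6]
gripper_width: 0.0566
```

Request:
drive_tool --deltas '[[[0, -2, 3, 0, 1], [0.5, -5, 4, 0, 1], [1, -8.5, 4, 0, 1], [1.5, -12, 4, 0, 1], [2, -15.5, 4, 0, 1]]]'

```text
time: 30.28
ee_pos: [0.5129, 0.1314, 0.3045]
ee_rot: [0.755, -0.656, -0.0, 0.001]
contact_force: [0.4, 0.3, -1.3]
gripper_width: 0.0563
```

Request:
drive_tool --deltas '[[[0.7, -3.2, 0, 0, 1], [1.4, -6.4, 0, 0, 1], [2.1, -9.6, 0, 0, 1], [2.8, -12.8, 0, 0, 1], [3.4, -15.7, 0, 0, 1]]]'

```text
time: 30.7
ee_pos: [0.5469, -0.0263, 0.304]
ee_rot: [0.754, -0.656, -0.0, 0.001]
contact_force: [-0.0, -0.1, -1.5]
gripper_width: 0.0562
```

Request:
drive_tool --deltas '[[[0, 0, 0, 0, 1], [0, 0, 0, 0, 1], [0, 0, 0, 0, 1], [0, 0, 0, 0, 1]]]'

```text
time: 31.03
ee_pos: [0.5471, -0.0217, 0.3043]
ee_rot: [0.756, -0.655, -0.001, 0.0]
contact_force: [0.5, 0.5, -0.6]
gripper_width: 0.0566
```

Request:
drive_tool --deltas '[[[0, -0.1, -2, 0, 1], [0, -0.1, -4, 0, 1], [0, -0.1, -6, 0, 1], [0, -0.1, -7.3, 0, 1], [0, -0.1, -7.3, 0, 1]]]'

```text
time: 31.45
ee_pos: [0.5456, -0.0225, 0.2288]
ee_rot: [0.756, -0.655, -0.003, 0.002]
contact_force: [0.1, -0.3, -1.8]
gripper_width: 0.0562
```

Request:
drive_tool --deltas '[[[0, 0, 0, 0, 1], [0, 0, 0, 0, 1], [0, 0, 0, 0, 1], [0, 0, 0, 0, 1], [0, 0, 0, 0, 1]]]'

```text
time: 31.87
ee_pos: [0.5479, -0.0244, 0.2326]
ee_rot: [0.755, -0.656, 0.001, -0.001]
contact_force: [0.7, -0.9, -2.0]
gripper_width: 0.0567
```

Request:
drive_tool --deltas '[[[0, 0, 0, 0, 1], [0, 0, 0, 0, 1], [0, 0, 0, 0, 1]]]'

```text
time: 32.12
ee_pos: [0.5476, -0.0245, 0.2319]
ee_rot: [0.755, -0.656, 0.0, -0.0]
contact_force: [0.4, -0.4, -2.5]
gripper_width: 0.0566
```

```bash
python3 - <<'E'
from meas import *
c=shot('top');print(dial(c,0));look('24')
E
```

```text
[ 0.1 -0.1 -0.8]
ee [ 0.5476 -0.0245  0.2318] [ 7.549e-01 -6.558e-01  0.000e+00 -1.000e-04] 0.0567 [ 0.5  0.4 -1. ] t 32.17
top pan [ 0.5673 -0.287   0.2261]
  seat [0.7289 0.0337 0.028  0.7283 0.0335 0.1288]
  seat [ 0.7287 -0.0838  0.028   0.7285 -0.0836  0.129 ]
  captop [0.6157, 0.0694, 0.028, 0.6166, 0.0695, 0.1792, -0.0012, -0.002, 390.0]
side pan [ 0.5633 -0.2875  0.238 ]
  seat [0.7249 0.033  0.0292 0.725  0.0319 0.1249]
  seat [ 0.5444 -0.0348  0.0266  0.5442 -0.0272  0.1255]
  seat [ 0.7236 -0.0831  0.0306  0.7245 -0.0858  0.1251]
  seat [ 0.6132 -0.1211  0.0284  0.6132 -0.122   0.1258]
  captop [0.6132, 0.0691, 0.0292, 0.6166, 0.0679, 0.1762, -0.0157, 0.0066, 137.0]
  captop [0.5404, -0.0491, 0.0263, 0.5378, -0.0553, 0.1774, -0.0252, 0.0259, 43.0]
```

View pics/c24side.png

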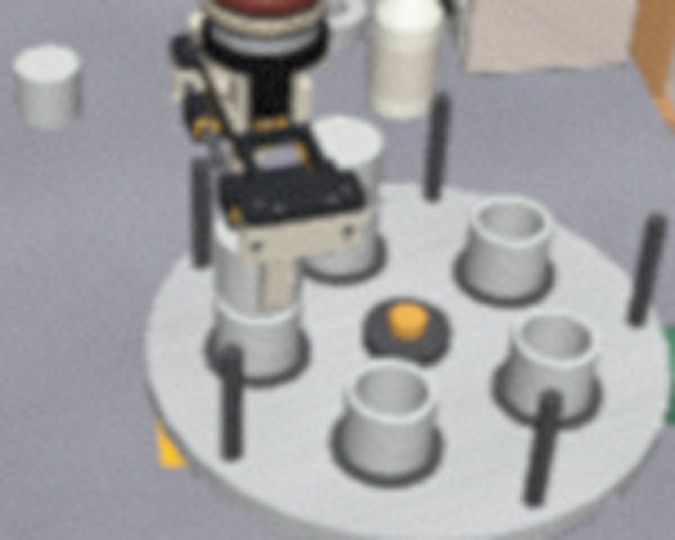

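Request:
drive_tool --deltas '[[[0, 0.1, -0.2, 0, 1], [0, 0.1, -0.4, 0, 1], [0, 0.1, -0.5, 0, 1], [0, 0.1, -0.5, 0, 1], [0, 0.1, -0.5, 0, 1]]]'

```text
time: 32.68
ee_pos: [0.5475, -0.0234, 0.2265]
ee_rot: [0.755, -0.656, -0.0, 0.0]
contact_force: [-0.1, -0.8, -2.1]
gripper_width: 0.0563
```

Request:
drive_tool --deltas '[[[0, 0, -0.1, 0, 1], [0, 0, -0.2, 0, 1], [0, 0, -0.25, 0, 1], [0, 0, -0.25, 0, 1]]]'

```text
time: 33.02
ee_pos: [0.5477, -0.0234, 0.2249]
ee_rot: [0.755, -0.656, 0.0, -0.0]
contact_force: [-2.2, -0.3, 4.2]
gripper_width: 0.0567
```

Request:
drive_tool --deltas '[[[0, 0, 0, 0, 0.2], [0, 0, 0, 0, 0], [0, 0, 0, 0, -0.3], [0, 0, 0, 0, -0.6], [0, 0, 0, 0, -1]]]'

```text
time: 33.43
ee_pos: [0.5477, -0.0234, 0.2239]
ee_rot: [0.755, -0.656, 0.0, -0.0]
contact_force: [0.9, -0.4, -0.3]
gripper_width: 0.0697
```

Request:
drive_tool --deltas '[[[0, 0, 0, 0, -1], [0, 0, 2, 0, -1], [0, 0, 4.5, 0, -1], [0, 0, 7, 0, -1], [0, 0, 10, 0, -1]]]'

```text
time: 33.85
ee_pos: [0.547, -0.0234, 0.3241]
ee_rot: [0.755, -0.656, -0.001, 0.001]
contact_force: [0.6, -0.9, -0.4]
gripper_width: 0.0926
```

Request:
drive_tool --deltas '[[[-2, -2.5, 0, 7, -1], [-4, -5, 0, 14, 0], [-5, -8, 0, 21, 1], [-4, -11, 0, 28, 1], [-2, -13, 0, 35, 1]]]'

```text
time: 34.27
ee_pos: [0.5251, -0.1572, 0.3247]
ee_rot: [0.917, -0.398, -0.0, 0.001]
contact_force: [0.9, -0.6, 0.6]
gripper_width: 0.0712
```

```bash
python3 - <<'E'
from meas import *
c=shot('top');print(dial(c,0),yaw());look('25')
E
```

```text
[ 0.1  0.1  0.1 -0.7 -0.2] -46.87087498705589
ee [ 0.5298 -0.1613  0.3243] [ 0.9175 -0.3977  0.0031  0.0017] 0.0669 [ 3.9 -3.8  1.2] t 34.32
top pan [ 0.5993 -0.2188  0.442 ]
  seat [0.7293 0.0339 0.0281 0.7284 0.0336 0.1289]
  seat [ 0.7294 -0.0831  0.0289  0.7282 -0.0838  0.1288]
  seat [ 0.6168 -0.1199  0.0278  0.6166 -0.1197  0.1291]
  captop [0.6153, 0.0695, 0.0279, 0.615, 0.0691, 0.1792, 0.0124, 0.0006, 418.0]
  captop [0.5482, -0.0252, 0.0278, 0.548, -0.0253, 0.1792, -0.0066, 0.0027, 418.0]
side pan [ 0.5637 -0.2871  0.2443]
  seat [0.7249 0.032  0.0284 0.7246 0.0316 0.1253]
  seat [ 0.5425 -0.0375  0.0245  0.5444 -0.0284  0.1315]
  seat [ 0.7233 -0.0848  0.0294  0.7246 -0.0855  0.1252]
  seat [ 0.6123 -0.1217  0.0292  0.6131 -0.1217  0.1256]
  captop [0.5443, -0.0274, 0.0286, 0.5403, -0.0322, 0.1758, -0.0093, 0.0186, 145.0]
```

View pics/c25side.png

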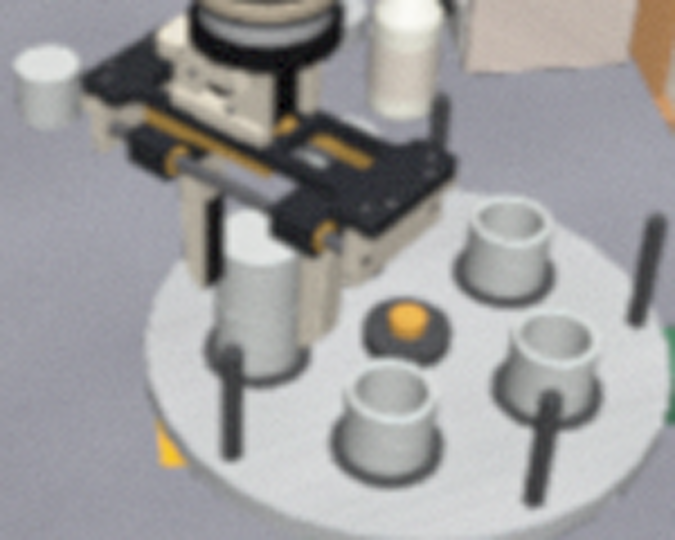

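Request:
drive_tool --deltas '[[[1, 0.6, 0, 5, 1], [2, 1.2, 0, 7, 1], [2, 1.2, 0, 7, 1], [2, 1.2, 0, 7, 1], [2, 1.2, 0, 7, 1]]]'

```text
time: 34.83
ee_pos: [0.5472, -0.1408, 0.3241]
ee_rot: [0.94, -0.342, -0.0, 0.0]
contact_force: [-0.1, -0.7, 0.1]
gripper_width: 0.0254
```

Request:
drive_tool --deltas '[[[0, 0, 0, 0, 1], [0, 0, -3, 0, 1], [0, 0, -6, 0, 1], [0, 0, -9, 0, 1], [0, 0, -12, 0, 1]]]'

```text
time: 35.25
ee_pos: [0.5473, -0.1418, 0.2035]
ee_rot: [0.94, -0.342, 0.001, 0.0]
contact_force: [0.4, -1.6, -0.1]
gripper_width: 0.0008
```

Request:
drive_tool --deltas '[[[0, 0, 0, 0, 1], [0, 0, 0, 0, 1], [0, 0, 0, 0, 1]]]'

```text
time: 35.5
ee_pos: [0.5484, -0.1418, 0.2058]
ee_rot: [0.94, -0.342, 0.001, -0.0]
contact_force: [-0.4, -0.3, 0.1]
gripper_width: 0.0006
```

```bash
python3 - <<'E'
from meas import *
o=r.get_obs(); e=np.array(o['ee_pos']);print(e,o['contact_force'],yaw(),o['gripper_width'])
d=e[:2]-[.6475,-.025]; a0=np.degrees(np.arctan2(-d[1],-d[0])); print('a',a0,np.hypot(*d))
prev=e[:2]
A=[48,44,40,36,32, 28,24,20,16,12, 8,4,0,-4,-8, -14,-20,-26,-28]
for i,a in enumerate(A):
    if i%5==0: base=e[:2] if i==0 else arc(A[i-1])
    print(a,((arc(a)-base)*100).round(2))
E
```

```text
[ 0.54842932 -0.14176968  0.20580131] [-0.37085319 -0.26271817  0.09878421] -39.990704570652966 0.0005614101305266017
a 49.6877892962236 0.1531344440154017
48 [-0.8  -0.21]
44 [-1.6   0.56]
40 [-2.35  1.39]
36 [-3.04  2.27]
32 [-3.66  3.2 ]
28 [-0.56  0.97]
24 [-1.05  1.97]
20 [-1.47  3.01]
16 [-1.81  4.07]
12 [-2.08  5.15]
8 [-0.19  1.1 ]
4 [-0.31  2.21]
0 [-0.35  3.33]
-4 [-0.31  4.44]
-8 [-0.19  5.55]
-14 [0.32 1.64]
-20 [0.81 3.25]
-26 [1.46 4.79]
-28 [1.72 5.28]
```

Request:
drive_tool --deltas '[[[-0.8, -0.1, 0, -2, 1], [-1.6, 0.6, 0, -6, 1], [-2.35, 1.4, 0, -10, 1], [-3, 2.3, 0, -14, 1], [-3.7, 3.2, 0, -18, 1]]]'

```text
time: 35.92
ee_pos: [0.5112, -0.1122, 0.2064]
ee_rot: [0.873, -0.488, 0.003, 0.0]
contact_force: [0.6, -0.7, -0.7]
gripper_width: 0.0004
```

Request:
drive_tool --deltas '[[[-0.55, 1, 0, -4, 1], [-1.05, 2, 0, -8, 1], [-1.45, 3, 0, -12, 1], [-1.8, 4.1, 0, -16, 1], [-2.1, 5.1, 0, -20, 1]]]'

```text
time: 36.33
ee_pos: [0.4893, -0.0594, 0.2062]
ee_rot: [0.775, -0.632, 0.002, -0.0]
contact_force: [-0.5, -1.3, 0.4]
gripper_width: 0.0008
```

Request:
drive_tool --deltas '[[[-0.2, 1.1, 0, -4, 1], [-0.3, 2.2, 0, -8, 1], [-0.35, 3.3, 0, -12, 1], [-0.3, 4.4, 0, -16, 1], [-0.2, 5.5, 0, -20, 1]]]'

```text
time: 36.75
ee_pos: [0.4868, -0.0042, 0.206]
ee_rot: [-0.654, 0.757, -0.001, 0.0]
contact_force: [-1.0, -2.1, 0.1]
gripper_width: 0.0003
```

```bash
python3 - <<'E'
from meas import *
c=shot('top');print(dial(c,0))
o=r.get_obs(); e=np.array(o['ee_pos']);print(e,o['contact_force'],yaw())
d=e[:2]-[.6475,-.025]; a0=np.degrees(np.arctan2(-d[1],-d[0])); print('a',a0,np.hypot(*d))
for a in (-14,-16,-20,-22,-26,-28): print(a,((arc(a)-e[:2])*100).round(2))
E
```

```text
[-20.7 -20.7 -21.7 -20.9]
[ 0.48762165 -0.00096879  0.20589709] [ 0.4332894   1.83240648 -0.55414345] -98.2050192685073
a -8.548099309921795 0.16167431815406985
-14 [0.46 1.47]
-16 [0.61 2.01]
-20 [0.95 3.07]
-22 [1.15 3.59]
-26 [1.61 4.61]
-28 [1.86 5.11]
```

Request:
drive_tool --deltas '[[[0.45, 1.4, 0, -6, 1], [1.05, 3.2, 0, -12, 1], [1.75, 4.9, 0, -18, 1], [1.85, 5.1, 0, -19, 1]]]'

```text
time: 37.13
ee_pos: [0.5068, 0.049, 0.2056]
ee_rot: [-0.523, 0.853, -0.0, 0.002]
contact_force: [0.5, 0.7, -0.4]
gripper_width: 0.0007
```

```bash
python3 - <<'E'
from meas import *
c=shot('top');print(dial(c,0))
look('26'); print(yaw())
E
```

```text
[1.6 1.5 1.6 0.8 3.4]
ee [0.507  0.0491 0.2055] [-5.238e-01  8.519e-01 -3.000e-04  1.900e-03] 0.0007 [ 0.6  0.7 -0.6] t 37.18
top pan [ 0.5673 -0.2871  0.2283]
  seat [ 0.7264 -0.0869  0.0283  0.7262 -0.0862  0.1293]
  seat [0.7227 0.0283 0.0272 0.7277 0.0302 0.1293]
  seat [ 0.6137 -0.1193  0.0283  0.6138 -0.1188  0.129 ]
  seat [ 0.5484 -0.0257  0.0262  0.5481 -0.0215  0.1287]
  captop [0.7292, 0.0331, 0.0286, 0.7287, 0.0323, 0.1794, 0.0123, -0.0007, 402.0]
  captop [0.6241, 0.07, 0.0267, 0.6309, 0.0677, 0.1791, -0.0049, 0.0126, 198.0]
side pan [ 0.5629 -0.2873  0.2392]
  seat [0.5073 0.0502 0.0227 0.4972 0.0587 0.1317]
  seat [0.6142 0.0624 0.0265 0.6155 0.068  0.1305]
  seat [0.7245 0.0226 0.0259 0.7256 0.0297 0.1279]
  seat [ 0.5442 -0.0232  0.03    0.5446 -0.0236  0.1255]
  seat [ 0.7236 -0.087   0.0286  0.723  -0.0878  0.1254]
  seat [ 0.6105 -0.1202  0.0283  0.6102 -0.1207  0.1256]
  captop [0.6176, 0.0676, 0.0289, 0.6155, 0.067, 0.1757, 0.0043, 0.0256, 172.0]
  captop [0.7245, 0.0321, 0.0298, 0.7248, 0.0283, 0.1757, -0.0012, 0.0248, 188.0]
-116.8285875290105
```

Request:
drive_tool --deltas '[[[-0.8, -1.2, 0, 0, 1], [-1.8, -2.2, 0, 0, 1], [-2.5, -2.2, 3, 6, 1], [-3, -2.2, 7, 12, -1], [-3, -2.2, 11, 18, -1]]]'

```text
time: 37.7
ee_pos: [0.4733, 0.0231, 0.3148]
ee_rot: [-0.651, 0.759, 0.001, -0.002]
contact_force: [2.0, 1.0, 0.5]
gripper_width: 0.0097
```

```bash
python3 - <<'E'
from meas import *
c=shot('top');print(dial(c,0),yaw());caps(c)
look('27')
E
```

```text
[1.8 1.3 1.9 1.3 2.3] -98.60118314523288
  benchcap [0.5931 0.4163 0.0282 0.5929 0.4153 0.0491] [153.0, 157.0, 151.0]
  benchcap [0.4219 0.383  0.0282 0.4212 0.3823 0.049 ] [155.0, 159.0, 153.0]
  benchcap [0.309  0.4204 0.036  0.3081 0.4203 0.0577] [53.0, 53.0, 52.0]
  benchcap [0.3106 0.3271 0.0282 0.3107 0.3275 0.049 ] [113.0, 45.0, 92.0]
  benchcap [0.2979 0.4797 0.0356 0.2976 0.4783 0.0576] [52.0, 53.0, 51.0]
  benchcap [0.3042 0.2358 0.0279 0.3042 0.2354 0.0489] [31.0, 33.0, 160.0]
ee [0.4781 0.0229 0.3231] [-0.6521  0.7581 -0.0041  0.0059] 0.0132 [ 2.1 -0.3  4.6] t 37.75
top pan [ 0.5671 -0.2868  0.2286]
  seat [ 0.727  -0.0863  0.0286  0.7261 -0.0862  0.1289]
  seat [ 0.6147 -0.1183  0.0284  0.6136 -0.1188  0.1288]
  captop [0.7295, 0.0322, 0.0282, 0.7287, 0.0325, 0.1792, 0.0073, -0.0081, 401.0]
  captop [0.6206, 0.0712, 0.0275, 0.6289, 0.0733, 0.1794, -0.0129, 0.001, 219.0]
side pan [ 0.5633 -0.2875  0.2405]
  seat [0.6141 0.0613 0.0267 0.6157 0.0682 0.1301]
  seat [0.7235 0.0216 0.0256 0.7253 0.0299 0.1308]
  seat [ 0.5455 -0.0232  0.0292  0.5445 -0.024   0.1256]
  seat [ 0.7236 -0.0881  0.0289  0.723  -0.0884  0.1258]
  seat [ 0.6101 -0.1195  0.0281  0.6104 -0.1206  0.1257]
  captop [0.6169, 0.0698, 0.0289, 0.616, 0.067, 0.1758, -0.0083, 0.0166, 172.0]
  captop [0.7245, 0.0323, 0.0298, 0.7246, 0.0284, 0.1757, 0.0023, 0.0239, 189.0]
```

View pics/c27side.png

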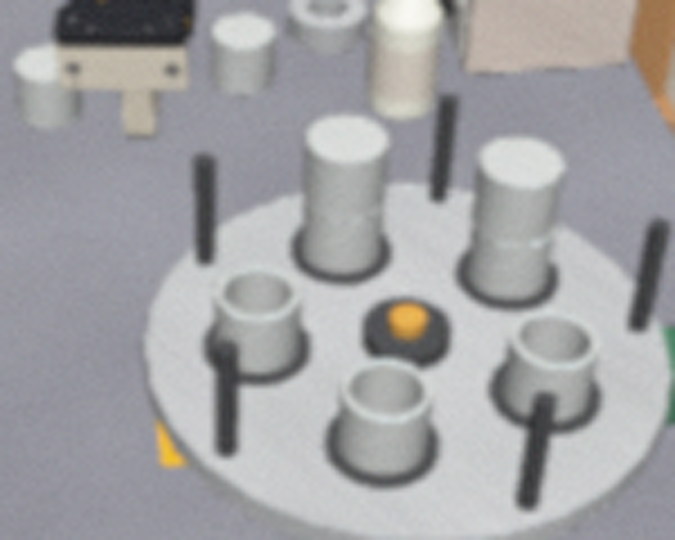

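Request:
drive_tool --deltas '[[[0.4, -2, 0, 7, 1], [0.8, -4, 0, 14, 1], [1.2, -6, 0, 21, 1], [1.6, -8, 0, 28, 1], [2, -10.2, 0, 30, 1]]]'

```text
time: 38.27
ee_pos: [0.4947, -0.078, 0.3128]
ee_rot: [0.825, -0.564, -0.002, 0.0]
contact_force: [-0.2, -0.4, -0.1]
gripper_width: 0.001
```

Request:
drive_tool --deltas '[[[0, 0, -3, 0, 1], [0, 0, -6, 0, 1], [0, 0, -9, 0, 1], [0, 0, -11.5, 0, 1], [0, 0, -11.5, 0, 1]]]'

```text
time: 38.68
ee_pos: [0.4916, -0.0769, 0.194]
ee_rot: [0.824, -0.567, -0.006, 0.003]
contact_force: [-0.4, -0.4, -0.5]
gripper_width: 0.0004
```

Request:
drive_tool --deltas '[[[0, 0, 0, 0, 1], [0, 0, 0, 0, 1], [0, 0, 0, 0, 1], [0, 0, 0, 0, 1]]]'

```text
time: 39.02
ee_pos: [0.4968, -0.0767, 0.2007]
ee_rot: [0.824, -0.566, 0.001, -0.001]
contact_force: [-0.3, 0.3, 0.9]
gripper_width: 0.0004
```

```bash
python3 - <<'E'
from meas import *
c=shot('top');print(dial(c,0)); o=r.get_obs(); e=np.array(o['ee_pos']);print(e,o['contact_force'],yaw(),o['gripper_width'])
for a in range(20,29): print(a,((arc(a)-e[:2])*100).round(2))
d=e[:2]-[.6475,-.025]; print('a',np.degrees(np.arctan2(-d[1],-d[0])),np.hypot(*d))
E
```

```text
[1.9 0.4 1.9 1.9 1.1 1.5]
[ 0.49668872 -0.07657292  0.20058662] [-0.93417356 -0.05472633 -0.16449512] -68.95848186105793 0.0007682921278171967
20 [ 0.05 -0.32]
21 [ 0.14 -0.58]
22 [ 0.25 -0.84]
23 [ 0.35 -1.09]
24 [ 0.46 -1.35]
25 [ 0.58 -1.6 ]
26 [ 0.7  -1.86]
27 [ 0.83 -2.11]
28 [ 0.95 -2.35]
a 18.879144851339206 0.15938572678375804
```

Request:
drive_tool --deltas '[[[0.25, -0.8, 0, 2, 1], [0.45, -1.3, 0, 4, 1], [0.6, -1.65, 0, 6, 1], [0.7, -1.85, 0, 6, 1], [0.7, -1.85, 0, 6, 1]]]'

```text
time: 39.48
ee_pos: [0.5035, -0.0955, 0.1999]
ee_rot: [0.852, -0.523, 0.001, -0.0]
contact_force: [0.8, -0.1, 0.9]
gripper_width: 0.0004
```

```bash
python3 - <<'E'
from meas import *
c=shot('top');print(dial(c,0)); o=r.get_obs(); e=np.array(o['ee_pos']);print(e,o['contact_force'])
d=e[:2]-[.6475,-.025]; print('a',np.degrees(np.arctan2(-d[1],-d[0])),np.hypot(*d))
E
```

```text
[ 0.1 -0.2 -0.1  0.2 -0.8  0.3]
[ 0.50336446 -0.09513166  0.19974626] [-0.07961147  0.14708078  0.48935701]
a 25.94604530873158 0.1602919356457095
```

Request:
drive_tool --deltas '[[[-0.4, 0.9, 0, 0, 1], [-0.8, 1.8, 0, 0, 1], [-0.8, 1.8, 3, 0, 1], [-0.8, 1.8, 7, 0, 1], [-0.8, 1.8, 11, 0, 1]]]'

```text
time: 39.95
ee_pos: [0.4937, -0.075, 0.3096]
ee_rot: [0.853, -0.521, -0.002, 0.001]
contact_force: [2.7, -0.2, -0.1]
gripper_width: 0.0005
```

Request:
drive_tool --deltas '[[[-1, 3.5, 0, -4, -1], [-2, 7.2, 0, -8, -1], [-3, 11, 0, -12, -1], [-3, 15, 0, -14, -1], [-3, 19, 0, -14, -1]]]'

```text
time: 40.37
ee_pos: [0.4631, 0.1158, 0.3095]
ee_rot: [0.783, -0.622, -0.0, -0.0]
contact_force: [1.2, 0.5, -0.6]
gripper_width: 0.0292
```

Request:
drive_tool --deltas '[[[-0.6, 3.9, 0, 0, -1], [-1.2, 7.8, 0, 0, -1], [-1.8, 11.7, 0, 0, -1], [-2.4, 15.6, 0, 0, -1], [-3, 19.5, 0, 0, -1]]]'

```text
time: 40.78
ee_pos: [0.4328, 0.3108, 0.3092]
ee_rot: [0.783, -0.622, -0.0, 0.0]
contact_force: [0.1, 0.1, 0.2]
gripper_width: 0.0626
```

Request:
drive_tool --deltas '[[[-0.4, 3, 0, 0, -1], [-0.8, 6, 0, 0, -1], [-1, 8, -1, 0, -1], [-1, 8, -1, 0, -1], [-1, 8, -1, 0, -1]]]'

```text
time: 41.2
ee_pos: [0.4227, 0.3895, 0.2981]
ee_rot: [0.784, -0.621, -0.0, 0.001]
contact_force: [-0.4, -0.0, -0.1]
gripper_width: 0.0918
```

```bash
python3 - <<'E'
from meas import *
c=shot('top');print(dial(c,0),yaw()); caps(c);look('28')
E
```

```text
[ 0.1 -0.1  0.1  0.1 -0.5  0.3] -76.8937909461402
  benchcap [0.5937 0.4171 0.0293 0.5929 0.4154 0.049 ] [141.0, 145.0, 139.0]
  benchcap [0.4214 0.3828 0.0278 0.419  0.3773 0.0489] [141.0, 144.0, 138.0]
  benchcap [0.3086 0.4209 0.0359 0.3081 0.4211 0.0577] [48.0, 49.0, 47.0]
  benchcap [0.31   0.3276 0.0283 0.3106 0.3276 0.0488] [104.0, 41.0, 85.0]
  benchcap [0.2985 0.4789 0.0367 0.2988 0.4778 0.0575] [48.0, 48.0, 47.0]
  benchcap [0.3038 0.2361 0.0282 0.3041 0.2353 0.0491] [27.0, 30.0, 147.0]
ee [0.424  0.3879 0.2988] [ 7.832e-01 -6.218e-01  2.000e-04  1.000e-03] 0.0922 [0.4 0.3 0.2] t 41.25
top pan [ 0.5673 -0.2867  0.2313]
  seat [ 0.7288 -0.0838  0.0282  0.7282 -0.0838  0.129 ]
  seat [0.7173 0.0271 0.0249 0.726  0.0323 0.1296]
  seat [ 0.617  -0.1199  0.028   0.6164 -0.1196  0.1291]
  seat [ 0.5483 -0.0248  0.0279  0.5478 -0.0247  0.1288]
  captop [0.728, 0.0346, 0.0283, 0.7271, 0.0347, 0.1792, 0.0052, 0.0057, 396.0]
  captop [0.617, 0.07, 0.0279, 0.6164, 0.0697, 0.179, 0.0114, 0.01, 416.0]
side pan [ 0.5633 -0.2871  0.2427]
  seat [0.6114 0.0638 0.0267 0.6126 0.0676 0.1293]
  seat [0.7218 0.025  0.026  0.7238 0.0321 0.129 ]
  seat [ 0.5459 -0.0256  0.0291  0.5444 -0.0269  0.1256]
  seat [ 0.7249 -0.0842  0.0292  0.7242 -0.086   0.1254]
  seat [ 0.6146 -0.1215  0.0296  0.6131 -0.122   0.1256]
  captop [0.6123, 0.069, 0.0292, 0.6122, 0.066, 0.1757, 0.0109, 0.0351, 179.0]
  captop [0.7257, 0.0334, 0.0295, 0.7232, 0.0319, 0.1757, 0.0111, 0.0183, 182.0]
```

Request:
drive_tool --deltas '[[[-0.2, -0.5, -3, 0, -1], [-0.2, -0.5, -7, 0, -1], [-0.2, -0.5, -11, 0, -1], [-0.2, -0.5, -15, 0, -1], [-0.2, -0.5, -17, 0, -1]]]'

```text
time: 41.77
ee_pos: [0.4221, 0.3801, 0.1258]
ee_rot: [0.782, -0.623, -0.0, 0.003]
contact_force: [-0.2, -0.7, -0.6]
gripper_width: 0.0931
```

Request:
drive_tool --deltas '[[[0, 0, 0, 0, -1], [0, 0, 0, 0, -1], [0, 0, 0, 0, -1], [0, 0, 0, 0, -1]]]'

```text
time: 42.1
ee_pos: [0.4244, 0.3836, 0.1316]
ee_rot: [0.783, -0.623, 0.0, -0.002]
contact_force: [0.4, 0.9, 0.6]
gripper_width: 0.0932
```

Request:
drive_tool --deltas '[[[-0.3, 0, -1.5, 0, -1], [-0.3, 0, -3, 0, -1], [-0.3, 0, -3.5, 0, -1], [-0.3, 0, -3.5, 0, 0], [-0.3, 0, -3.5, 0, 0.5]]]'

```text
time: 42.52
ee_pos: [0.4207, 0.3835, 0.0953]
ee_rot: [0.783, -0.622, 0.0, -0.001]
contact_force: [-0.3, 0.8, -0.3]
gripper_width: 0.0841
```

Request:
drive_tool --deltas '[[[0, 0, 0, 0, 0.6], [0, 0, 0, 0, 0.7], [0, 0, 0, 0, 0.8], [0, 0, 0, 0, 0.9], [0, 0, 0, 0, 1]]]' --grip_force 20

```text
time: 42.93
ee_pos: [0.4203, 0.384, 0.0948]
ee_rot: [0.783, -0.622, -0.0, -0.001]
contact_force: [0.1, 0.6, 2.9]
gripper_width: 0.0563
```

Request:
drive_tool --deltas '[[[0, 0, 0, 0, 1], [0, 0, 0, 0, 1], [0, 0, 0, 0, 1]]]'

```text
time: 43.18
ee_pos: [0.4203, 0.384, 0.0948]
ee_rot: [0.783, -0.622, -0.0, -0.001]
contact_force: [-0.9, 1.7, 4.7]
gripper_width: 0.0566
```

Request:
drive_tool --deltas '[[[0, 0, 2, 0, 1], [0, 0, 5.5, 0, 1], [0, 0, 9, 0, 1], [0, 0, 13, 0, 1], [0, 0, 17, 0, 1]]]'

```text
time: 43.6
ee_pos: [0.4193, 0.3815, 0.2643]
ee_rot: [0.783, -0.623, 0.0, 0.003]
contact_force: [0.2, 0.4, -2.7]
gripper_width: 0.056
```

Request:
drive_tool --deltas '[[[0.8, -2, 3, 0, 1], [1.8, -5, 4, 0, 1], [2.9, -8.5, 4, 0, 1], [4, -12, 4, 0, 1], [5, -15.5, 4, 0, 1]]]'

```text
time: 44.02
ee_pos: [0.4696, 0.2255, 0.3034]
ee_rot: [0.783, -0.622, -0.0, 0.001]
contact_force: [0.8, -0.1, -1.4]
gripper_width: 0.0559
```

Request:
drive_tool --deltas '[[[1.1, -3.5, 0, 0, 1], [2.2, -7, 0, 0, 1], [3.3, -10.5, 0, 0, 1], [4.4, -14, 0, 0, 1], [5.4, -17.5, 0, 0, 1]]]'

```text
time: 44.43
ee_pos: [0.5233, 0.0506, 0.303]
ee_rot: [0.783, -0.623, -0.001, 0.002]
contact_force: [0.2, 0.1, -2.9]
gripper_width: 0.0561
```

Request:
drive_tool --deltas '[[[0.8, -2.5, 0, 0, 1], [1.8, -5, 0, 0, 1], [2.1, -7.3, 0, 0, 1], [2.1, -7.3, 0, 0, 1], [2.1, -7.3, 0, 0, 1]]]'

```text
time: 44.85
ee_pos: [0.5439, -0.0222, 0.3029]
ee_rot: [0.781, -0.624, -0.001, 0.002]
contact_force: [-0.4, 0.5, -2.3]
gripper_width: 0.056
```

Request:
drive_tool --deltas '[[[0, 0, 0, 0, 1], [0, 0, 0, 0, 1], [0, 0, 0, 0, 1], [0, 0, 0, 0, 1]]]'

```text
time: 45.18
ee_pos: [0.5448, -0.0187, 0.3041]
ee_rot: [0.784, -0.621, -0.0, -0.0]
contact_force: [-0.1, 0.5, -1.7]
gripper_width: 0.0564
```

Request:
drive_tool --deltas '[[[0.2, -0.4, -2, 0, 1], [0.2, -0.4, -4, 0, 1], [0.2, -0.4, -6, 0, 1], [0.2, -0.4, -7.2, 0, 1], [0.2, -0.4, -7.2, 0, 1]]]'

```text
time: 45.6
ee_pos: [0.5454, -0.023, 0.2296]
ee_rot: [0.783, -0.622, -0.003, 0.002]
contact_force: [-0.3, 0.2, -1.7]
gripper_width: 0.0565
```

Request:
drive_tool --deltas '[[[0, 0, 0, 0, 1], [0, 0, 0, 0, 1], [0, 0, 0, 0, 1], [0, 0, 0, 0, 1], [0, 0, 0, 0, 1]]]'

```text
time: 46.02
ee_pos: [0.5474, -0.0239, 0.2331]
ee_rot: [0.783, -0.622, 0.001, -0.001]
contact_force: [0.2, 0.4, -2.4]
gripper_width: 0.0563
```

Request:
drive_tool --deltas '[[[0, 0, 0, 0, 1], [0, 0, 0, 0, 1], [0, 0, 0, 0, 1]]]'

```text
time: 46.27
ee_pos: [0.5471, -0.0239, 0.2324]
ee_rot: [0.783, -0.622, 0.0, -0.0]
contact_force: [0.9, 0.6, -2.0]
gripper_width: 0.056
```

```bash
python3 - <<'E'
from meas import *
c=shot('top');print(dial(c,0));look('29')
E
```

```text
[-0.  -0.2 -0.2  0.4]
ee [ 0.5471 -0.0239  0.2323] [ 7.828e-01 -6.222e-01  0.000e+00 -1.000e-04] 0.056 [ 0.2  0.2 -2. ] t 46.32
top pan [ 0.5675 -0.2866  0.232 ]
  seat [ 0.7292 -0.0838  0.0285  0.7284 -0.0838  0.1292]
  seat [0.718  0.0271 0.0251 0.7262 0.0325 0.1294]
  captop [0.7281, 0.0347, 0.0281, 0.7271, 0.0347, 0.1793, 0.0069, -0.0099, 398.0]
  captop [0.6172, 0.0694, 0.0283, 0.6164, 0.0697, 0.1791, 0.014, -0.0002, 413.0]
side pan [ 0.5624 -0.2879  0.2377]
  seat [0.7213 0.0243 0.0257 0.7238 0.032  0.1299]
  seat [ 0.5455 -0.0278  0.0277  0.5449 -0.027   0.1255]
  seat [ 0.7247 -0.0833  0.0295  0.7246 -0.0856  0.1252]
  seat [ 0.6139 -0.1211  0.0287  0.6133 -0.1216  0.1255]
  captop [0.613, 0.0695, 0.028, 0.6186, 0.0693, 0.1761, -0.0332, -0.0004, 126.0]
  captop [0.7246, 0.0348, 0.0289, 0.7233, 0.0313, 0.1758, 0.0048, 0.0319, 186.0]
  captop [0.5411, -0.0391, 0.0346, 0.5322, -0.0438, 0.1793, 0.0718, 0.1372, 67.0]
```

View pics/c29side.png

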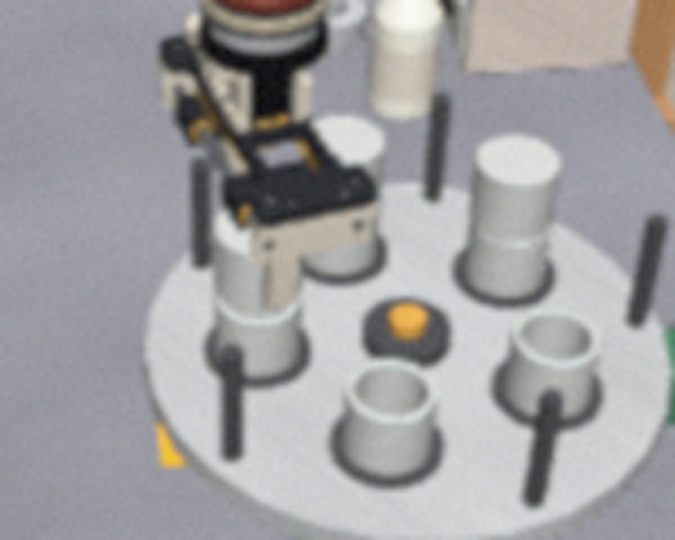

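Request:
drive_tool --deltas '[[[0, 0.1, -0.2, 0, 1], [0, 0.1, -0.4, 0, 1], [0, 0.1, -0.55, 0, 1], [0, 0.1, -0.55, 0, 1], [0, 0.1, -0.55, 0, 1]]]'

```text
time: 46.83
ee_pos: [0.547, -0.0229, 0.2265]
ee_rot: [0.783, -0.622, -0.0, 0.0]
contact_force: [0.6, -0.1, -1.8]
gripper_width: 0.0563
```

Request:
drive_tool --deltas '[[[0, 0, -0.1, 0, 1], [0, 0, -0.2, 0, 1], [0, 0, -0.25, 0, 1], [0, 0, -0.25, 0, 1]]]'

```text
time: 47.17
ee_pos: [0.5471, -0.023, 0.2248]
ee_rot: [0.783, -0.622, 0.0, -0.0]
contact_force: [-1.1, -0.0, 3.5]
gripper_width: 0.0565
```

Seated. I release and move to the push start.

Request:
drive_tool --deltas '[[[0, 0, 0, 0, 0.2], [0, 0, 0, 0, 0], [0, 0, 0, 0, -0.3], [0, 0, 0, 0, -0.6], [0, 0, 0, 0, -1]]]'

```text
time: 47.58
ee_pos: [0.5472, -0.0228, 0.2239]
ee_rot: [0.783, -0.622, 0.0, -0.0]
contact_force: [-0.0, 0.2, -0.2]
gripper_width: 0.0695
```

Request:
drive_tool --deltas '[[[0, 0, 0, 0, -1], [0, 0, 2, 0, -1], [0, 0, 4.5, 0, -1], [0, 0, 7, 0, -1], [0, 0, 10, 0, -1]]]'

```text
time: 48.0
ee_pos: [0.5465, -0.0228, 0.3241]
ee_rot: [0.783, -0.622, -0.001, 0.001]
contact_force: [0.7, 0.5, -0.9]
gripper_width: 0.0927
```

Request:
drive_tool --deltas '[[[-2, -2.5, 0, 7, -1], [-4, -5, 0, 14, 0], [-5, -8, 0, 21, 1], [-4, -11, 0, 28, 1], [-2, -13, 0, 35, 1]]]'

```text
time: 48.42
ee_pos: [0.5246, -0.1567, 0.3248]
ee_rot: [0.934, -0.357, -0.0, 0.001]
contact_force: [0.0, 0.2, -0.1]
gripper_width: 0.0707
```

Request:
drive_tool --deltas '[[[1, 0, 0, 4, 1], [2, 0.2, 0, 4, 1], [2, 0.2, 0, 4, 1], [2, 0.2, 0, 4, 1], [2, 0.2, 0, 4, 1]]]'

```text
time: 48.83
ee_pos: [0.5465, -0.1507, 0.3239]
ee_rot: [0.946, -0.325, -0.001, 0.0]
contact_force: [0.1, -0.2, -0.5]
gripper_width: 0.0375
```

```bash
python3 - <<'E'
from meas import *
c=shot('top');print(dial(c,0),yaw());look('30')
E
```

```text
[ 0.2 -0.2  0.1 -0.8  0.2 -0.2] -37.95435692687461
ee [ 0.5464 -0.1507  0.3241] [ 9.456e-01 -3.252e-01 -4.000e-04  2.000e-04] 0.0336 [-1.  -0.5 -0.4] t 48.88
top pan [ 0.6147 -0.238   0.0241]
  seat [ 0.7289 -0.0833  0.0286  0.728  -0.0838  0.1284]
  seat [0.7188 0.0283 0.0259 0.7256 0.033  0.1319]
  seat [ 0.617  -0.1201  0.0276  0.6166 -0.1198  0.1289]
  captop [0.7278, 0.035, 0.0281, 0.7269, 0.0345, 0.1793, 0.0115, 0.0005, 396.0]
  captop [0.6174, 0.0698, 0.028, 0.6164, 0.0698, 0.1791, 0.0054, 0.0004, 415.0]
  captop [0.5475, -0.025, 0.0279, 0.5469, -0.025, 0.1792, 0.0061, -0.0129, 420.0]
side pan [ 0.5637 -0.2871  0.243 ]
  seat [0.7219 0.026  0.0262 0.7236 0.0316 0.1302]
  seat [ 0.5434 -0.0301  0.0276  0.5437 -0.0276  0.1314]
  seat [ 0.7256 -0.0857  0.0288  0.7246 -0.0858  0.1253]
  seat [ 0.6128 -0.1211  0.0289  0.6132 -0.1217  0.1257]
  captop [0.7247, 0.0335, 0.0295, 0.7252, 0.0302, 0.1755, 0.0061, 0.0109, 166.0]
  captop [0.556, -0.0266, 0.0248, 0.5612, -0.0313, 0.1758, 0.0891, 0.0208, 58.0]
```

Request:
drive_tool --deltas '[[[0, 0, 0, 0, 1], [0, 0, -3, 0, 1], [0, 0, -6, 0, 1], [0, 0, -9, 0, 1], [0, 0, -12, 0, 1]]]'

```text
time: 49.4
ee_pos: [0.547, -0.1509, 0.2035]
ee_rot: [0.946, -0.325, 0.001, -0.0]
contact_force: [0.3, -0.1, -1.0]
gripper_width: 0.0007
```

Request:
drive_tool --deltas '[[[0, 0, 0, 0, 1], [0, 0, 0, 0, 1], [0, 0, 0, 0, 1]]]'

```text
time: 49.65
ee_pos: [0.548, -0.1512, 0.2058]
ee_rot: [0.946, -0.325, 0.001, -0.0]
contact_force: [-0.1, 0.1, -0.1]
gripper_width: 0.0005
```

Request:
drive_tool --deltas '[[[-0.8, 0.65, 0, -2, 1], [-1.6, 1.4, 0, -6, 1], [-2.35, 2.25, 0, -10, 1], [-3, 3.1, 0, -14, 1], [-3.7, 4.1, 0, -18, 1]]]'

```text
time: 50.07
ee_pos: [0.5121, -0.1131, 0.2072]
ee_rot: [0.881, -0.472, 0.005, 0.0]
contact_force: [0.4, -1.6, 0.2]
gripper_width: 0.0008
```

Request:
drive_tool --deltas '[[[-0.55, 1, 0, -4, 1], [-1.05, 2, 0, -8, 1], [-1.45, 3, 0, -12, 1], [-1.8, 4.1, 0, -16, 1], [-2.1, 5.1, 0, -20, 1]]]'

```text
time: 50.48
ee_pos: [0.4901, -0.0597, 0.2069]
ee_rot: [0.787, -0.617, 0.002, -0.001]
contact_force: [-0.4, -1.9, 0.9]
gripper_width: 0.0002
```

Request:
drive_tool --deltas '[[[-0.2, 1.1, 0, -4, 1], [-0.3, 2.2, 0, -8, 1], [-0.35, 3.3, 0, -12, 1], [-0.3, 4.4, 0, -16, 1], [-0.2, 5.5, 0, -20, 1]]]'

```text
time: 50.9
ee_pos: [0.4876, -0.0043, 0.2066]
ee_rot: [-0.668, 0.744, -0.001, 0.001]
contact_force: [-1.1, -2.6, 0.7]
gripper_width: 0.0006
```

```bash
python3 - <<'E'
from meas import *
c=shot('top');print(dial(c,0))
o=r.get_obs(); e=np.array(o['ee_pos']);print(e,o['contact_force'],yaw())
d=e[:2]-[.6475,-.025]; a0=np.degrees(np.arctan2(-d[1],-d[0])); print('a',a0,np.hypot(*d))
for a in (-14,-16,-20,-22,-26,-28): print(a,((arc(a)-e[:2])*100).round(2))
E
```

```text
[-20.3 -21.5 -20.7 -21.8 -20.8 -20.4]
[ 0.48830714 -0.00117614  0.20640205] [-0.69020084  0.55767806 -0.32519863] -96.07812299888529
a -8.511378843479676 0.16096566066270795
-14 [0.39 1.49]
-16 [0.54 2.03]
-20 [0.88 3.09]
-22 [1.08 3.61]
-26 [1.54 4.63]
-28 [1.79 5.13]
```

Request:
drive_tool --deltas '[[[0.4, 1.4, 0, -6, 1], [0.95, 3.2, 0, -12, 1], [1.6, 4.75, 0, -18, 1], [1.65, 4.85, 0, -19, 1]]]'

```text
time: 51.28
ee_pos: [0.5052, 0.0465, 0.206]
ee_rot: [-0.538, 0.843, -0.001, 0.002]
contact_force: [1.4, -0.0, -0.2]
gripper_width: 0.0003
```

Request:
drive_tool --deltas '[[[-0.8, -1.2, 0, 0, 1], [-1.8, -2.2, 0, 0, 1], [-2.5, -2.2, 3, 6, 1], [-3, -2.2, 7, 12, 1], [-3, -2.2, 11, 18, 1]]]'

```text
time: 51.7
ee_pos: [0.4713, 0.0202, 0.3156]
ee_rot: [-0.665, 0.747, 0.001, -0.001]
contact_force: [0.9, 1.4, -0.3]
gripper_width: 0.0003
```

```bash
python3 - <<'E'
from meas import *
c=shot('top');print(dial(c,0))
look('31'); print(yaw())
E
```

```text
[1.7 0.7 1.3 1.5 0.4 1.5]
ee [0.476  0.0196 0.3238] [-0.6659  0.746  -0.0046  0.0066] 0.0004 [ 1.9 -1.1  3.8] t 51.75
top pan [ 0.5672 -0.2869  0.231 ]
  seat [0.7201 0.0323 0.0257 0.7277 0.0318 0.1295]
  seat [ 0.7215 -0.0845  0.0273  0.7252 -0.0851  0.1291]
  seat [ 0.6149 -0.1197  0.0281  0.6145 -0.1191  0.1289]
  captop [0.7302, 0.0321, 0.0284, 0.7293, 0.032, 0.1794, 0.0035, -0.0018, 400.0]
  captop [0.7281, -0.0847, 0.0281, 0.7276, -0.0843, 0.1793, 0.0021, 0.0014, 391.0]
  captop [0.6193, 0.0713, 0.0279, 0.6257, 0.0765, 0.1794, -0.0046, -0.0144, 252.0]
side pan [ 0.5624 -0.2875  0.2407]
  seat [0.6145 0.0635 0.0265 0.6148 0.0686 0.1314]
  seat [0.7238 0.0207 0.0259 0.7256 0.0293 0.1296]
  seat [ 0.5438 -0.0237  0.0291  0.5442 -0.0244  0.1256]
  seat [ 0.7225 -0.0898  0.0271  0.7239 -0.0866  0.1288]
  seat [ 0.6117 -0.1208  0.0292  0.6113 -0.1214  0.1256]
  captop [0.6138, 0.0707, 0.0296, 0.6147, 0.0674, 0.1757, 0.0002, 0.0224, 178.0]
  captop [0.7244, 0.0319, 0.0297, 0.7255, 0.0287, 0.1756, 0.0082, 0.0137, 186.0]
  captop [0.7243, -0.0846, 0.0293, 0.724, -0.0871, 0.1761, 0.0111, 0.0164, 235.0]
-96.97403631330623
```

Request:
drive_tool --deltas '[[[0.5, -2, 0, 7, 1], [1, -4, 0, 14, 1], [1.4, -6, 0, 21, 1], [1.8, -8, 0, 28, 1], [2.3, -10, 0, 28, 1]]]'

```text
time: 52.27
ee_pos: [0.4953, -0.0795, 0.3134]
ee_rot: [0.825, -0.564, -0.001, 0.0]
contact_force: [-0.0, 0.2, -0.4]
gripper_width: 0.0003
```

Request:
drive_tool --deltas '[[[0, 0, -3, 0, 1], [0, 0, -6, 0, 1], [0, 0, -9, 0, 1], [0, 0, -11.5, 0, 1], [0, 0, -11.5, 0, 1]]]'

```text
time: 52.68
ee_pos: [0.4925, -0.0778, 0.1945]
ee_rot: [0.824, -0.566, -0.005, 0.003]
contact_force: [0.3, -0.0, 0.3]
gripper_width: 0.0005
```

Request:
drive_tool --deltas '[[[0, 0, 0, 0, 1], [0, 0, 0, 0, 1], [0, 0, 0, 0, 1], [0, 0, 0, 0, 1]]]'

```text
time: 53.02
ee_pos: [0.4973, -0.0777, 0.2008]
ee_rot: [0.824, -0.566, 0.001, -0.001]
contact_force: [-0.0, 0.1, -0.6]
gripper_width: 0.0005
```

```bash
python3 - <<'E'
from meas import *
c=shot('top');print(dial(c,0)); o=r.get_obs(); e=np.array(o['ee_pos']);print(e,o['contact_force'],yaw(),o['gripper_width'])
for a in range(20,29): print(a,((arc(a)-e[:2])*100).round(2))
d=e[:2]-[.6475,-.025]; print('a',np.degrees(np.arctan2(-d[1],-d[0])),np.hypot(*d))
E
```

```text
[1.7 0.7 1.4 1.2 1.6 0.2 1.5]
[ 0.49720672 -0.07757201  0.20059707] [ 0.22336259 -0.14326571  0.21805953] -68.94523251533751 0.00029580907819176205
20 [-0.01 -0.22]
21 [ 0.09 -0.48]
22 [ 0.19 -0.74]
23 [ 0.3  -0.99]
24 [ 0.41 -1.25]
25 [ 0.53 -1.5 ]
26 [ 0.65 -1.76]
27 [ 0.77 -2.01]
28 [ 0.9  -2.25]
a 19.279639184489906 0.15922275748030343
```

Request:
drive_tool --deltas '[[[0.2, -0.7, 0, 2, 1], [0.4, -1.2, 0, 4, 1], [0.55, -1.55, 0, 6, 1], [0.65, -1.75, 0, 6, 1], [0.65, -1.75, 0, 6, 1]]]'

```text
time: 53.48
ee_pos: [0.5035, -0.0954, 0.1999]
ee_rot: [0.853, -0.523, 0.001, -0.0]
contact_force: [-0.2, -0.6, -0.4]
gripper_width: 0.0004
```

```bash
python3 - <<'E'
from meas import *
c=shot('top');print(dial(c,0)); o=r.get_obs(); e=np.array(o['ee_pos']);print(e,o['contact_force'])
d=e[:2]-[.6475,-.025]; print('a',np.degrees(np.arctan2(-d[1],-d[0])),np.hypot(*d))
for s in seats(c): print('  seat',np.round(s[:6],4))
E
```

```text
[-0.2  0.6  0.4  0.2  0.7 -1.1  0.4]
[ 0.50330893 -0.09504854  0.19971465] [ 0.42752986 -0.07586284  0.25802846]
a 25.91064990052258 0.16030552702534412
  seat [0.7201 0.0323 0.0261 0.7267 0.033  0.1275]
  seat [ 0.7185 -0.0848  0.0252  0.7266 -0.0837  0.1283]
  seat [ 0.6259 -0.109   0.0237  0.6161 -0.1196  0.1291]
  seat [ 0.5482 -0.0249  0.0279  0.5478 -0.0247  0.129 ]
```

Request:
drive_tool --deltas '[[[-0.4, 0.9, 0, 0, 1], [-0.8, 1.8, 0, 0, 1], [-0.8, 1.8, 3, 0, 1], [-0.8, 1.8, 7, 0, 1], [-0.8, 1.8, 11, 0, 1]]]'

```text
time: 53.95
ee_pos: [0.4937, -0.075, 0.3096]
ee_rot: [0.853, -0.521, -0.002, 0.001]
contact_force: [1.1, -0.3, -0.1]
gripper_width: 0.0006
```

Request:
drive_tool --deltas '[[[0, 3.8, 0.3, -7, -1], [0, 7.6, 0.6, -14, -1], [0, 11.4, 1, -21, -1], [0.2, 15.2, 1, -27, -1], [0.4, 19, 1, -27, -1]]]'

```text
time: 54.37
ee_pos: [0.4976, 0.1166, 0.3195]
ee_rot: [-0.707, 0.708, 0.0, 0.0]
contact_force: [0.8, 0.9, -0.1]
gripper_width: 0.0293
```

Request:
drive_tool --deltas '[[[1.3, 3.7, 0, 0, -1], [2.6, 7.4, 0, 0, -1], [3.9, 11.1, 0, 0, -1], [5.2, 14.8, 0, 0, -1], [6.5, 18.5, 0, 0, -1]]]'

```text
time: 54.78
ee_pos: [0.5626, 0.3014, 0.319]
ee_rot: [0.708, -0.706, -0.001, 0.0]
contact_force: [1.5, -0.3, -0.4]
gripper_width: 0.0626
```

Request:
drive_tool --deltas '[[[1.2, 3.6, 0, 0, -1], [2.4, 7.2, 0, 0, -1], [3, 11, 0, 0, -1], [3, 11.6, 0, 0, -1], [3, 11.6, 0, 0, -1]]]'

```text
time: 55.2
ee_pos: [0.5909, 0.4194, 0.317]
ee_rot: [0.71, -0.704, -0.002, 0.001]
contact_force: [-0.4, -1.2, -0.8]
gripper_width: 0.0918
```

```bash
python3 - <<'E'
from meas import *
c=shot('top');print(dial(c,0),yaw()); caps(c);look('32')
E
```

```text
[-0.3  0.5  0.2  0.2 -0.  -0.5  0.5] -89.75521994962754
  benchcap [0.5933 0.4157 0.0283 0.5929 0.4152 0.0492] [142.0, 145.0, 140.0]
  benchcap [0.3085 0.4214 0.0362 0.3073 0.4214 0.0579] [49.0, 49.0, 48.0]
  benchcap [0.3106 0.3277 0.028  0.3106 0.3273 0.049 ] [104.0, 41.0, 85.0]
  benchcap [0.2981 0.4792 0.0357 0.299  0.4784 0.0577] [48.0, 48.0, 47.0]
  benchcap [0.3041 0.2357 0.0278 0.3041 0.2353 0.049 ] [28.0, 30.0, 147.0]
ee [0.5922 0.416  0.3179] [ 7.086e-01 -7.056e-01 -4.000e-04  1.200e-03] 0.0926 [-0.1  0.1  0.2] t 55.25
top pan [ 0.5674 -0.2865  0.2318]
  seat [0.7182 0.031  0.0251 0.7265 0.033  0.128 ]
  seat [ 0.7177 -0.0848  0.0248  0.7265 -0.0835  0.1288]
  seat [ 0.6167 -0.1202  0.0281  0.6164 -0.1196  0.1292]
  seat [ 0.5478 -0.0245  0.0278  0.5478 -0.0246  0.1288]
  captop [0.729, 0.0332, 0.0284, 0.7282, 0.0335, 0.1794, -0.0012, 0.0012, 396.0]
  captop [0.7295, -0.0831, 0.0283, 0.7288, -0.0823, 0.1792, 0.0068, 0.0024, 396.0]
  captop [0.6171, 0.0708, 0.0281, 0.6165, 0.0708, 0.1791, 0.0078, 0.0043, 407.0]
side pan [ 0.5638 -0.2877  0.2359]
  seat [0.6111 0.0631 0.027  0.6124 0.0679 0.1313]
  seat [0.7238 0.0293 0.0276 0.7246 0.0313 0.1305]
  seat [ 0.5457 -0.0258  0.0296  0.5443 -0.027   0.1255]
  seat [ 0.7243 -0.0868  0.0278  0.7252 -0.0858  0.127 ]
  seat [ 0.613  -0.1212  0.0284  0.6133 -0.1216  0.1258]
  captop [0.6128, 0.0694, 0.0286, 0.6124, 0.0663, 0.1758, 0.0218, 0.0345, 181.0]
  captop [0.7265, 0.0324, 0.0302, 0.7245, 0.0302, 0.1758, 0.0129, 0.0138, 190.0]
  captop [0.727, -0.0832, 0.0295, 0.7251, -0.086, 0.1759, 0.0081, 0.0297, 231.0]
```

View pics/side32.png

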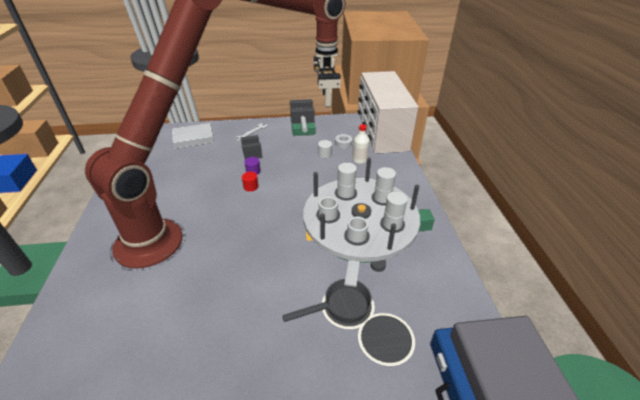

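Request:
drive_tool --deltas '[[[0, 0, -4, 0, -1], [0, 0, -8, 0, -1], [0, 0, -12, 0, -1], [0, 0, -16, 0, -1], [0, 0, -18, 0, -1]]]'

```text
time: 55.77
ee_pos: [0.5921, 0.4103, 0.1347]
ee_rot: [-0.706, 0.708, 0.0, -0.004]
contact_force: [-0.9, -1.0, -0.3]
gripper_width: 0.0929
```

Request:
drive_tool --deltas '[[[0, 0, 0, 0, -1], [0, 0, 0, 0, -1], [0, 0, 0, 0, -1], [0, 0, 0, 0, -1]]]'

```text
time: 56.1
ee_pos: [0.5958, 0.4142, 0.1428]
ee_rot: [-0.707, 0.707, -0.001, 0.003]
contact_force: [0.6, -0.2, 0.1]
gripper_width: 0.0929
```

Request:
drive_tool --deltas '[[[-0.2, 0.2, -1.5, 0, -1], [-0.2, 0.2, -3, 0, -1], [-0.2, 0.2, -4.5, 0, -1], [-0.2, 0.2, -4.5, 0, -1], [-0.2, 0.2, -4.5, 0, 0]]]'

```text
time: 56.52
ee_pos: [0.5915, 0.4156, 0.0929]
ee_rot: [0.707, -0.707, -0.0, 0.001]
contact_force: [0.3, -0.3, 0.5]
gripper_width: 0.0898
```

Request:
drive_tool --deltas '[[[0, 0, 0, 0, 0.3], [0, 0, 0, 0, 0.5], [0, 0, 0, 0, 0.8], [0, 0, 0, 0, 0.9], [0, 0, 0, 0, 1]]]' --grip_force 20

```text
time: 56.93
ee_pos: [0.5923, 0.4168, 0.0949]
ee_rot: [0.707, -0.707, -0.0, -0.001]
contact_force: [0.2, 1.1, 0.4]
gripper_width: 0.0577
```

Request:
drive_tool --deltas '[[[0, 0, 0, 0, 1], [0, 0, 0, 0, 1], [0, 0, 0, 0, 1], [0, 0, 0, 0, 1]]]'

```text
time: 57.27
ee_pos: [0.5923, 0.4169, 0.0948]
ee_rot: [0.707, -0.707, -0.0, -0.001]
contact_force: [-0.7, 1.5, 2.8]
gripper_width: 0.0564
```

Request:
drive_tool --deltas '[[[0, 0, 2, 0, 1], [0, 0, 5.5, 0, 1], [0, 0, 9, 0, 1], [0, 0, 13, 0, 1], [0, 0, 17, 0, 1]]]'

```text
time: 57.68
ee_pos: [0.5913, 0.4148, 0.264]
ee_rot: [-0.707, 0.707, -0.0, -0.003]
contact_force: [1.3, -0.3, -2.5]
gripper_width: 0.0563
```

Request:
drive_tool --deltas '[[[-0.5, -2, 3, 0, 1], [-1, -5, 4, 0, 1], [-2, -8.5, 4, 0, 1], [-3, -12, 4, 0, 1], [-4, -15.5, 4, 0, 1]]]'

```text
time: 58.1
ee_pos: [0.5507, 0.2586, 0.3034]
ee_rot: [0.707, -0.707, 0.0, 0.001]
contact_force: [1.2, -0.0, -2.0]
gripper_width: 0.0568
```

Request:
drive_tool --deltas '[[[-0.5, -3.7, 0, 0, 1], [-1, -7.4, 0, 0, 1], [-1.2, -11.1, 0, 0, 1], [-1.2, -14.8, 0, 0, 1], [-0.8, -18.4, 0, 0, 1]]]'

```text
time: 58.52
ee_pos: [0.5421, 0.0746, 0.3034]
ee_rot: [0.707, -0.707, -0.001, 0.002]
contact_force: [1.3, -0.4, -2.2]
gripper_width: 0.0564
```

Request:
drive_tool --deltas '[[[0.1, -3.5, 0, 0, 1], [0.2, -7, 0, 0, 1], [0.3, -9.8, 0, 0, 1], [0.3, -9.8, 0, 0, 1], [0.3, -9.8, 0, 0, 1]]]'

```text
time: 58.93
ee_pos: [0.546, -0.024, 0.3036]
ee_rot: [-0.705, 0.709, 0.0, -0.001]
contact_force: [1.1, 0.9, -1.7]
gripper_width: 0.0562
```

Request:
drive_tool --deltas '[[[0, 0, 0, 0, 1], [0, 0, 0, 0, 1], [0, 0, 0, 0, 1], [0, 0, 0, 0, 1]]]'

```text
time: 59.27
ee_pos: [0.547, -0.0195, 0.304]
ee_rot: [0.708, -0.706, -0.0, 0.0]
contact_force: [0.1, -0.3, -2.4]
gripper_width: 0.0564
```

Request:
drive_tool --deltas '[[[0, -0.2, -2, 0, 1], [0, -0.2, -4, 0, 1], [0, -0.2, -6, 0, 1], [0, -0.2, -7.2, 0, 1], [0, -0.2, -7.2, 0, 1]]]'

```text
time: 59.68
ee_pos: [0.5455, -0.0218, 0.2295]
ee_rot: [0.708, -0.706, -0.002, 0.002]
contact_force: [-0.1, 0.0, -1.7]
gripper_width: 0.0567
```

Request:
drive_tool --deltas '[[[0, 0, 0, 0, 1], [0, 0, 0, 0, 1], [0, 0, 0, 0, 1], [0, 0, 0, 0, 1], [0, 0, 0, 0, 1]]]'

```text
time: 60.1
ee_pos: [0.5474, -0.0229, 0.233]
ee_rot: [0.707, -0.707, 0.001, -0.001]
contact_force: [0.0, -0.2, -2.3]
gripper_width: 0.0565
```

Request:
drive_tool --deltas '[[[0, 0, 0, 0, 1], [0, 0, 0, 0, 1], [0, 0, 0, 0, 1]]]'

```text
time: 60.35
ee_pos: [0.5471, -0.0229, 0.2324]
ee_rot: [0.707, -0.707, 0.0, -0.0]
contact_force: [0.1, -0.3, -2.0]
gripper_width: 0.0562
```

```bash
python3 - <<'E'
from meas import *
c=shot('top');print(dial(c,0));look('33')
E
```

```text
[-0.3  0.4  0.4 -1.   0.6]
ee [ 0.5471 -0.0229  0.2323] [ 7.074e-01 -7.069e-01  0.000e+00 -1.000e-04] 0.0564 [ 0.6 -0.  -1.2] t 60.4
top pan [ 0.5667 -0.2872  0.2278]
  seat [0.7184 0.031  0.025  0.7265 0.0332 0.1285]
  seat [ 0.7171 -0.0846  0.0247  0.7269 -0.084   0.1303]
  captop [0.7288, 0.0331, 0.0281, 0.7281, 0.0334, 0.1794, 0.0064, 0.0054, 398.0]
  captop [0.7293, -0.0829, 0.0282, 0.7288, -0.0822, 0.1792, 0.0051, -0.0058, 392.0]
  captop [0.6172, 0.0712, 0.0281, 0.6202, 0.0727, 0.1791, -0.0133, -0.0097, 342.0]
side pan [ 0.5632 -0.2876  0.237 ]
  seat [0.7242 0.0304 0.0275 0.7242 0.0317 0.1299]
  seat [ 0.5447 -0.0324  0.0269  0.5446 -0.0262  0.1255]
  seat [ 0.7249 -0.0856  0.0279  0.7248 -0.0852  0.1295]
  seat [ 0.6128 -0.1216  0.0289  0.613  -0.1219  0.1256]
  captop [0.6137, 0.0699, 0.029, 0.6152, 0.0674, 0.1759, -0.014, 0.0155, 158.0]
  captop [0.7247, 0.0327, 0.0295, 0.7245, 0.0304, 0.1758, 0.0012, 0.024, 189.0]
  captop [0.7258, -0.0837, 0.0284, 0.7249, -0.086, 0.1758, 0.0049, 0.0109, 231.0]
  captop [0.5426, -0.0474, 0.0234, 0.5412, -0.0577, 0.1729, 0.0164, -0.0518, 37.0]
```

View pics/c33side.png

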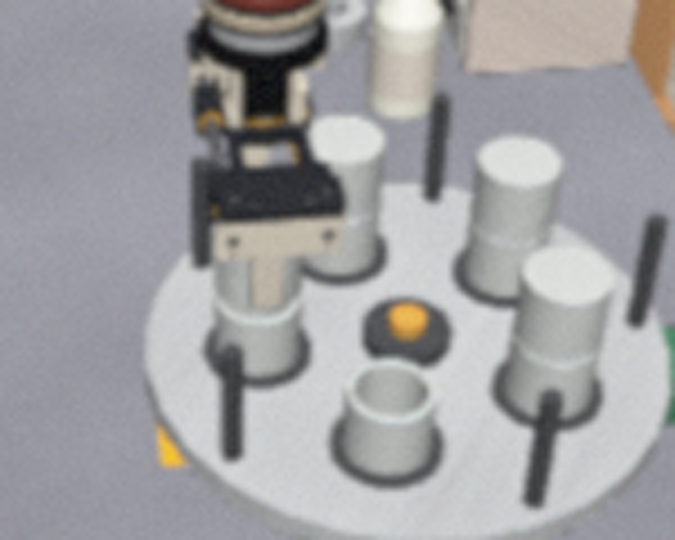

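The cap hangs aligned over the front half. I set it down.

Request:
drive_tool --deltas '[[[0, 0, -0.2, 0, 1], [0, 0, -0.4, 0, 1], [0, 0, -0.55, 0, 1], [0, 0, -0.55, 0, 1], [0, 0, -0.55, 0, 1]]]'

```text
time: 60.92
ee_pos: [0.547, -0.0229, 0.2265]
ee_rot: [0.707, -0.707, -0.0, 0.0]
contact_force: [-0.8, 0.4, -1.0]
gripper_width: 0.0568
```

Request:
drive_tool --deltas '[[[0, 0, -0.1, 0, 1], [0, 0, -0.2, 0, 1], [0, 0, -0.25, 0, 1], [0, 0, -0.25, 0, 1]]]'

```text
time: 61.25
ee_pos: [0.5471, -0.023, 0.2248]
ee_rot: [0.707, -0.707, 0.0, -0.0]
contact_force: [-0.7, 0.2, 2.0]
gripper_width: 0.0562
```

Request:
drive_tool --deltas '[[[0, 0, 0, 0, 0.2], [0, 0, 0, 0, 0], [0, 0, 0, 0, -0.3], [0, 0, 0, 0, -0.6], [0, 0, 0, 0, -1]]]'

```text
time: 61.67
ee_pos: [0.5472, -0.0229, 0.224]
ee_rot: [0.707, -0.707, 0.0, -0.0]
contact_force: [-0.8, -0.6, 0.2]
gripper_width: 0.0695
```

Request:
drive_tool --deltas '[[[0, 0, 0, 0, -1], [0, 0, 2, 0, -1], [0, 0, 4.5, 0, -1], [0, 0, 7, 0, -1], [0, 0, 10, 0, -1]]]'

```text
time: 62.08
ee_pos: [0.5465, -0.0228, 0.3242]
ee_rot: [0.707, -0.707, -0.001, 0.001]
contact_force: [0.5, -0.1, -0.3]
gripper_width: 0.093
```

Request:
drive_tool --deltas '[[[-2, -2.5, 0, 7, -1], [-4, -5, 0, 14, 0], [-5, -8, 0, 21, 1], [-4, -11, 0, 28, 1], [-2, -13, 0, 35, 1]]]'

```text
time: 62.5
ee_pos: [0.5245, -0.1567, 0.3249]
ee_rot: [0.887, -0.461, -0.0, 0.001]
contact_force: [0.7, 0.1, 0.5]
gripper_width: 0.0709
```

Request:
drive_tool --deltas '[[[1, 0, 0, 7, 1], [2, 0.2, 0, 14, 1], [2, 0.2, 0, 16, 1], [2, 0.2, 0, 16, 1], [2, 0.2, 0, 16, 1]]]'

```text
time: 62.92
ee_pos: [0.5469, -0.1511, 0.3239]
ee_rot: [0.943, -0.334, -0.0, 0.0]
contact_force: [0.2, 0.0, 0.6]
gripper_width: 0.0379
```

```bash
python3 - <<'E'
from meas import *
c=shot('top');print(dial(c,0),yaw());look('34')
E
```

```text
[-0.6  0.6  0.1 -0.1 -0.8  0.5  0.2] -39.043295613953546
ee [ 0.5468 -0.1511  0.324 ] [ 9.425e-01 -3.342e-01 -3.000e-04  1.000e-04] 0.0336 [-0.3 -0.5 -0.2] t 62.97
top pan not seen
  seat [0.7198 0.0322 0.0259 0.7265 0.0334 0.1291]
  seat [ 0.7199 -0.0835  0.0262  0.7266 -0.0836  0.1298]
  seat [ 0.6171 -0.1199  0.0279  0.6165 -0.1198  0.1289]
  captop [0.729, 0.0342, 0.0285, 0.7282, 0.0335, 0.1794, 0.0166, -0.0095, 394.0]
  captop [0.729, -0.0828, 0.0284, 0.7287, -0.0823, 0.1794, 0.0132, -0.0032, 393.0]
  captop [0.6175, 0.071, 0.0282, 0.6166, 0.0709, 0.1792, -0.0052, -0.0023, 411.0]
  captop [0.5477, -0.0247, 0.0279, 0.547, -0.0248, 0.1793, 0.0062, -0.0116, 422.0]
side pan [ 0.5635 -0.2872  0.2424]
  seat [0.724  0.0291 0.0273 0.725  0.0309 0.1309]
  seat [ 0.5435 -0.0302  0.0276  0.5441 -0.0275  0.1309]
  seat [ 0.7248 -0.0855  0.0278  0.7246 -0.0851  0.1295]
  seat [ 0.6144 -0.1215  0.0289  0.6132 -0.122   0.1253]
  captop [0.7249, 0.0327, 0.0293, 0.7267, 0.0292, 0.1758, 0.0026, 0.0221, 171.0]
  captop [0.559, -0.0256, 0.0251, 0.5613, -0.0302, 0.176, 0.0137, 0.0111, 57.0]
  captop [0.7257, -0.0825, 0.0288, 0.725, -0.0856, 0.1759, 0.0168, 0.019, 229.0]
```

All four caps are seated, within about 1.5 mm. Now the last push.

Request:
drive_tool --deltas '[[[0, 0, 0, 0, 1], [0, 0, -3, 0, 1], [0, 0, -6, 0, 1], [0, 0, -9, 0, 1], [0, 0, -12, 0, 1]]]'

```text
time: 63.48
ee_pos: [0.5471, -0.1508, 0.2035]
ee_rot: [0.943, -0.334, 0.001, -0.0]
contact_force: [0.4, 0.6, 0.5]
gripper_width: 0.0001
```

Request:
drive_tool --deltas '[[[0, 0, 0, 0, 1], [0, 0, 0, 0, 1], [0, 0, 0, 0, 1]]]'

```text
time: 63.73
ee_pos: [0.5481, -0.1513, 0.2058]
ee_rot: [0.943, -0.334, 0.001, -0.0]
contact_force: [1.4, 0.0, 0.1]
gripper_width: 0.0005
```

Request:
drive_tool --deltas '[[[-0.8, 0.65, 0, -2, 1], [-1.6, 1.4, 0, -6, 1], [-2.35, 2.25, 0, -10, 1], [-3, 3.1, 0, -14, 1], [-3.7, 4.1, 0, -18, 1]]]'

```text
time: 64.15
ee_pos: [0.5121, -0.1133, 0.2073]
ee_rot: [0.877, -0.48, 0.005, 0.0]
contact_force: [-0.4, -1.3, 0.1]
gripper_width: 0.0006
```

Request:
drive_tool --deltas '[[[-0.55, 1, 0, -4, 1], [-1.05, 2, 0, -8, 1], [-1.45, 3, 0, -12, 1], [-1.8, 4.1, 0, -16, 1], [-2.1, 5.1, 0, -20, 1]]]'

```text
time: 64.57
ee_pos: [0.4901, -0.0598, 0.2069]
ee_rot: [0.781, -0.624, 0.003, -0.001]
contact_force: [0.0, -1.5, 0.9]
gripper_width: 0.0005
```

Request:
drive_tool --deltas '[[[-0.2, 1.1, 0, -4, 1], [-0.3, 2.2, 0, -8, 1], [-0.35, 3.3, 0, -12, 1], [-0.3, 4.4, 0, -16, 1], [-0.2, 5.5, 0, -20, 1]]]'

```text
time: 64.98
ee_pos: [0.4876, -0.0044, 0.2067]
ee_rot: [-0.661, 0.75, -0.001, 0.001]
contact_force: [-2.6, -2.9, 1.4]
gripper_width: 0.0004
```

```bash
python3 - <<'E'
from meas import *
c=shot('top');print(dial(c,0))
o=r.get_obs(); e=np.array(o['ee_pos']);print(e,o['contact_force'],yaw())
d=e[:2]-[.6475,-.025]; a0=np.degrees(np.arctan2(-d[1],-d[0])); print('a',a0,np.hypot(*d))
for a in (-14,-20,-26,-27): print(a,((arc(a)-e[:2])*100).round(2))
E
```

```text
[-20.9 -21.5 -20.1 -20.8 -20.5 -22.1 -20.5]
[ 0.48831711 -0.00124649  0.20631369] [-0.48379118  1.48364625 -0.85051768] -97.08488426884264
a -8.487137451735572 0.16094540458725598
-14 [0.39 1.5 ]
-20 [0.88 3.1 ]
-26 [1.54 4.64]
-27 [1.66 4.89]
```

Request:
drive_tool --deltas '[[[0.4, 1.4, 0, -6, 1], [0.95, 3.2, 0, -12, 1], [1.55, 4.6, 0, -18, 1], [1.6, 4.75, 0, -19, 1]]]'

```text
time: 65.37
ee_pos: [0.5046, 0.0452, 0.2059]
ee_rot: [-0.531, 0.848, -0.0, 0.002]
contact_force: [0.2, 0.2, 0.3]
gripper_width: 0.0001
```

Request:
drive_tool --deltas '[[[-0.8, -1.2, 0, 0, 1], [-1.8, -2.2, 0, 0, 1], [-2.5, -2.2, 3, 6, 1], [-3, -2.2, 7, 12, 1], [-3, -2.2, 11, 18, 1]]]'

```text
time: 65.78
ee_pos: [0.4708, 0.0192, 0.3156]
ee_rot: [-0.658, 0.753, 0.001, -0.001]
contact_force: [1.3, -0.3, -0.8]
gripper_width: 0.0004
```

```bash
python3 - <<'E'
from meas import *
c=shot('top');print(dial(c,0))
look('35'); print(yaw())
E
```

```text
[ 0.7 -0.4  1.   0.7 -0.3  0.9 -0.6]
ee [0.4755 0.0182 0.3237] [-0.6592  0.7519 -0.0044  0.0066] 0.0007 [ 2.6 -0.   5.1] t 65.83
top pan [ 0.5676 -0.2871  0.226 ]
  seat [ 0.7168 -0.0808  0.0245  0.7266 -0.083   0.1296]
  seat [0.7187 0.031  0.0252 0.727  0.0328 0.1287]
  seat [ 0.6079 -0.1142  0.0249  0.6153 -0.1189  0.1292]
  captop [0.7298, 0.0336, 0.028, 0.7291, 0.0338, 0.1793, 0.0089, -0.0013, 395.0]
  captop [0.7286, -0.0843, 0.0285, 0.7282, -0.0839, 0.1791, 0.0116, -0.0054, 392.0]
  captop [0.6175, 0.0706, 0.0278, 0.6231, 0.0776, 0.1792, -0.0047, -0.0106, 244.0]
  captop [0.6183, -0.12, 0.0279, 0.6176, -0.1199, 0.1791, -0.0008, -0.014, 405.0]
side pan [ 0.5634 -0.287   0.2424]
  seat [0.6115 0.0647 0.0266 0.6126 0.0679 0.1301]
  seat [0.7248 0.0312 0.0279 0.725  0.0317 0.129 ]
  seat [ 0.545  -0.0262  0.0292  0.5445 -0.0267  0.1258]
  seat [ 0.7242 -0.0881  0.0276  0.7245 -0.0868  0.1309]
  seat [ 0.6113 -0.1272  0.0276  0.6138 -0.1227  0.1298]
  captop [0.6133, 0.0694, 0.0281, 0.6128, 0.0667, 0.1758, -0.0057, 0.0376, 177.0]
  captop [0.7263, 0.0327, 0.0296, 0.7251, 0.0301, 0.1755, 0.0075, 0.0205, 187.0]
  captop [0.7268, -0.0862, 0.0298, 0.7246, -0.0871, 0.176, 0.0081, 0.0178, 235.0]
  captop [0.6147, -0.1202, 0.0298, 0.6143, -0.1233, 0.1761, 0.0044, 0.0165, 259.0]
-97.97208984606749
```

Request:
drive_tool --deltas '[[[-1, 3.5, 0, 0, 1], [-2, 7, 0, 0, 1], [-3, 10.5, 0, 0, 1], [-3.5, 14, 0, 0, 1], [-4, 17, 0, 0, 1]]]'

```text
time: 66.35
ee_pos: [0.4317, 0.1926, 0.3135]
ee_rot: [-0.657, 0.754, 0.001, -0.0]
contact_force: [0.6, 0.3, -0.3]
gripper_width: 0.0007
```

Request:
drive_tool --deltas '[[[0, 2, 0, 0, 1], [0, 3, 0, 0, 1], [0, 3, 0, 0, 1], [0, 3, 0, 0, 1], [0, 3, 0, 0, 1]]]'

```text
time: 66.77
ee_pos: [0.4334, 0.219, 0.3141]
ee_rot: [-0.655, 0.756, -0.0, -0.0]
contact_force: [0.1, 0.3, 0.3]
gripper_width: 0.0004
```

Request:
drive_tool --deltas '[[[0, 0, 0, 0, 1], [0, 0, 0, 0, 1], [0, 0, 0, 0, 1], [0, 0, 0, 0, 1], [0, 0, 0, 0, 1]]]'

```text
time: 67.18
ee_pos: [0.4331, 0.2213, 0.3143]
ee_rot: [-0.656, 0.755, 0.0, 0.0]
contact_force: [0.8, 0.2, 0.6]
gripper_width: 0.0002
```

```bash
python3 - <<'E'
from meas import *
c=shot('top');print(dial(c,0))
look('36'); print([ (b['box'],b['score']) for b in spotter.boxes_of(c,'bottle')])
E
```

```text
[-0.3  0.5  0.9  0.2  0.6 -0.1  0.3 -1. ]
ee [0.4331 0.2214 0.3142] [-0.6563  0.7545 -0.      0.    ] 0.0006 [ 0.4 -0.4 -0.1] t 67.23
top pan [ 0.5675 -0.2872  0.2273]
  seat [ 0.7162 -0.0808  0.0241  0.7264 -0.0832  0.129 ]
  seat [0.7182 0.031  0.0251 0.7268 0.0329 0.1284]
  seat [ 0.6091 -0.1141  0.0256  0.6157 -0.1188  0.1307]
  seat [ 0.5482 -0.0247  0.0278  0.5477 -0.0247  0.1293]
  captop [0.7295, 0.0334, 0.0282, 0.729, 0.0337, 0.1792, 0.0098, -0.0061, 392.0]
  captop [0.7286, -0.084, 0.0277, 0.7282, -0.084, 0.1792, 0.0094, -0.007, 391.0]
  captop [0.6176, 0.0706, 0.0282, 0.6167, 0.0708, 0.1791, 0.0072, -0.0023, 412.0]
  captop [0.6182, -0.1202, 0.0279, 0.6176, -0.12, 0.1793, 0.0131, -0.0066, 405.0]
side pan [ 0.5634 -0.2872  0.2399]
  seat [0.6115 0.0647 0.0268 0.6128 0.0682 0.129 ]
  seat [0.7245 0.0304 0.028  0.7253 0.0314 0.1303]
  seat [ 0.5431 -0.0256  0.0297  0.5441 -0.0267  0.1258]
  seat [ 0.7244 -0.0922  0.0267  0.7243 -0.0865  0.1311]
  seat [ 0.6134 -0.1231  0.0283  0.6139 -0.1226  0.1291]
  captop [0.6165, 0.0693, 0.0307, 0.613, 0.0668, 0.1757, -0.0114, 0.0353, 177.0]
  captop [0.7247, 0.0327, 0.0286, 0.725, 0.0299, 0.1757, 0.001, 0.0391, 189.0]
  captop [0.7257, -0.0841, 0.0298, 0.7242, -0.0873, 0.176, 0.0118, 0.0248, 239.0]
  captop [0.6143, -0.1207, 0.0292, 0.6142, -0.1235, 0.1762, 0.0105, 0.021, 261.0]
[([172.3, 110.0, 203.9, 141.6], 0.79)]
```

View pics/top36.png

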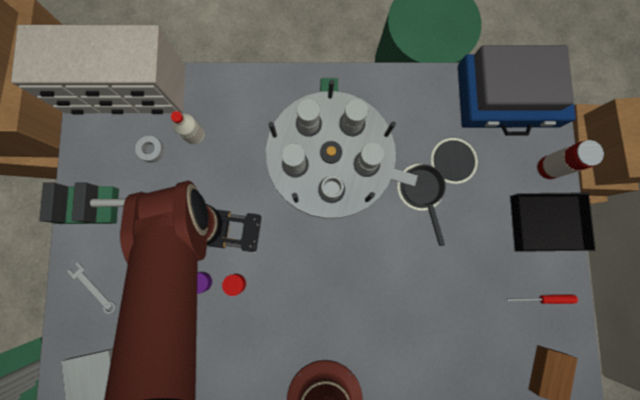

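View pics/c36side.png

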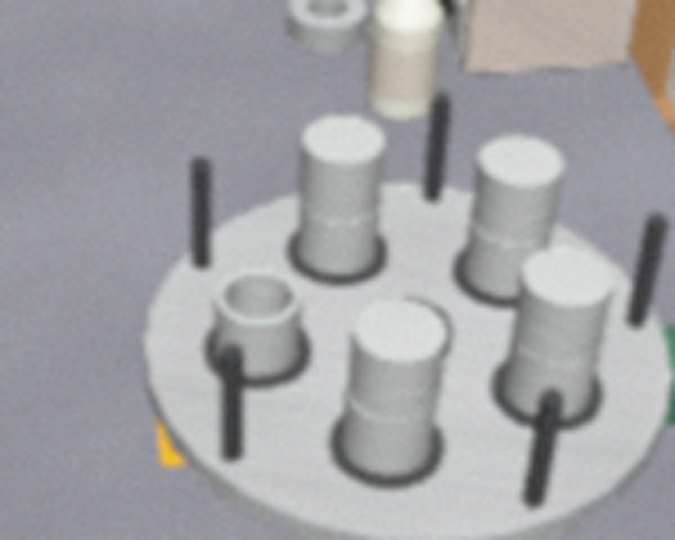

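The final pictures show four caps squarely on their halves and the open half at the front, at top-view (332,188). The pan is on the drain ring at (421,187), the bottle is unmoved at (187,125), and the arm is clear. I hand in.

```bash
python3 - <<'E'
from plant import r
print(r.hand_in())
E
```

```text
the job is handed in; nothing more can be done
None
```

I slid the pan by its handle onto the drain ring. I then set all four grey caps on the front half one after the other, pushed the table clockwise after each, and handed the job in at about 67 s. No verdict came back.

**Last checks, both cameras:**
- **Pan:** within about 2 mm of the ring centre.
- **Caps:** all four stand level at 179 mm, about 2 mm or less off their seats.
- **Table:** in its fourth detent, with the open half at the front.
- **Bottle:** unmoved, and the arm was clear of everything.

**What went less smoothly:**
- **First push stalled:** it stuck about 7° short of the detent at 25 to 30 N, well above the stated 3 to 8 N, and I did not find out why. A faster push carried it in.
- **Overshoot:** the first three pushes ended 1.3 to 1.9° past the detent, still within the 0.04 rad allowed. I nudged each back and the table went home.
- **Camera offset:** the side camera reads 3 to 4 mm lower and nearer the robot than the top one. I used the top camera for positions and the side one as a check.

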